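Clear, spin-check and bottle up: blower overhaul

ROBOT

A 7-joint arm with a two-finger parallel gripper is mounted at the origin on the work surface. World frame = base frame: x ahead of the robot, y to its left, z up, the work surface at z = 0. Lengths are in m, angles in rad, forces in N, time in s.
With the tool pointing down it reaches from about 0.425 to 1.025 m from the base axis. Payload 3.6 kg.
Tool frame: the origin (TCP) lies at the very end of the fingers, on their centre line; the grasp point (between the pads) lies 19 mm behind it (pinch_z is the distance from the TCP to the grasp point, in m); y points along the fingers, z is the direction in which the jaws open and shut, and the axes are right-handed (so a half turn about y gives the same grasp; the last joint's range is limited). The gripper opens to 85 mm and grips with 20 to 120 N. Pads are 22 mm wide; open, the fingers measure 114 mm over their backs; the gripper's body (76 mm by 85 mm) begins 54 mm behind the grasp point. The pads swing forward as they close: fully open they stand 13 mm farther back than shut.
Start: joints at [1.226, 0.591, 0.048, 1.609, -0.033, 0.943, -0.034], TCP at [0.18, -0.702, 0.231] pointing down, gripper open.
Joint ranges: [-2.69, 2.69], [-0.47, 2.24], [-1.27, 1.36], [0.19, 2.51], [-1.53, 4.68], [0.08, 2.07], [-3.09, 3.09]. Speed limits (rad/s): [2.57, 2.57, 3.14, 3.14, 3.14, 3.14, 3.14].

INTERFACE

Orientations are given as [roll, pitch, yaw] about the fixed x, y, z axes, in that order (R = Rz(yaw) Ry(pitch) Rx(roll)).
In Python, from bench import * gives the robot as it stands.
- The arm moves only by the tool carry_out, never from a script. Its argument "motion" is a list of rows, each an object of numbers: "jaw": the closure, from 0 (fully open) to 1 (shut); "tx", "ty", "tz": the shift along the tool's x, y, z in m; "ax", "ay", "az": the turn, a rotation vector about the tool's x, y, z in degrees. In form: [{"jaw": .., "tx": .., "ty": .., "tz": .., "ax": .., "ay": .., "az": ..}, ...]. A call has 1 to 20 rows; each row shifts and turns the commanded pose from where the row before left it, along the tool's axes as they then stand; what a row does not reach is not made up. A row lasts 1/12 s, in which the tool goes at most 41.7 mm and 7.16 degrees, less where a joint would pass 70% of its speed; a pose out of reach is approached as far as the arm can. A call with a gripper value outside its range is refused whole. The fingers move at their own pace and stop on an object; "newtons" is the grip in N (left out, the last holds). Time passes only in rows, so rows that do not move let the fingers close. It gives the time, the measured TCP pose, the force and the opening at its end, in the units of the state.
- get_state(): the state, without advancing time (a new reading comes with each control period).
- get_image(name): name is "side" or "top"; returns a dict with "color" (400x640x3 uint8, red, green, blue), "K" (3x3 intrinsics, pixels), "D" ([k1, k2, p1, p2, k3] as OpenCV has them; the pictures are not rectified), "xyz" and "rotation" of the camera in the world. Camera axes: x right, y down, z forward; pixel columns grow to the right and rows downward; lengths in m; the calibration is good to about 2 mm. A picture is of the moment at which its call begins. There is no depth.
- job_done(): hands the job in, once; it reports no verdict.
Trained networks look in a picture, given as the dict that the camera call returned (one of the last four; its "shot" number tells which), for a name from the list of things; names that differ only in an ending like _2 or _b are one class to them, and where a whole thing is asked for, a point or a joint stands for the part that bears it (a point fixed in the world has none). Each returns a list of dicts, best first, with "confidence" (0 to 1); they miss things now and then, are a little off and sometimes report something else, mostly with a low value. They report only what shows in the picture. A call takes as long as a camera call. They do not tell look-alikes from the thing itself.
- spot_in(thing, picture): "extent" ([centre column, centre row, width, height] in pixels, round what is visible of it).
- pinpoint(thing, picture): "at" ([column, row] in pixels: a listed point, or the origin of a listed thing).
The state is a dict: "time": time; "joint_positions": joint angles; "joint_velocities": joint speeds; "tau": joint torques, N m; "position": TCP position; "tcp_rot": TCP orientation; "wrist_force": force on the tool from outside, world axes, zero at the start; "moment": the same for the moment, N m; "opening": opening from 0.0 (shut) to 1.0 (fully open).
Only numpy, scipy, OpenCV 4.12 (cv2) and the standard library are available. Lean on these libraries where they do the work, as an engineer would, in place of code of your own. Each camera call takes 0.05 s, during which the arm holds its last target.

TASK

Gather all the loose hexagon nuts, from the bench and off the blower's fan wheel, into the steel pouring tray; once they are all in it, spin the cleared fan wheel by hand so briskly that it is still coasting round untouched after at least one full turn, to check that it does not rub. Then lift the tray by its fin, tip the nuts through the funnel into the jar so that every nut ends up in the jar, and stand the empty tray flat on the bench again, without disturbing the other things lying about.

Things in the scene. Friction and masses are not known exactly. Their poses are not given: they have to be found in the camera images.
- blower: black blower lying on its back, fixed; origin on the bench under the wheel's axis, z up, x towards its outlet. Round housing 210 mm across, 30 mm high, with a 100 mm wide, 30 mm high duct reaching 170 mm from the axis along +x
- wheel_mid (a point): centre of the blower's fan wheel: on its axis, on the top face of its flat plate, 43 mm above the bench; same axes as the blower. Aluminium plate 194 mm across, 5 mm thick; hub 28 mm across and 18 mm high in the middle; six upright radial vanes at the edge, 3 mm thick, 18 mm high above the plate, 70 to 96 mm from the axis; bare between hub and vanes
- wheel (a joint): angle of the fan wheel in its easy bearing: endless, counts on past full turns, anticlockwise from above positive, starts at 0 to 1.05 rad. Vanes stand at this angle + k x 60 degrees from the x axis of wheel_mid. Pushed and let go it coasts, losing half its speed in some 2 to 5 s
- tray_grip (a point): centre of the upright grip fin of the loose steel pouring tray (0.32 kg), 44 mm above the tray's underside. Fin 14 mm thick (y), 30 mm long (x), 64 mm high (top 20 mm above this point). Tray axes: z up, -x towards its open pouring end
- tray_floor (a point): middle of the tray's floor, on its top, 4 mm above the underside, 78 mm from tray_grip along -x; same axes. Inside 100 mm long (x), 90 mm wide; side and back walls 30 mm high, 4 mm thick, 50 mm behind this point the back wall; open end without wall, only a floor ramp rising 6 mm over the last 30 mm. Nuts slide off it when it is tipped 35 degrees or more
- tray_lip (a point): middle of the tray's open pouring edge, 131 mm from tray_grip along -x and 34 mm below it; same axes
- funnel_mouth (a point): centre of the funnel's rim, 153 mm above the bench; z up. A plain metal funnel, 156 mm across at the rim, narrowing within 57 mm to a 51 mm wide stem that stands in the jar's mouth; fixed
- jar_floor (a point): centre of the inner floor of the clear narrow jar below the funnel, 13 mm above the bench: inner width 56 mm, mouth 88 mm above the bench, on a round dark foot 100 mm across; fixed to the bench together with the funnel
- nut1_mid (a point): centre of a loose plain steel hexagon nut, 20 mm across flats, 23 mm across corners, 17 mm high, 30 g; its z is the nut's axis, its flats face along x and every 60 degrees from it; may be absent; lies on the bench or on the fan wheel's plate
- nut2_mid (a point): centre of a loose plain steel hexagon nut, 20 mm across flats, 23 mm across corners, 17 mm high, 30 g; its z is the nut's axis, its flats face along x and every 60 degrees from it; may be absent; lies on the bench or on the fan wheel's plate
- nut3_mid (a point): centre of a loose plain steel hexagon nut, 20 mm across flats, 23 mm across corners, 17 mm high, 30 g; its z is the nut's axis, its flats face along x and every 60 degrees from it; may be absent; lies on the bench or on the fan wheel's plate
- nut4_mid (a point): centre of a loose plain steel hexagon nut, 20 mm across flats, 23 mm across corners, 17 mm high, 30 g; its z is the nut's axis, its flats face along x and every 60 degrees from it; may be absent; lies on the bench or on the fan wheel's plate
- nut5_mid (a point): centre of a loose plain steel hexagon nut, 20 mm across flats, 23 mm across corners, 17 mm high, 30 g; its z is the nut's axis, its flats face along x and every 60 degrees from it; may be absent; lies on the bench or on the fan wheel's plate
- nut6_mid (a point): centre of a loose plain steel hexagon nut, 20 mm across flats, 23 mm across corners, 17 mm high, 30 g; its z is the nut's axis, its flats face along x and every 60 degrees from it; may be absent; lies on the bench or on the fan wheel's plate
- relay: bystander, not to be disturbed: small black relay block, 28 x 28 x 26 mm; origin under it
- socket: bystander, not to be disturbed: short steel socket, upright cylinder 28 mm across, 30 mm high; origin under it
- tape: bystander, not to be disturbed: roll of black tape lying flat, 90 mm across, 19 mm high; origin under it
- module: bystander, not to be disturbed: aluminium control module, 110 x 130 x 34 mm; origin under it
- fusebox: bystander, not to be disturbed: grey fuse box, 70 x 100 x 30 mm; origin under it
Mind the look-alikes: they are no part of the job. What is meant by the part that bears tray_grip is not red, and is the larger of those in its own colour.

How it is judged:
By the outcome, as a careful person would: the job done as asked, in the order asked, and still so for the second after the job is handed in, with the robot touching nothing.
Of nut1, nut2, nut3, nut4, nut5, nut6 only 4 to 6 are there at a start; the rules pass over those that are not, and their reading is None.
At some moment in a run one of nut1, nut2, nut3, nut4, nut5, nut6 may be knocked a few centimetres aside while the robot is not near it.
It also fails if it takes over 210 s, if anything falls off the work surface, if the arm or the gripper's body presses on something with over 40 N, if the wrist force passes 120 N, or if a joint passes its speed limit or range.

## Working session

There is one attempt and no reset: what is moved stays moved. The work goes in short steps, Python scripts to look and compute and a tool call to move; the robot and the scene stay as the last step left them, time stands still between calls to the robot, and variables do not carry over. Pictures are saved under pics/ and viewed, and the job is handed in when it is done.

Besides the shell and the picture viewer there is one more tool, called after ">>>" as name(argument=value, ...) on one line, values as JSON. carry_out: Moves the arm, as the interface text tells. Its arguments: {"type":"object","properties":{"motion":{"type":"array","items":{"type":"object","properties":{"jaw":{"type":"number"},"tx":{"type":"number"},"ty":{"type":"number"},"tz":{"type":"number"},"ax":{"type":"number"},"ay":{"type":"number"},"az":{"type":"number"}}}},"newtons":{"type":"number"}},"required":["motion"]}

```bash
ls; mkdir -p pics; python3 - <<'E'
from bench import *
import cv2
s=get_state();print(s)
for n in("side","top"):
    p=get_image(n);cv2.imwrite(f"pics/{n}0.png",p["color"][:,:,::-1]);print(n,p["K"],p["D"],p["xyz"],p["rotation"])
    for t in["blower","wheel_mid","tray_grip","tray_floor","tray_lip","funnel_mouth","jar_floor","nut1_mid","relay","socket","tape","module","fusebox"]:
        try:print(t,[(round(d["confidence"],2),[round(float(v)) for v in d["at"]]) for d in pinpoint(t,p)][:8])
        except Exception as e:print(t,e)
E
```

```text
pics
{'time': 0.0, 'joint_positions': array([ 1.22651613,  0.59212686,  0.0482818 ,  1.60983192, -0.03330243,
        0.94269025, -0.03366395]), 'joint_velocities': array([ 0.00046176,  0.00056085, -0.00027771, -0.00242533, -0.00018755,
       -0.00014221, -0.00202299]), 'tau': array([ 8.09632857e-04, -5.48686051e+01,  1.54626064e+00, -1.98122120e+01,
        9.27435322e-03,  8.68688570e-03,  6.20794637e-06]), 'position': array([ 0.17972828, -0.70151374,  0.2301313 ]), 'tcp_rot': array([-1.57304533e+00, -1.15408747e-04, -2.89068244e+00]), 'wrist_force': array([-0.4905985 ,  0.16512666, -0.07679302]), 'moment': array([ 0.01158326, -0.04725667, -0.00272684]), 'opening': 1.0021436144801188}
side [[372.84908725   0.         309.01393832]
 [  0.         372.84908725 200.54227995]
 [  0.           0.           1.        ]] [0.00993514 0.         0.         0.         0.        ] [0.10663666 0.65025417 0.86593567] [-2.35881501  0.00474025 -2.6196949 ]
blower [(0.57, [281, 206])]
wheel_mid [(0.83, [280, 200])]
tray_grip [(0.94, [243, 284]), (0.76, [220, 323]), (0.62, [340, 371]), (0.45, [224
[... 579 characters left out ...]
     0.        0.       ] [0.21661856 0.00627361 1.56526599] [-2.95686694  0.01931788 -1.59993211]
blower [(0.8, [341, 168]), (0.51, [265, 156]), (0.4, [194, 152])]
wheel_mid [(0.77, [340, 169]), (0.67, [240, 196])]
tray_grip [(0.89, [243, 200]), (0.82, [208, 206]), (0.65, [217, 300])]
tray_floor [(0.95, [194, 219]), (0.92, [242, 281]), (0.72, [250, 219])]
tray_lip [(0.81, [254, 270]), (0.7, [244, 240]), (0.58, [185, 221])]
funnel_mouth [(0.74, [452, 207]), (0.17, [335, 158])]
jar_floor [(0.78, [445, 213])]
nut1_mid [(0.54, [335, 157])]
relay [(0.38, [280, 201])]
socket [(0.49, [390, 195])]
tape [(0.83, [287, 232])]
module [(0.61, [195, 150])]
fusebox [(0.75, [463, 139]), (0.74, [266, 157])]
```

```bash
python3 - <<'E'
import cv2
for n in("side0","top0"):
    i=cv2.imread(f"pics/{n}.png")
    c=i[90:400,120:500] if n=="side0" else i[100:330,150:510]
    c=cv2.resize(c,None,fx=2.05,fy=1.9 if 0 else 2.05,interpolation=cv2.INTER_CUBIC)
    c=cv2.resize(c,None,fx=min(1,800/c.shape[1],600/c.shape[0]),fy=min(1,800/c.shape[1],600/c.shape[0]))
    cv2.imwrite(f"pics/{n}_c.png",c);print(c.shape)
E
```

```text
(600, 735, 3)
(471, 738, 3)
```

View pics/side0.png

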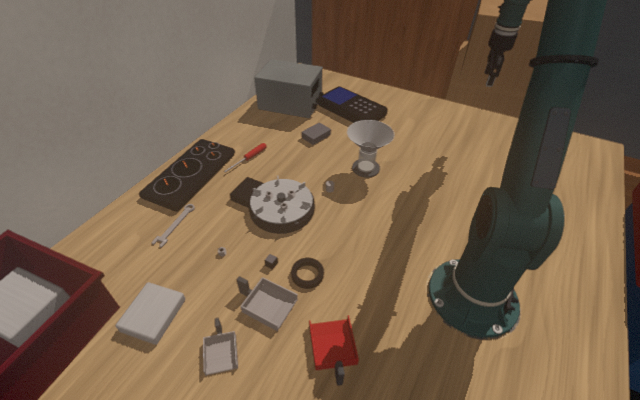

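View pics/top0.png

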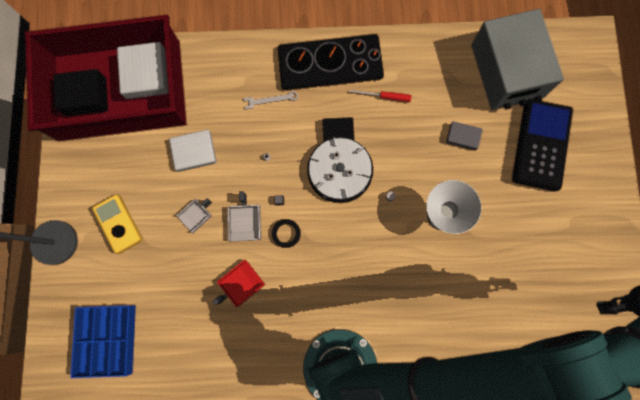

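View pics/side0_c.png

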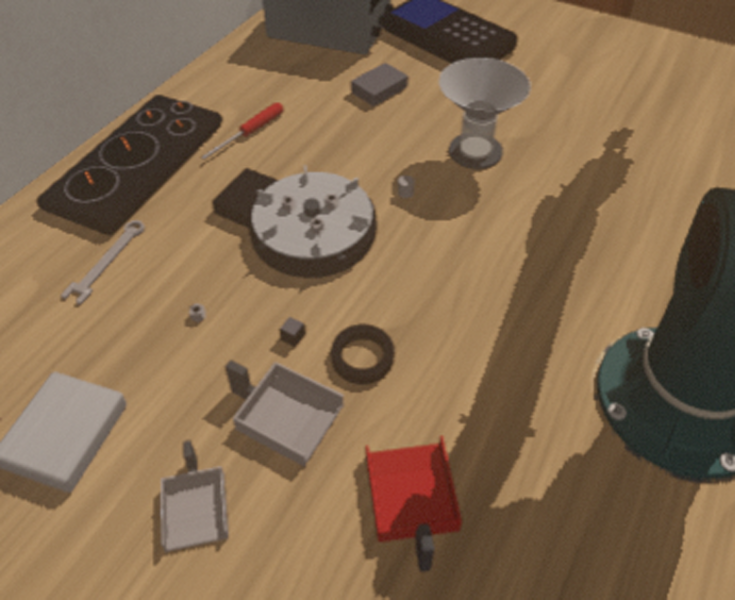

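View pics/top0_c.png

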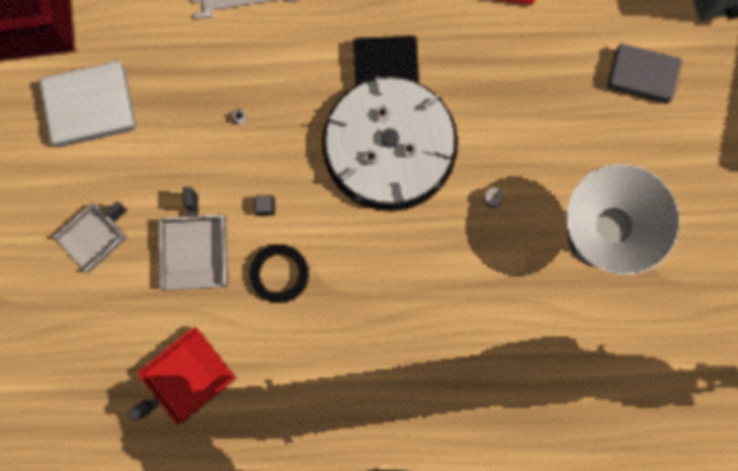

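```bash
cat > h.py <<'E'
from bench import *
import numpy as np, cv2
from scipy.spatial.transform import Rotation as Ro
def Rm(r): return Ro.from_euler('xyz',r).as_matrix()
def w(p,uv,z):
    uv=np.array(uv,float).reshape(-1,1,2); n=cv2.undistortPoints(uv,p["K"],p["D"])[:,0]
    d=np.c_[n,np.ones(len(n))]@Rm(p["rotation"]).T; c=np.array(p["xyz"])
    z=np.broadcast_to(z,len(n)); return c+d*((z-c[2])/d[:,2])[:,None]
def px(p,X):
    R=Rm(p["rotation"]).T; t=-R@np.array(p["xyz"])
    return cv2.projectPoints(np.array(X,float).reshape(-1,1,3),cv2.Rodrigues(R)[0],t,p["K"],np.array(p["D"]))[0][:,0]
def save(p,name,box,f=None):
    c=p["color"][box[1]:box[3],box[0]:box[2],::-1]
    f=f or min(800/c.shape[1],600/c.shape[0]); cv2.imwrite("pics/"+name,cv2.resize(c,None,fx=f,fy=f,interpolation=cv2.INTER_CUBIC)[:600,:800]); 
E
python3 - <<'E'
from h import *
Z=dict(wheel_mid=.043,tray_grip=.044,tray_floor=.004,tray_lip=.010,funnel_mouth=.153,jar_floor=.013,nut1_mid=[.0085,.0515],relay=0,socket=0,tape=0,module=0,fusebox=0,blower=0)
for n in("side","top"):
    p=get_image(n); print(n)
    for t,z in Z.items():
        for d in pinpoint(t,p):
            for zz in np.atleast_1d(z): print(t,round(d["confidence"],2),np.round(d["at"],1),np.round(w(p,d["at"],zz)[0],3))
    if n=="top":
        save(p,"w_t.png",(300,110,410,210)); save(p,"t_t.png",(165,140,305,250))
    else:
        save(p,"w_s.png",(235,170,335,235)); save(p,"t_s.png",(190,235,330,335))
    for d in spot_in("nut1_mid",p): print("nut",round(d["confidence"],2),np.round(d["extent"],1))
E
```

```text
side
wheel_mid 0.98 [279.5 198.4] [ 0.603 -0.02   0.043]
wheel_mid 0.55 [307.8 276.1] [0.383 0.183 0.043]
tray_grip 0.94 [241.2 282.9] [0.52  0.286 0.044]
tray_grip 0.68 [340.1 372.4] [0.203 0.358 0.044]
tray_grip 0.62 [219.1 324.6] [0.496 0.402 0.044]
tray_floor 0.8 [269.2 305.2] [0.438 0.285 0.004]
tray_floor 0.67 [220.7 354.7] [0.465 0.445 0.004]
tray_floor 0.67 [331.4 344.6] [0.254 0.297 0.004]
tray_lip 0.93 [222.  368.3] [0.44  0.469 0.01 ]
tray_lip 0.85 [326.1 322.7] [0.289 0.258 0.01 ]
tray_lip 0.61 [289.9 315.4] [0.376 0.286 0.01 ]
funnel_mouth 0.91 [372.3 132.8] [ 0.439 -0.338  0.153]
jar_floor 0.69 [366.7 162.9] [ 0.448 -0.35   0.013]
nut1_mid 0.53 [266.7 193.5] [ 0.673 -0.046  0.008]
nut1_mid 0.53 [266.7 193.5] [ 0.645 -0.011  0.052]
nut1_mid 0.4 [268.6 306.9] [0.435 0.292 0.008]
nut1_mid 0.4 [268.6 306.9] [0.419 0.31  0.051]
relay 0.42 [270.5 262.6] [0.511 0.172 0.   ]
socket 0.43 [329.6 186.7] [ 0.512 -0.187  0.   ]
module 0.84 [156.1 316.4] [0.668 0.449 0.   ]
fusebox 0.87 [314.4 137.9] [ 0.694 -0.406  0.   ]
blower 0.93 [282.8 206.6] [ 0.599 -0.029  0.   ]
nut 0.53 [26
[... 606 characters left out ...]
94 0.25  0.01 ]
funnel_mouth 0.8 [455.1 206.6] [ 0.449 -0.342  0.153]
jar_floor 0.95 [442.5 216.4] [ 0.442 -0.335  0.013]
nut1_mid 0.52 [333.4 153.9] [ 0.656 -0.002  0.008]
nut1_mid 0.52 [333.4 153.9] [ 0.644 -0.002  0.052]
nut1_mid 0.49 [279.8 201.3] [0.507 0.172 0.008]
nut1_mid 0.49 [279.8 201.3] [0.499 0.168 0.052]
relay 0.49 [277.2 201.8] [0.507 0.182 0.   ]
socket 0.39 [390.6 196.4] [ 0.513 -0.179  0.   ]
tape 0.63 [286.3 234.5] [0.402 0.154 0.   ]
module 0.95 [194.4 149.5] [0.689 0.449 0.   ]
fusebox 0.62 [462.8 139.8] [ 0.691 -0.42   0.   ]
fusebox 0.43 [341.4 165.6] [ 0.619 -0.026  0.   ]
blower 0.58 [343.  168.2] [ 0.61  -0.031  0.   ]
blower 0.5 [455.4 207.1] [ 0.472 -0.38   0.   ]
```

View pics/w_t.png

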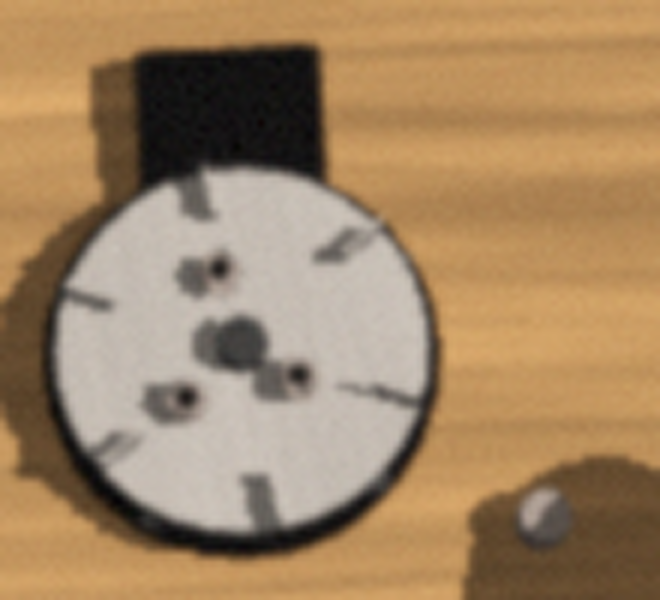

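View pics/w_s.png

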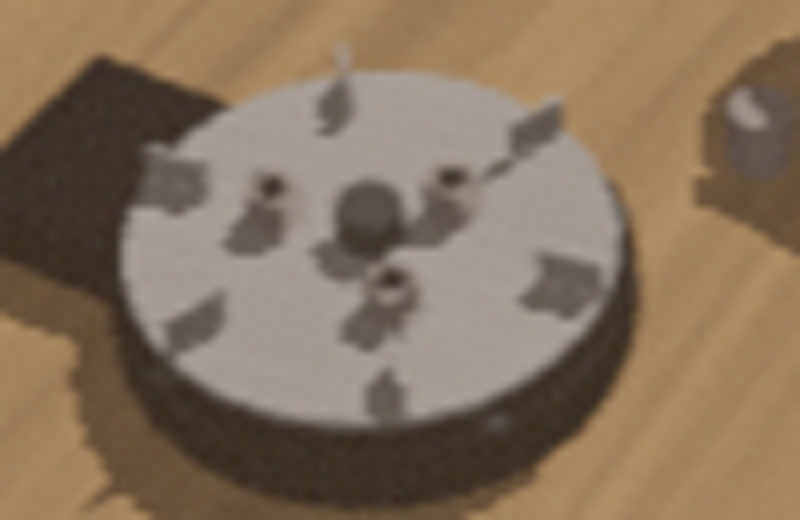

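View pics/t_t.png

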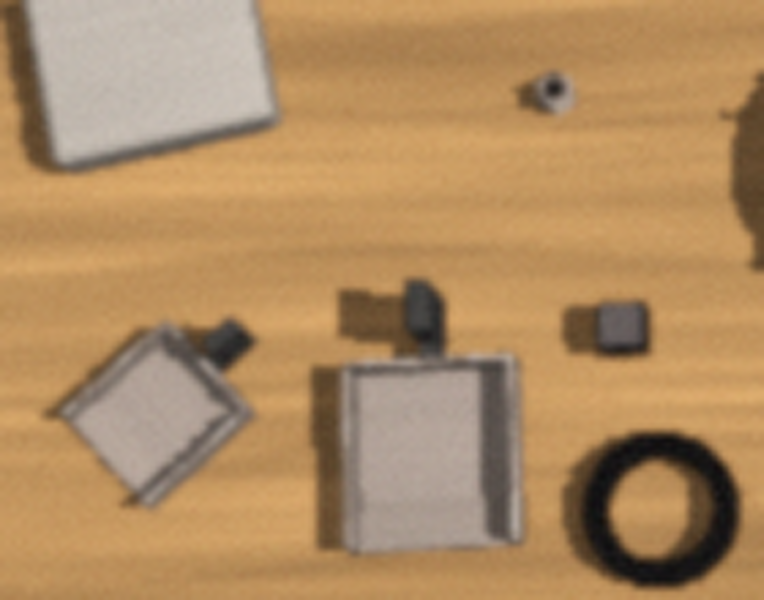

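View pics/t_s.png

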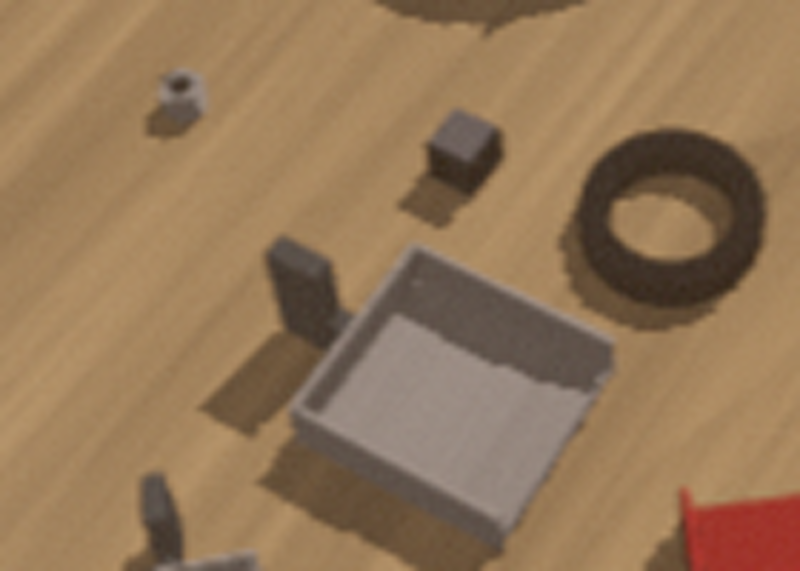

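```bash
cat >> h.py <<'E'
def crop2px(U,f,off): U=np.array(U,float); return (U+.5)/f-.5+np.array(off)
E
python3 - <<'E'
from h import *
pt=get_image("top");ps=get_image("side")
T=lambda U,z:w(pt,crop2px(U,6,(300,110)),z); S=lambda U,z:w(ps,crop2px(U,8,(235,170)),z)
names=["A","B","C","hub"];zz=[.06,.06,.06,.061]
a=T([(219,268),(297,374),(186,397),(243,342)],zz);b=S([(270,187),(452,180),(392,284),(372,198)],zz)
for n,x,y in zip(names,a,b):print(n,np.round(x,4),np.round(y,4))
D=a[:3]-a[3],b[:3]-b[3]
for d in D:print(np.round(np.hypot(d[:,0],d[:,1]),3),np.round(np.degrees(np.arctan2(d[:,1],d[:,0])),0))
T2=lambda U,z:w(pt,crop2px(U,764/140,(165,140)),z); S2=lambda U,z:w(ps,crop2px(U,800/140,(190,235)),z)
print("N",T2([(554,88)],.017),S2([(181,84)],.017))
print("tray top: BL,BR",np.round(T2([(343,364),(518,356)],.030),4))
print("front FL FR",np.round(T2([(355,550),(521,543)],[.030,.03]),4))
print("side: B left(y+) , B right, front right",np.round(S2([(296,412),(417,246),(613,345),(505,525)],.030),4))
print("fin top: top img",np.round(T2([(407,282),(436,285),(436,308),(413,310)],.064),4))
print("fin top side",np.round(S2([(268,247),(284,237),(333,262),(318,272)],.064),4))
# wheel ellipse
E
```

```text
A [ 0.6403 -0.01    0.06  ] [ 0.6365 -0.0091  0.06  ]
B [ 0.5826 -0.0482  0.06  ] [ 0.5769 -0.0475  0.06  ]
C [0.5724 0.0092 0.06  ] [0.5667 0.0117 0.06  ]
hub [ 0.6002 -0.021   0.061 ] [ 0.598  -0.0228  0.061 ]
[0.042 0.032 0.041] [  15. -123.  133.]
[0.041 0.032 0.047] [  20. -130.  132.]
N [[0.65525916 0.21340975 0.017     ]] [[0.65058906 0.2131029  0.017     ]]
tray top: BL,BR [[0.4926 0.3335 0.03  ]
 [0.494  0.2334 0.03  ]]
front FL FR [[0.3859 0.326  0.03  ]
 [0.3869 0.2323 0.03  ]]
side: B left(y+) , B right, front right [[0.4856 0.3337 0.03  ]
 [0.4883 0.2389 0.03  ]
 [0.3836 0.2381 0.03  ]
 [0.379  0.332  0.03  ]]
fin top: top img [[0.5321 0.2906 0.064 ]
 [0.5298 0.2743 0.064 ]
 [0.5167 0.2743 0.064 ]
 [0.516  0.2872 0.064 ]]
fin top side [[0.5295 0.2886 0.064 ]
 [0.5266 0.281  0.064 ]
 [0.5001 0.2806 0.064 ]
 [0.5027 0.288  0.064 ]]
```

>>> carry_out(motion=[{"ay": 4.8}, {"ay": 4.8}, {"ay": 4.8}, {"tx": -0.019, "tz": -0.029, "jaw": 0.5}, {"tx": -0.019, "tz": -0.029, "jaw": 0.5}, {"tx": -0.019, "tz": -0.029, "jaw": 0.5}, {"tx": -0.019, "tz": -0.029, "jaw": 0.5}, {"tx": -0.019, "tz": -0.029, "jaw": 0.5}, {"tx": -0.019, "tz": -0.029, "jaw": 0.5}, {"tx": -0.019, "tz": -0.029, "jaw": 0.5}, {"tx": -0.019, "tz": -0.029, "jaw": 0.5}, {"tx": -0.019, "tz": -0.029, "jaw": 0.5}, {"tx": -0.019, "tz": -0.029, "jaw": 0.5}, {"tx": -0.019, "tz": -0.029, "jaw": 0.5}, {"tx": -0.019, "tz": -0.029, "jaw": 0.5}, {"tx": -0.019, "tz": -0.029, "jaw": 0.5}, {"tx": -0.019, "tz": -0.029, "jaw": 0.5}, {"tx": -0.019, "tz": -0.029, "jaw": 0.5}, {"tx": -0.019, "tz": -0.029, "jaw": 0.5}, {"tx": -0.019, "tz": -0.029, "jaw": 0.5}])

```text
invalid input
```

>>> carry_out(motion=[{"jaw": 0.5, "tx": 0, "ty": 0, "tz": 0, "ax": 0, "ay": 4.8, "az": 0}, {"jaw": 0.5, "tx": 0, "ty": 0, "tz": 0, "ax": 0, "ay": 4.8, "az": 0}, {"jaw": 0.5, "tx": 0, "ty": 0, "tz": 0, "ax": 0, "ay": 4.8, "az": 0}])

```text
time: 3.25
position: [0.1799, -0.7023, 0.2313]
tcp_rot: [-1.571, 0.0, 3.137]
wrist_force: [0.0, 0.8, 0.0]
opening: 0.6
```

>>> carry_out(motion=[{"jaw": 0.5, "tx": -0.019, "ty": 0, "tz": -0.029, "ax": 0, "ay": 0, "az": 0}, {"jaw": 0.5, "tx": -0.019, "ty": 0, "tz": -0.029, "ax": 0, "ay": 0, "az": 0}, {"jaw": 0.5, "tx": -0.019, "ty": 0, "tz": -0.029, "ax": 0, "ay": 0, "az": 0}, {"jaw": 0.5, "tx": -0.019, "ty": 0, "tz": -0.029, "ax": 0, "ay": 0, "az": 0}, {"jaw": 0.5, "tx": -0.019, "ty": 0, "tz": -0.029, "ax": 0, "ay": 0, "az": 0}, {"jaw": 0.5, "tx": -0.019, "ty": 0, "tz": -0.029, "ax": 0, "ay": 0, "az": 0}, {"jaw": 0.5, "tx": -0.019, "ty": 0, "tz": -0.029, "ax": 0, "ay": 0, "az": 0}, {"jaw": 0.5, "tx": -0.019, "ty": 0, "tz": -0.029, "ax": 0, "ay": 0, "az": 0}, {"jaw": 0.5, "tx": -0.019, "ty": 0, "tz": -0.029, "ax": 0, "ay": 0, "az": 0}, {"jaw": 0.5, "tx": -0.019, "ty": 0, "tz": -0.029, "ax": 0, "ay": 0, "az": 0}, {"jaw": 0.5, "tx": -0.019, "ty": 0, "tz": -0.029, "ax": 0, "ay": 0, "az": 0}, {"jaw": 0.5, "tx": -0.019, "ty": 0, "tz": -0.029, "ax": 0, "ay": 0, "az": 0}, {"jaw": 0.5, "tx": -0.019, "ty": 0, "tz": -0.029, "ax": 0, "ay": 0, "az": 0}, {"jaw": 0.5, "tx": -0.019, "ty": 0, "tz": -0.029, "ax": 0, "ay": 0, "az": 0}, {"jaw": 0.5, "tx": -0.019, "ty": 0, "tz": -0.029, "ax": 0, "ay": 0, "az": 0}, {"jaw": 0.5, "tx": -0.019, "ty": 0, "tz": -0.029, "ax": 0, "ay": 0, "az": 0}, {"jaw": 0.5, "tx": -0.019, "ty": 0, "tz": -0.029, "ax": 0, "ay": 0, "az": 0}])

```text
time: 4.67
position: [0.5041, -0.208, 0.2316]
tcp_rot: [-1.571, 0.001, 3.141]
wrist_force: [0.2, -1.1, 0.0]
opening: 0.499
```

>>> carry_out(motion=[{"jaw": 0.5, "tx": -0.0168, "ty": 0, "tz": -0.0248, "ax": 0, "ay": 0, "az": 0}, {"jaw": 0.5, "tx": -0.0168, "ty": 0, "tz": -0.0248, "ax": 0, "ay": 0, "az": 0}, {"jaw": 0.5, "tx": -0.0168, "ty": 0, "tz": -0.0248, "ax": 0, "ay": 0, "az": 0}, {"jaw": 0.5, "tx": -0.0168, "ty": 0, "tz": -0.0248, "ax": 0, "ay": 0, "az": 0}, {"jaw": 0.5, "tx": -0.0168, "ty": 0.015, "tz": -0.0248, "ax": 0, "ay": 0, "az": 0}, {"jaw": 0.5, "tx": -0.0168, "ty": 0.025, "tz": -0.0248, "ax": 0, "ay": 0, "az": 0}, {"jaw": 0.5, "tx": -0.0168, "ty": 0.03, "tz": -0.0248, "ax": 0, "ay": 0, "az": 0}, {"jaw": 0.5, "tx": -0.0168, "ty": 0.03, "tz": -0.0248, "ax": 0, "ay": 0, "az": 0}, {"jaw": 0.5, "tx": 0, "ty": 0.03, "tz": 0, "ax": 0, "ay": 0, "az": 0}, {"jaw": 0.5, "tx": 0, "ty": 0.015, "tz": 0, "ax": 0, "ay": 0, "az": 0}])

```text
time: 5.5
position: [0.6365, -0.0084, 0.0839]
tcp_rot: [-1.572, -0.003, -3.137]
wrist_force: [-0.7, -0.2, -0.6]
opening: 0.501
```

```bash
python3 - <<'E'
from h import *
p=get_image("side");save(p,"s1.png",(200,130,360,250)); t=get_image("top");save(t,"t1.png",(240,100,400,220))
s=get_state();X=s["position"];print(X,s["joint_positions"])
for q in (p,t):
    print(np.round(px(q,[X,[X[0],X[1],.06],[X[0],X[1]+.02,X[2]],[X[0],X[1]-.02,X[2]]]),1))
E
```

```text
[ 0.63474009 -0.01133602  0.08406196] [-0.05912869  0.66693696  0.00831877  1.90797287 -0.00982221  0.5733923
 -1.61429981]
[[268.5 187.1]
 [269.2 192.7]
 [264.8 191. ]
 [272.2 183.2]]
[[336.6 153.9]
 [336.6 156. ]
 [330.  154.1]
 [343.1 153.6]]
```

View pics/s1.png

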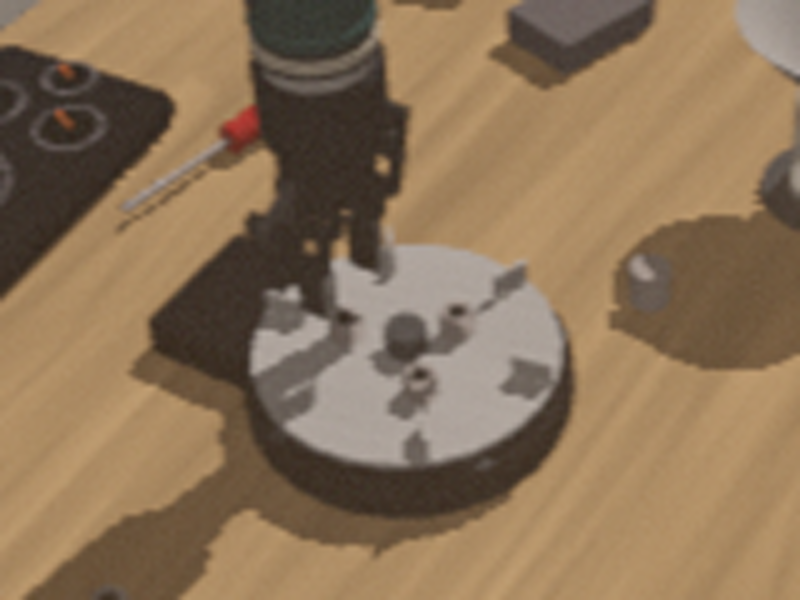

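View pics/t1.png

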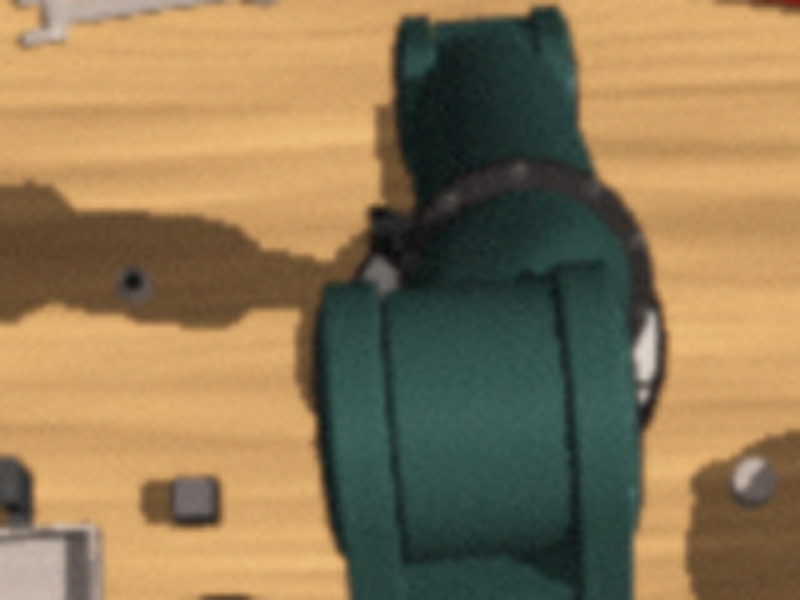

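>>> carry_out(motion=[{"jaw": 0.5, "tx": 0, "ty": 0.012, "tz": 0, "ax": 0, "ay": 0, "az": 0}, {"jaw": 0.5, "tx": 0, "ty": 0.012, "tz": 0, "ax": 0, "ay": 0, "az": 0}, {"jaw": 0.5, "tx": 0, "ty": 0.011, "tz": 0, "ax": 0, "ay": 0, "az": 0}, {"jaw": 0.5, "tx": 0, "ty": 0, "tz": 0, "ax": 0, "ay": 0, "az": 0}, {"jaw": 0.9, "tx": 0, "ty": 0, "tz": 0, "ax": 0, "ay": 0, "az": 0}, {"jaw": 0.9, "tx": 0, "ty": 0, "tz": 0, "ax": 0, "ay": 0, "az": 0}, {"jaw": 0.9, "tx": 0, "ty": 0, "tz": 0, "ax": 0, "ay": 0, "az": 0}, {"jaw": 0.9, "tx": 0, "ty": 0, "tz": 0, "ax": 0, "ay": 0, "az": 0}, {"jaw": 0.9, "tx": 0, "ty": 0, "tz": 0, "ax": 0, "ay": 0, "az": 0}, {"jaw": 0.9, "tx": 0, "ty": 0, "tz": 0, "ax": 0, "ay": 0, "az": 0}, {"jaw": 0.9, "tx": 0, "ty": 0, "tz": 0, "ax": 0, "ay": 0, "az": 0}], newtons=40)

```text
time: 6.52
position: [0.6375, -0.012, 0.0529]
tcp_rot: [-1.571, 0.001, 3.141]
wrist_force: [-0.2, -0.2, 2.9]
opening: 0.218
```

>>> carry_out(motion=[{"jaw": 0.9, "tx": 0, "ty": -0.015, "tz": 0, "ax": 0, "ay": 0, "az": 0}, {"jaw": 0.9, "tx": 0, "ty": -0.025, "tz": 0, "ax": 0, "ay": 0, "az": 0}, {"jaw": 0.9, "tx": 0, "ty": -0.025, "tz": 0, "ax": 0, "ay": 0, "az": 0}, {"jaw": 0.9, "tx": 0, "ty": -0.025, "tz": 0, "ax": 0, "ay": 0, "az": 0}, {"jaw": 0.9, "tx": 0.0141, "ty": 0, "tz": -0.0247, "ax": 0, "ay": 0, "az": 0}, {"jaw": 0.9, "tx": 0.0141, "ty": 0, "tz": -0.0247, "ax": 0, "ay": 0, "az": 0}, {"jaw": 0.9, "tx": 0.0141, "ty": 0, "tz": -0.0247, "ax": 0, "ay": 0, "az": 0}, {"jaw": 0.9, "tx": 0.0141, "ty": 0, "tz": -0.0247, "ax": 0, "ay": 0, "az": 0}, {"jaw": 0.9, "tx": 0.0141, "ty": 0, "tz": -0.0247, "ax": 0, "ay": 0, "az": 0}, {"jaw": 0.9, "tx": 0.0141, "ty": 0, "tz": -0.0247, "ax": 0, "ay": 0, "az": 0}, {"jaw": 0.9, "tx": 0.0141, "ty": 0, "tz": -0.0247, "ax": 0, "ay": 0, "az": 0}, {"jaw": 0.9, "tx": 0.0141, "ty": 0, "tz": -0.0247, "ax": 0, "ay": 0, "az": 0}, {"jaw": 0.9, "tx": 0.0141, "ty": 0, "tz": -0.0247, "ax": 0, "ay": 0, "az": 0}, {"jaw": 0.9, "tx": 0.0141, "ty": 0, "tz": -0.0247, "ax": 0, "ay": 0, "az": 0}, {"jaw": 0.9, "tx": 0.0141, "ty": 0, "tz": -0.0247, "ax": 0, "ay": 0, "az": 0}, {"jaw": 0.9, "tx": 0.0141, "ty": 0, "tz": -0.0247, "ax": 0, "ay": 0, "az": 0}, {"jaw": 0.9, "tx": 0, "ty": 0.02, "tz": 0, "ax": 0, "ay": 0, "az": 0}, {"jaw": 0.9, "tx": 0, "ty": 0.03, "tz": 0, "ax": 0, "ay": 0, "az": 0}, {"jaw": 0.9, "tx": 0, "ty": 0.02, "tz": 0, "ax": 0, "ay": 0, "az": 0}])

```text
time: 8.1
position: [0.4672, 0.2855, 0.0712]
tcp_rot: [-1.571, -0.0, -3.14]
wrist_force: [-0.2, -0.4, -0.5]
opening: 0.225
```

```bash
python3 - <<'E'
from h import *
p=get_image("side");save(p,"s2.png",(180,190,340,310)); 
s=get_state();print(s["position"],s["opening"],s["wrist_force"])
X=s["position"];print((px(p,[X])-[180,190])*5, (px(p,[[X[0],X[1],.004]])-[180,190])*5)
E
```

```text
[0.4653437  0.28364512 0.06802598] 0.22048881715704147 [-1.00801743 -1.08482952 -2.58875552]
[[391.79681331 482.39980722]] [[404.30055774 549.78782257]]
```

View pics/s2.png

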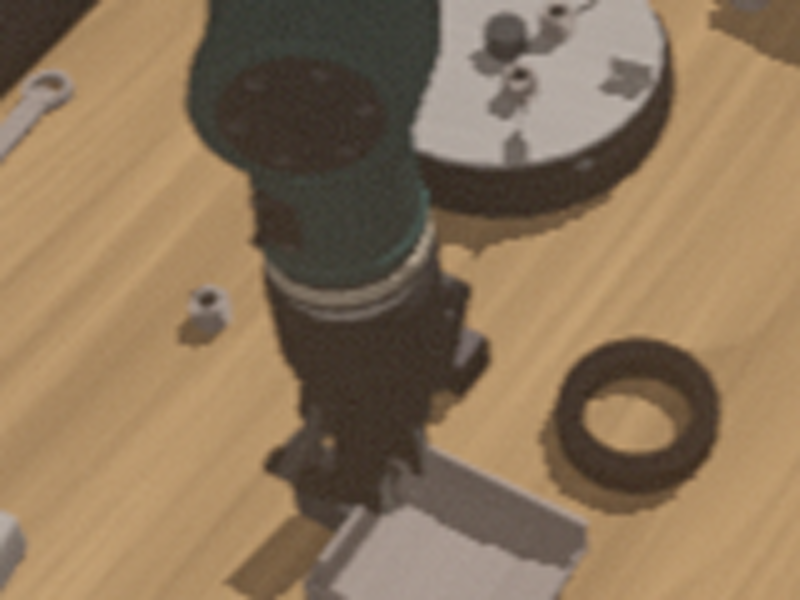

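>>> carry_out(motion=[{"jaw": 0.9, "tx": 0, "ty": 0.018, "tz": 0, "ax": 0, "ay": 0, "az": 0}, {"jaw": 0.9, "tx": 0, "ty": 0.018, "tz": 0, "ax": 0, "ay": 0, "az": 0}, {"jaw": 0.9, "tx": 0, "ty": 0.016, "tz": 0, "ax": 0, "ay": 0, "az": 0}, {"jaw": 0.9, "tx": 0, "ty": 0.004, "tz": 0, "ax": 0, "ay": 0, "az": 0}, {"jaw": 0.9, "tx": 0, "ty": 0, "tz": 0, "ax": 0, "ay": 0, "az": 0}, {"jaw": 0.55, "tx": 0, "ty": 0, "tz": 0, "ax": 0, "ay": 0, "az": 0}, {"jaw": 0.55, "tx": 0, "ty": 0, "tz": 0, "ax": 0, "ay": 0, "az": 0}, {"jaw": 0.55, "tx": 0, "ty": 0, "tz": 0, "ax": 0, "ay": 0, "az": 0}, {"jaw": 0.55, "tx": 0, "ty": 0, "tz": 0, "ax": 0, "ay": 0, "az": 0}])

```text
time: 8.9
position: [0.4686, 0.2848, 0.0173]
tcp_rot: [-1.572, 0.001, 3.141]
wrist_force: [0.8, -0.3, 0.2]
opening: 0.449
```

>>> carry_out(motion=[{"jaw": 0.5, "tx": 0, "ty": -0.02, "tz": 0, "ax": 0, "ay": 0, "az": 0}, {"jaw": 0.5, "tx": 0, "ty": -0.03, "tz": 0, "ax": 0, "ay": 0, "az": 0}, {"jaw": 0.5, "tx": 0, "ty": -0.035, "tz": 0, "ax": 0, "ay": 0, "az": 0}, {"jaw": 0.5, "tx": 0, "ty": -0.02, "tz": 0, "ax": 0, "ay": 0, "az": 0}, {"jaw": 0.5, "tx": -0.023, "ty": 0, "tz": 0.009, "ax": 0, "ay": 0, "az": 0}, {"jaw": 0.5, "tx": -0.023, "ty": 0, "tz": 0.009, "ax": 0, "ay": 0, "az": 0}, {"jaw": 0.5, "tx": -0.023, "ty": 0, "tz": 0.009, "ax": 0, "ay": 0, "az": 0}, {"jaw": 0.5, "tx": -0.023, "ty": 0, "tz": 0.009, "ax": 0, "ay": 0, "az": 0}, {"jaw": 0.5, "tx": -0.023, "ty": 0, "tz": 0.009, "ax": 0, "ay": 0, "az": 0}, {"jaw": 0.5, "tx": -0.023, "ty": 0, "tz": 0.009, "ax": 0, "ay": 0, "az": 0}, {"jaw": 0.5, "tx": -0.023, "ty": 0, "tz": 0.009, "ax": 0, "ay": 0, "az": 0}, {"jaw": 0.5, "tx": -0.023, "ty": 0, "tz": 0.009, "ax": 0, "ay": 0, "az": 0}, {"jaw": 0.5, "tx": 0, "ty": 0.025, "tz": 0, "ax": 0, "ay": 0, "az": 0}, {"jaw": 0.5, "tx": 0, "ty": 0.025, "tz": 0, "ax": 0, "ay": 0, "az": 0}])

```text
time: 10.07
position: [0.6561, 0.211, 0.0732]
tcp_rot: [-1.572, 0.007, 3.138]
wrist_force: [0.4, 0.3, -0.4]
opening: 0.503
```

```bash
python3 - <<'E'
from h import *
p=get_image("side");save(p,"s3.png",(170,190,330,310)); 
s=get_state();print(s["position"],s["opening"],s["wrist_force"])
X=s["position"];print((px(p,[X,[X[0],X[1],.017]])-[170,190]+.5)*5)
E
```

```text
[0.65028854 0.21053922 0.06674183] 0.5003245234525818 [-0.65030343 -0.07091306 -3.83780799]
[[246.7586684  240.57312582]
 [262.12027852 296.01188153]]
```

View pics/s3.png

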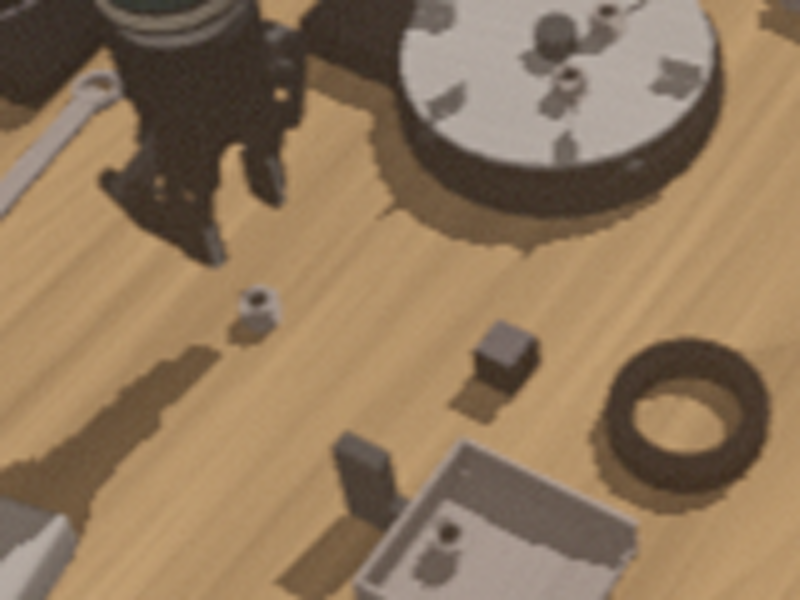

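>>> carry_out(motion=[{"jaw": 0.5, "tx": 0, "ty": 0.025, "tz": 0, "ax": 0, "ay": 0, "az": 0}, {"jaw": 0.5, "tx": 0, "ty": 0.023, "tz": 0, "ax": 0, "ay": 0, "az": 0}, {"jaw": 0.5, "tx": 0, "ty": 0.012, "tz": 0, "ax": 0, "ay": 0, "az": 0}, {"jaw": 0.5, "tx": 0, "ty": 0, "tz": 0, "ax": 0, "ay": 0, "az": 0}, {"jaw": 0.9, "tx": 0, "ty": 0, "tz": 0, "ax": 0, "ay": 0, "az": 0}, {"jaw": 0.9, "tx": 0, "ty": 0, "tz": 0, "ax": 0, "ay": 0, "az": 0}, {"jaw": 0.9, "tx": 0, "ty": 0, "tz": 0, "ax": 0, "ay": 0, "az": 0}, {"jaw": 0.9, "tx": 0, "ty": 0, "tz": 0, "ax": 0, "ay": 0, "az": 0}, {"jaw": 0.9, "tx": 0, "ty": 0, "tz": 0, "ax": 0, "ay": 0, "az": 0}, {"jaw": 0.9, "tx": 0, "ty": 0, "tz": 0, "ax": 0, "ay": 0, "az": 0}])

```text
time: 10.95
position: [0.6531, 0.2128, 0.0129]
tcp_rot: [-1.572, 0.002, 3.141]
wrist_force: [-0.3, -0.8, 6.2]
opening: 0.204
```

>>> carry_out(motion=[{"jaw": 0.9, "tx": 0, "ty": -0.015, "tz": 0, "ax": 0, "ay": 0, "az": 0}, {"jaw": 0.9, "tx": 0, "ty": -0.025, "tz": 0, "ax": 0, "ay": 0, "az": 0}, {"jaw": 0.9, "tx": 0, "ty": -0.03, "tz": 0, "ax": 0, "ay": 0, "az": 0}, {"jaw": 0.9, "tx": 0, "ty": -0.03, "tz": 0, "ax": 0, "ay": 0, "az": 0}, {"jaw": 0.9, "tx": 0.0264, "ty": 0, "tz": -0.009, "ax": 0, "ay": 0, "az": 0}, {"jaw": 0.9, "tx": 0.0264, "ty": 0, "tz": -0.009, "ax": 0, "ay": 0, "az": 0}, {"jaw": 0.9, "tx": 0.0264, "ty": 0, "tz": -0.009, "ax": 0, "ay": 0, "az": 0}, {"jaw": 0.9, "tx": 0.0264, "ty": 0, "tz": -0.009, "ax": 0, "ay": 0, "az": 0}, {"jaw": 0.9, "tx": 0.0264, "ty": 0, "tz": -0.009, "ax": 0, "ay": 0, "az": 0}, {"jaw": 0.9, "tx": 0.0264, "ty": 0, "tz": -0.009, "ax": 0, "ay": 0, "az": 0}, {"jaw": 0.9, "tx": 0.0264, "ty": 0, "tz": -0.009, "ax": 0, "ay": 0, "az": 0}, {"jaw": 0.9, "tx": 0.0264, "ty": 0, "tz": -0.009, "ax": 0, "ay": 0, "az": 0}, {"jaw": 0.9, "tx": 0, "ty": 0, "tz": 0, "ax": 0, "ay": 0, "az": 0}])

```text
time: 12.03
position: [0.4338, 0.2862, 0.1116]
tcp_rot: [-1.57, -0.006, -3.135]
wrist_force: [-0.7, 0.2, -1.0]
opening: 0.212
```

```bash
python3 - <<'E'
from h import *
p=get_image("side");save(p,"s4.png",(200,190,360,310)); 
s=get_state();print(s["position"],s["opening"],s["wrist_force"])
X=s["position"];print((px(p,[X,[X[0],X[1],.004]])-[200,190]+.5)*5)
E
```

```text
[0.43720195 0.28562533 0.1119021 ] 0.20719389233817107 [ 0.38353966 -0.05099124 -0.08009967]
[[331.58167042 463.26296702]
 [349.91016744 579.90870956]]
```

View pics/s4.png

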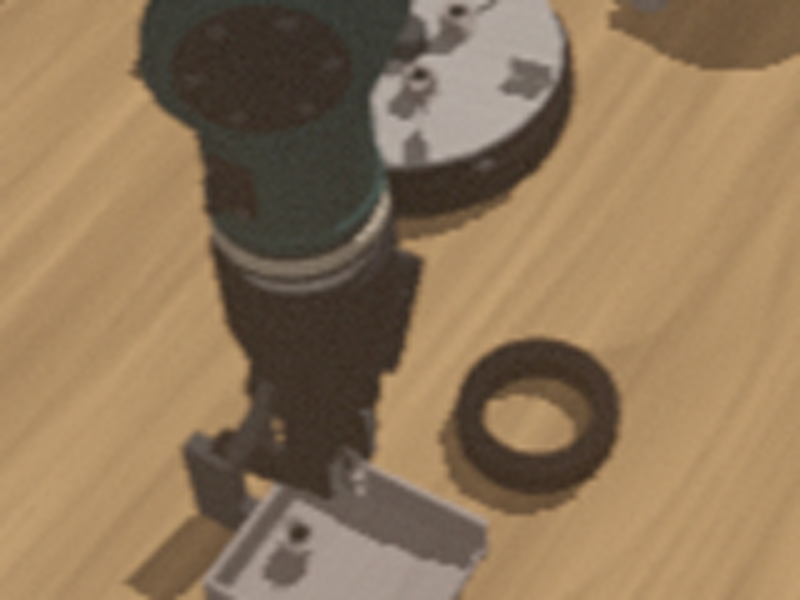

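>>> carry_out(motion=[{"jaw": 0.9, "tx": 0, "ty": 0.025, "tz": 0, "ax": 0, "ay": 0, "az": 0}, {"jaw": 0.9, "tx": 0, "ty": 0.03, "tz": 0, "ax": 0, "ay": 0, "az": 0}, {"jaw": 0.9, "tx": 0, "ty": 0.025, "tz": 0, "ax": 0, "ay": 0, "az": 0}, {"jaw": 0.9, "tx": 0, "ty": 0.012, "tz": 0, "ax": 0, "ay": 0, "az": 0}, {"jaw": 0.9, "tx": 0, "ty": 0.004, "tz": 0, "ax": 0, "ay": 0, "az": 0}, {"jaw": 0.9, "tx": 0, "ty": 0, "tz": 0, "ax": 0, "ay": 0, "az": 0}, {"jaw": 0.55, "tx": 0, "ty": 0, "tz": 0, "ax": 0, "ay": 0, "az": 0}, {"jaw": 0.55, "tx": 0, "ty": 0, "tz": 0, "ax": 0, "ay": 0, "az": 0}, {"jaw": 0.55, "tx": 0, "ty": 0, "tz": 0, "ax": 0, "ay": 0, "az": 0}, {"jaw": 0.55, "tx": 0, "ty": -0.01, "tz": 0, "ax": 0, "ay": 0, "az": 0}, {"jaw": 0.5, "tx": 0, "ty": -0.025, "tz": 0, "ax": 0, "ay": 0, "az": 0}, {"jaw": 0.5, "tx": 0, "ty": -0.035, "tz": 0, "ax": 0, "ay": 0, "az": 0}, {"jaw": 0.5, "tx": 0, "ty": -0.035, "tz": 0, "ax": 0, "ay": 0, "az": 0}, {"jaw": 0.5, "tx": 0, "ty": 0, "tz": 0, "ax": 0, "ay": 0, "az": 0}])

```text
time: 13.25
position: [0.4443, 0.2867, 0.1266]
tcp_rot: [-1.578, 0.009, 3.141]
wrist_force: [0.7, 0.9, 1.0]
opening: 0.5
```

>>> carry_out(motion=[{"jaw": 0.5, "tx": -0.0142, "ty": 0, "tz": 0.0306, "ax": 0, "ay": 0, "az": 0}, {"jaw": 0.5, "tx": -0.0142, "ty": 0, "tz": 0.0306, "ax": 0, "ay": 0, "az": 0}, {"jaw": 0.5, "tx": -0.0142, "ty": 0, "tz": 0.0306, "ax": 0, "ay": 0, "az": 0}, {"jaw": 0.5, "tx": -0.0142, "ty": 0, "tz": 0.0306, "ax": 0, "ay": 0, "az": 0}, {"jaw": 0.5, "tx": -0.0142, "ty": 0, "tz": 0.0306, "ax": 0, "ay": 0, "az": 0}, {"jaw": 0.5, "tx": -0.0142, "ty": 0, "tz": 0.0306, "ax": 0, "ay": 0, "az": 0}, {"jaw": 0.5, "tx": -0.0142, "ty": 0, "tz": 0.0306, "ax": 0, "ay": 0, "az": 0}, {"jaw": 0.5, "tx": -0.0142, "ty": 0, "tz": 0.0306, "ax": 0, "ay": 0, "az": 0}, {"jaw": 0.5, "tx": -0.0142, "ty": 0, "tz": 0.0306, "ax": 0, "ay": 0, "az": 0}, {"jaw": 0.5, "tx": 0, "ty": 0, "tz": 0, "ax": 0, "ay": 6.8, "az": 0}, {"jaw": 0.5, "tx": 0, "ty": 0, "tz": 0, "ax": 0, "ay": 6.8, "az": 0}, {"jaw": 0.5, "tx": 0, "ty": 0, "tz": 0, "ax": 0, "ay": 6.8, "az": 0}, {"jaw": 0.5, "tx": 0, "ty": 0, "tz": 0, "ax": 0, "ay": 6.8, "az": 0}, {"jaw": 0.5, "tx": 0, "ty": 0, "tz": 0, "ax": 0, "ay": 6.8, "az": 0}, {"jaw": 0.5, "tx": 0, "ty": 0, "tz": 0, "ax": 0, "ay": 6.8, "az": 0}, {"jaw": 0.5, "tx": 0, "ty": 0.02, "tz": 0, "ax": 0, "ay": 6.8, "az": 0}, {"jaw": 0.5, "tx": 0, "ty": 0.01, "tz": 0, "ax": 0, "ay": 0, "az": 0}, {"jaw": 0.5, "tx": 0, "ty": 0, "tz": 0, "ax": 0, "ay": 0, "az": 0}])

```text
time: 14.75
position: [0.5666, 0.0093, 0.0886]
tcp_rot: [-1.567, -0.003, 2.314]
wrist_force: [-0.5, -0.5, -0.3]
opening: 0.5
```

```bash
cat >> h.py <<'E'
def goto(t,s):
    R=Rm(s["tcp_rot"]); print("tool axes x,z az:",np.round(np.degrees(np.arctan2(R[1,0],R[0,0])),1),np.round(np.degrees(np.arctan2(R[1,2],R[0,2])),1),"shift tx,ty,tz",np.round(R.T@(np.array(t)-s["position"]),4))
E
python3 - <<'E'
from h import *
p=get_image("side");save(p,"s5.png",(230,150,350,240)); 
t=get_image("top");save(t,"t5.png",(165,110,325,230))
s=get_state();print(s["position"],s["opening"],s["joint_positions"])
X=s["position"];print((px(p,[X,[X[0],X[1],.06]])-[230,150]+.5)*800/120-.5)
goto([.57,.0105,.048],s)
E
```

```text
[0.56791537 0.0090557  0.09009569] 0.5007718102168082 [-0.24164593  0.60833773  0.20348661  2.06763679 -0.24855209  0.48965126
 -2.25307821]
[[357.33464279 318.01121148]
 [360.91451417 365.28743877]]
tool axes x,z az: 132.5 -137.5 shift tx,ty,tz [-0.0004  0.0421 -0.0026]
```

View pics/s5.png

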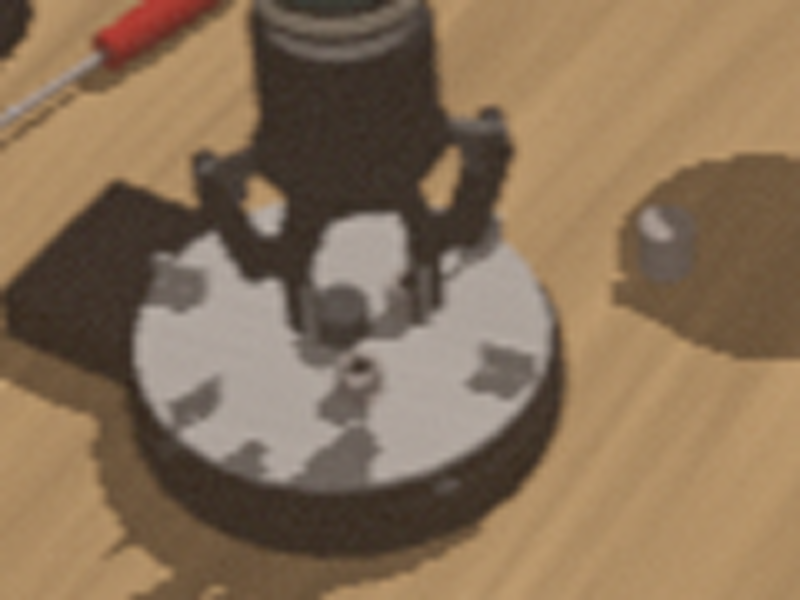

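View pics/t5.png

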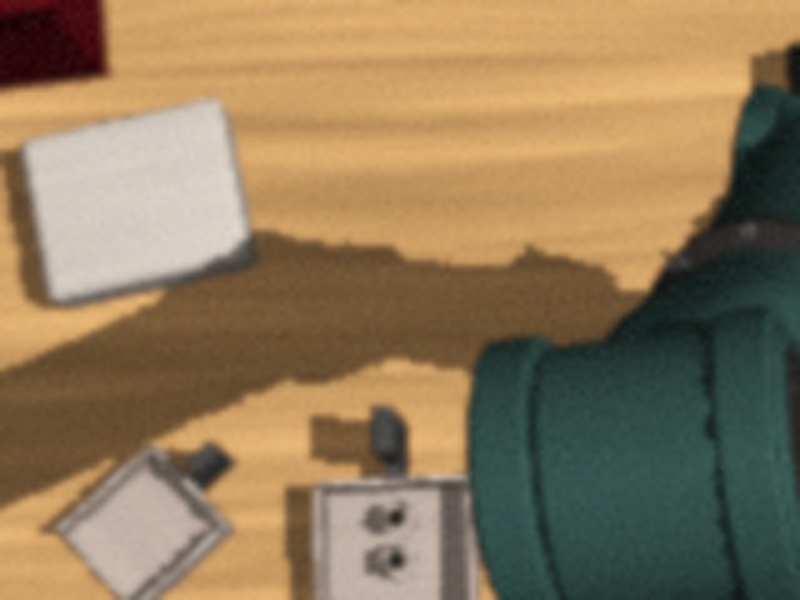

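>>> carry_out(motion=[{"jaw": 0.5, "tx": 0, "ty": 0.015, "tz": -0.0026, "ax": 0, "ay": 0, "az": 0}, {"jaw": 0.5, "tx": 0, "ty": 0.015, "tz": 0, "ax": 0, "ay": 0, "az": 0}, {"jaw": 0.5, "tx": 0, "ty": 0.011, "tz": 0, "ax": 0, "ay": 0, "az": 0}, {"jaw": 0.5, "tx": 0, "ty": 0, "tz": 0, "ax": 0, "ay": 0, "az": 0}, {"jaw": 0.9, "tx": 0, "ty": 0, "tz": 0, "ax": 0, "ay": 0, "az": 0}, {"jaw": 0.9, "tx": 0, "ty": 0, "tz": 0, "ax": 0, "ay": 0, "az": 0}, {"jaw": 0.9, "tx": 0, "ty": 0, "tz": 0, "ax": 0, "ay": 0, "az": 0}, {"jaw": 0.9, "tx": 0, "ty": 0, "tz": 0, "ax": 0, "ay": 0, "az": 0}, {"jaw": 0.9, "tx": 0, "ty": 0, "tz": 0, "ax": 0, "ay": 0, "az": 0}, {"jaw": 0.9, "tx": 0, "ty": 0, "tz": 0, "ax": 0, "ay": 0, "az": 0}, {"jaw": 0.9, "tx": 0, "ty": -0.02, "tz": 0, "ax": 0, "ay": 0, "az": 0}, {"jaw": 0.9, "tx": 0, "ty": -0.03, "tz": 0, "ax": 0, "ay": 0, "az": 0}, {"jaw": 0.9, "tx": 0, "ty": -0.03, "tz": 0, "ax": 0, "ay": 0, "az": 0}, {"jaw": 0.9, "tx": 0, "ty": 0, "tz": 0, "ax": 0, "ay": 0, "az": 0}])

```text
time: 16.02
position: [0.574, 0.0106, 0.1342]
tcp_rot: [-1.578, 0.006, 2.31]
wrist_force: [0.8, -0.5, 0.7]
opening: 0.231
```

```bash
python3 - <<'E'
from h import *
p=get_image("side");save(p,"s6.png",(230,150,350,240)); 
s=get_state();print(s["position"],s["opening"],s["joint_positions"])
goto([.413,.285,.12],s)
E
```

```text
[0.57274643 0.01078384 0.13218491] 0.22954922550121745 [-0.27010282  0.54642029  0.23790374  2.0429234  -0.22890908  0.57024293
 -2.27501727]
tool axes x,z az: 132.4 -137.6 shift tx,ty,tz [ 0.3103  0.0113 -0.0667]
```

View pics/s6.png

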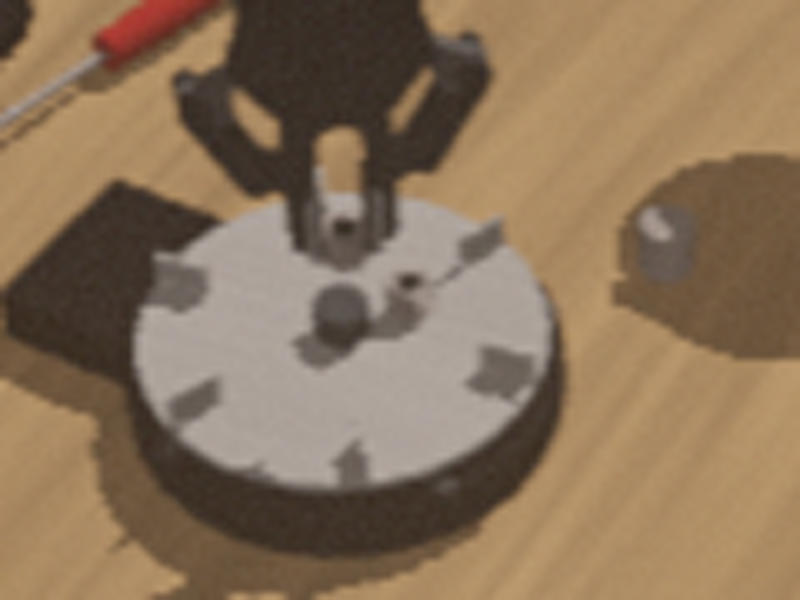

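>>> carry_out(motion=[{"jaw": 0.9, "tx": 0.031, "ty": 0, "tz": -0.0067, "ax": 0, "ay": 0, "az": 0}, {"jaw": 0.9, "tx": 0.031, "ty": 0, "tz": -0.0067, "ax": 0, "ay": 0, "az": 0}, {"jaw": 0.9, "tx": 0.031, "ty": 0, "tz": -0.0067, "ax": 0, "ay": 0, "az": 0}, {"jaw": 0.9, "tx": 0.031, "ty": 0, "tz": -0.0067, "ax": 0, "ay": 0, "az": 0}, {"jaw": 0.9, "tx": 0.031, "ty": 0, "tz": -0.0067, "ax": 0, "ay": 0, "az": 0}, {"jaw": 0.9, "tx": 0.031, "ty": 0, "tz": -0.0067, "ax": 0, "ay": 0, "az": 0}, {"jaw": 0.9, "tx": 0.031, "ty": 0, "tz": -0.0067, "ax": 0, "ay": 0, "az": 0}, {"jaw": 0.9, "tx": 0.031, "ty": 0, "tz": -0.0067, "ax": 0, "ay": 0, "az": 0}, {"jaw": 0.9, "tx": 0.031, "ty": 0, "tz": -0.0067, "ax": 0, "ay": 0, "az": 0}, {"jaw": 0.9, "tx": 0.031, "ty": 0, "tz": -0.0067, "ax": 0, "ay": 0, "az": 0}, {"jaw": 0.9, "tx": 0, "ty": 0, "tz": 0, "ax": 0, "ay": -6.8, "az": 0}, {"jaw": 0.9, "tx": 0, "ty": 0, "tz": 0, "ax": 0, "ay": -6.8, "az": 0}, {"jaw": 0.9, "tx": 0, "ty": 0, "tz": 0, "ax": 0, "ay": -6.8, "az": 0}, {"jaw": 0.9, "tx": 0, "ty": 0, "tz": 0, "ax": 0, "ay": -6.8, "az": 0}, {"jaw": 0.9, "tx": 0, "ty": 0, "tz": 0, "ax": 0, "ay": -6.8, "az": 0}, {"jaw": 0.9, "tx": 0, "ty": 0, "tz": 0, "ax": 0, "ay": -6.8, "az": 0}, {"jaw": 0.9, "tx": 0, "ty": 0, "tz": 0, "ax": 0, "ay": -6.8, "az": 0}, {"jaw": 0.9, "tx": 0, "ty": 0, "tz": 0, "ax": 0, "ay": 0, "az": 0}])

```text
time: 17.57
position: [0.4103, 0.2844, 0.1284]
tcp_rot: [-1.57, -0.002, -3.14]
wrist_force: [-0.4, -0.2, -0.0]
opening: 0.233
```

```bash
python3 - <<'E'
from h import *
p=get_image("side");save(p,"s7.png",(200,200,360,320)); 
s=get_state();print(s["position"],s["opening"],s["joint_positions"])
X=s["position"];print((px(p,[X,[X[0],X[1],.004]])-[200,200]+.5)*5)
goto([.413,.285,.016],s)
E
```

```text
[0.41032848 0.28445033 0.12848276] 0.22649713073683975 [-0.72779159  0.47373869  0.04126453  2.19198984 -0.04239075  0.47844152
 -2.22710646]
[[378.40738687 416.52599829]
 [395.37444975 552.05914709]]
tool axes x,z az: 179.8 -90.2 shift tx,ty,tz [-0.0029  0.1125 -0.0006]
```

View pics/s7.png

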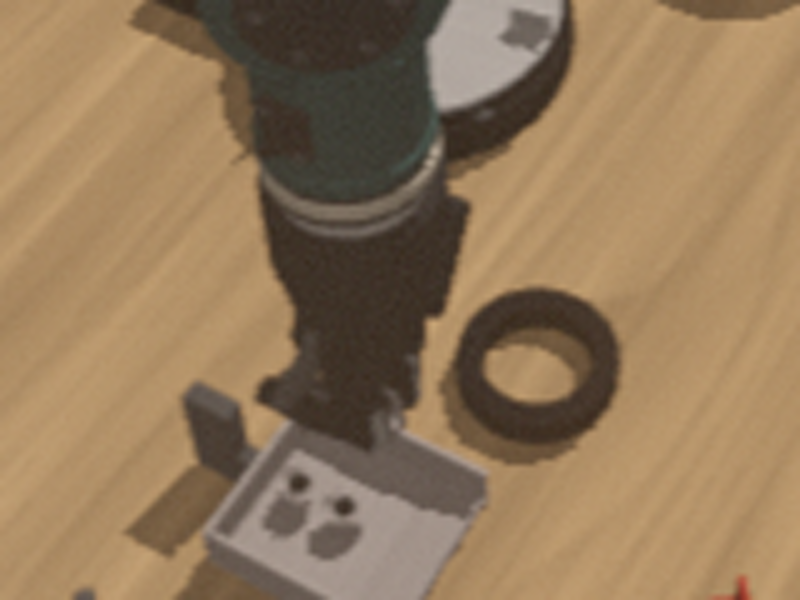

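>>> carry_out(motion=[{"jaw": 0.9, "tx": -0.002, "ty": 0.03, "tz": 0, "ax": 0, "ay": 0, "az": 0}, {"jaw": 0.9, "tx": 0, "ty": 0.03, "tz": 0, "ax": 0, "ay": 0, "az": 0}, {"jaw": 0.9, "tx": 0, "ty": 0.03, "tz": 0, "ax": 0, "ay": 0, "az": 0}, {"jaw": 0.9, "tx": 0, "ty": 0.014, "tz": 0, "ax": 0, "ay": 0, "az": 0}, {"jaw": 0.9, "tx": 0, "ty": 0.005, "tz": 0, "ax": 0, "ay": 0, "az": 0}, {"jaw": 0.9, "tx": 0, "ty": 0, "tz": 0, "ax": 0, "ay": 0, "az": 0}, {"jaw": 0.55, "tx": 0, "ty": 0, "tz": 0, "ax": 0, "ay": 0, "az": 0}, {"jaw": 0.55, "tx": 0, "ty": 0, "tz": 0, "ax": 0, "ay": 0, "az": 0}, {"jaw": 0.55, "tx": 0, "ty": 0, "tz": 0, "ax": 0, "ay": 0, "az": 0}, {"jaw": 0.55, "tx": 0, "ty": -0.01, "tz": 0, "ax": 0, "ay": 0, "az": 0}, {"jaw": 0.5, "tx": 0, "ty": -0.025, "tz": 0, "ax": 0, "ay": 0, "az": 0}, {"jaw": 0.5, "tx": 0, "ty": -0.035, "tz": 0, "ax": 0, "ay": 0, "az": 0}, {"jaw": 0.5, "tx": 0, "ty": -0.035, "tz": 0, "ax": 0, "ay": 0, "az": 0}, {"jaw": 0.5, "tx": 0, "ty": 0, "tz": 0, "ax": 0, "ay": 0, "az": 0}])

```text
time: 18.78
position: [0.4163, 0.2872, 0.1321]
tcp_rot: [-1.579, 0.01, 3.14]
wrist_force: [0.2, 1.2, -0.3]
opening: 0.502
```

```bash
python3 - <<'E'
from h import *
p=get_image("side");save(p,"s8.png",(180,170,340,290)); 
t=get_image("top");save(t,"t8.png",(190,110,430,290)) 
s=get_state();print(s["position"],s["opening"],s["joint_positions"])
goto([.58,-.048,.11],s)
E
```

```text
[0.41408809 0.28577071 0.12810151] 0.49871297898845 [-0.72676452  0.47587524  0.04310457  2.18897311 -0.04360599  0.47200783
 -2.22137964]
tool axes x,z az: 179.9 -90.0 shift tx,ty,tz [-0.1661  0.0176  0.3337]
```

View pics/t8.png

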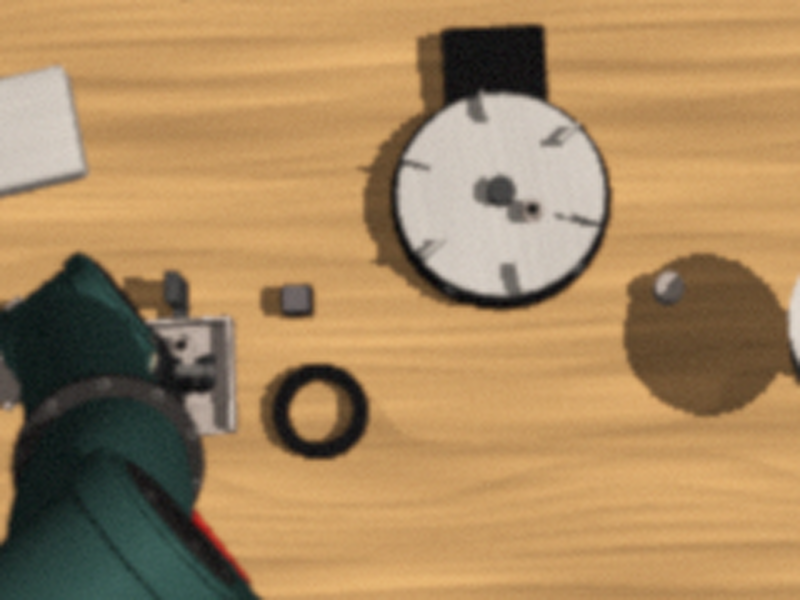

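>>> carry_out(motion=[{"jaw": 0.5, "tx": -0.0166, "ty": 0, "tz": 0.0333, "ax": 0, "ay": 0, "az": 0}, {"jaw": 0.5, "tx": -0.0166, "ty": 0, "tz": 0.0333, "ax": 0, "ay": 0, "az": 0}, {"jaw": 0.5, "tx": -0.0166, "ty": 0, "tz": 0.0333, "ax": 0, "ay": 0, "az": 0}, {"jaw": 0.5, "tx": -0.0166, "ty": 0, "tz": 0.0333, "ax": 0, "ay": 0, "az": 0}, {"jaw": 0.5, "tx": -0.0166, "ty": 0, "tz": 0.0333, "ax": 0, "ay": 0, "az": 0}, {"jaw": 0.5, "tx": -0.0166, "ty": 0, "tz": 0.0333, "ax": 0, "ay": 0, "az": 0}, {"jaw": 0.5, "tx": -0.0166, "ty": 0, "tz": 0.0333, "ax": 0, "ay": 0, "az": 0}, {"jaw": 0.5, "tx": -0.0166, "ty": 0, "tz": 0.0333, "ax": 0, "ay": 0, "az": 0}, {"jaw": 0.5, "tx": -0.0166, "ty": 0, "tz": 0.0333, "ax": 0, "ay": 0, "az": 0}, {"jaw": 0.5, "tx": -0.0166, "ty": 0, "tz": 0.0333, "ax": 0, "ay": 0, "az": 0}, {"jaw": 0.5, "tx": 0, "ty": 0, "tz": 0, "ax": 0, "ay": -6.75, "az": 0}, {"jaw": 0.5, "tx": 0, "ty": 0, "tz": 0, "ax": 0, "ay": -6.75, "az": 0}, {"jaw": 0.5, "tx": 0, "ty": 0, "tz": 0, "ax": 0, "ay": -6.75, "az": 0}, {"jaw": 0.5, "tx": 0, "ty": 0, "tz": 0, "ax": 0, "ay": -6.75, "az": 0}, {"jaw": 0.5, "tx": 0, "ty": 0, "tz": 0, "ax": 0, "ay": -6.75, "az": 0}, {"jaw": 0.5, "tx": 0, "ty": 0, "tz": 0, "ax": 0, "ay": -6.75, "az": 0}, {"jaw": 0.5, "tx": 0, "ty": 0.015, "tz": 0, "ax": 0, "ay": -6.75, "az": 0}, {"jaw": 0.5, "tx": 0, "ty": 0.02, "tz": 0, "ax": 0, "ay": -6.75, "az": 0}, {"jaw": 0.5, "tx": 0, "ty": 0, "tz": 0, "ax": 0, "ay": 0, "az": 0}])

```text
time: 20.47
position: [0.5754, -0.0484, 0.0868]
tcp_rot: [-1.578, -0.004, -2.198]
wrist_force: [-1.2, -0.2, -0.7]
opening: 0.508
```

```bash
python3 - <<'E'
from h import *
p=get_image("side");save(p,"s9.png",(230,150,350,240)); 
t=get_image("top");save(t,"t9.png",(190,180,310,270))
s=get_state();print(s["position"],s["opening"],s["joint_positions"])
X=s["position"];print((px(p,[X,[X[0],X[1],.06]])-[230,150]+.5)*800/120-.5)
goto([.58,-.048,.049],s)
E
```

```text
[ 0.57730399 -0.04820849  0.08924294] 0.5008042971886131 [ 0.18222586  0.61888657 -0.24655126  2.02647951  0.28203894  0.53185247
 -0.89723488]
[[407.56870828 236.180834  ]
 [410.03948255 282.06625469]]
tool axes x,z az: -126.2 -36.2 shift tx,ty,tz [-0.0018  0.0402  0.0022]
```

View pics/s9.png

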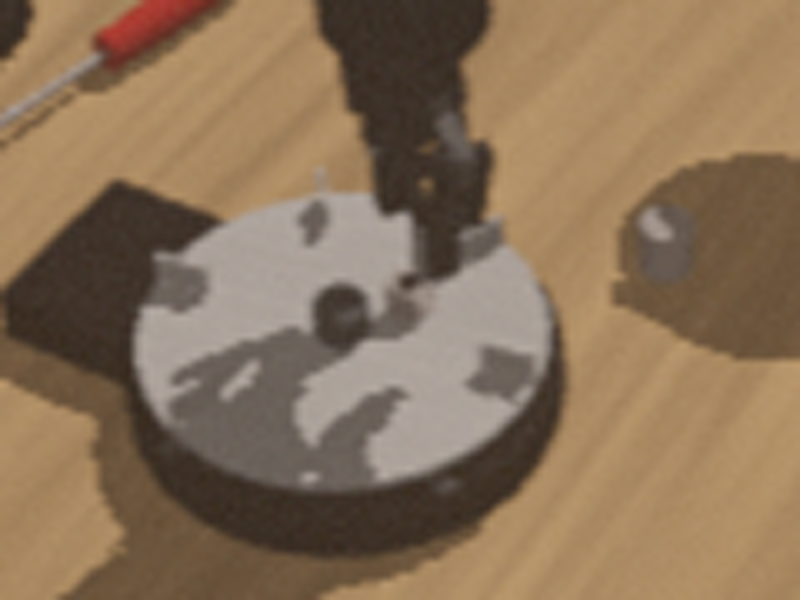

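View pics/t9.png

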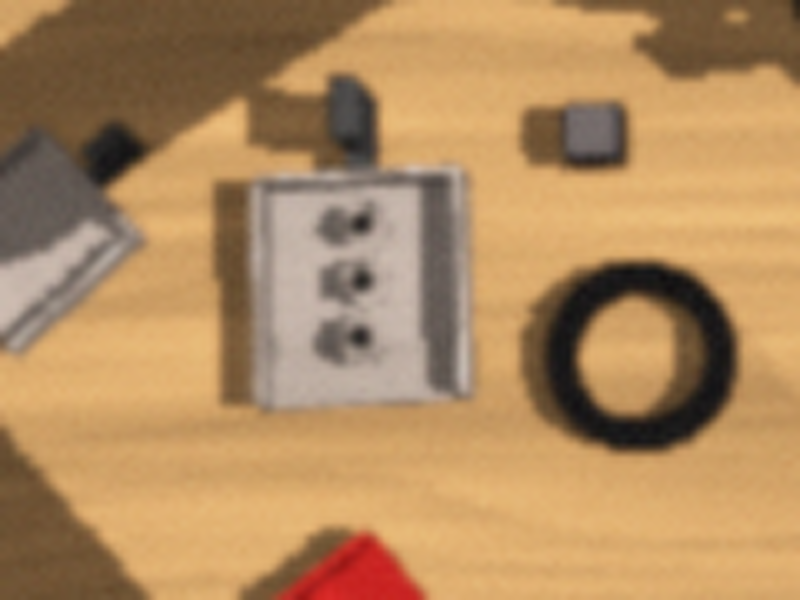

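>>> carry_out(motion=[{"jaw": 0.5, "tx": 0, "ty": 0.015, "tz": 0.001, "ax": 0, "ay": 0, "az": 0}, {"jaw": 0.5, "tx": 0, "ty": 0.015, "tz": 0, "ax": 0, "ay": 0, "az": 0}, {"jaw": 0.5, "tx": 0, "ty": 0.01, "tz": 0, "ax": 0, "ay": 0, "az": 0}, {"jaw": 0.5, "tx": 0, "ty": 0, "tz": 0, "ax": 0, "ay": 0, "az": 0}, {"jaw": 0.9, "tx": 0, "ty": 0, "tz": 0, "ax": 0, "ay": 0, "az": 0}, {"jaw": 0.9, "tx": 0, "ty": 0, "tz": 0, "ax": 0, "ay": 0, "az": 0}, {"jaw": 0.9, "tx": 0, "ty": 0, "tz": 0, "ax": 0, "ay": 0, "az": 0}, {"jaw": 0.9, "tx": 0, "ty": 0, "tz": 0, "ax": 0, "ay": 0, "az": 0}, {"jaw": 0.9, "tx": 0, "ty": 0, "tz": 0, "ax": 0, "ay": 0, "az": 0}, {"jaw": 0.9, "tx": 0, "ty": 0, "tz": 0, "ax": 0, "ay": 0, "az": 0}, {"jaw": 0.9, "tx": 0, "ty": -0.02, "tz": 0, "ax": 0, "ay": 0, "az": 0}, {"jaw": 0.9, "tx": 0, "ty": -0.03, "tz": 0, "ax": 0, "ay": 0, "az": 0}, {"jaw": 0.9, "tx": 0, "ty": -0.03, "tz": 0, "ax": 0, "ay": 0, "az": 0}, {"jaw": 0.9, "tx": 0, "ty": 0, "tz": 0, "ax": 0, "ay": 0, "az": 0}])

```text
time: 21.73
position: [0.5833, -0.0486, 0.1353]
tcp_rot: [-1.563, 0.005, -2.2]
wrist_force: [1.1, 0.1, 0.2]
opening: 0.222
```

```bash
python3 - <<'E'
from h import *
p=get_image("side");save(p,"s10.png",(230,150,350,240)); 
t=get_image("top")
print(w(t,crop2px([(361,220),(361,281),(360,336)],800/120,(190,180)),.021)) 
s=get_state();print(s["position"],s["opening"],s["joint_positions"])
goto([.432,.316,.13],s)
E
```

```text
[[0.47264041 0.28432484 0.021     ]
 [0.44376519 0.28429208 0.021     ]
 [0.41791503 0.28472606 0.021     ]]
[ 0.5803785  -0.0488397   0.13148943] 0.22396533280435033 [ 0.20674847  0.55825014 -0.27742676  2.00266773  0.25619091  0.6108885
 -0.87034699]
tool axes x,z az: -126.0 -36.0 shift tx,ty,tz [-0.2077  0.001  -0.3347]
```

View pics/s10.png

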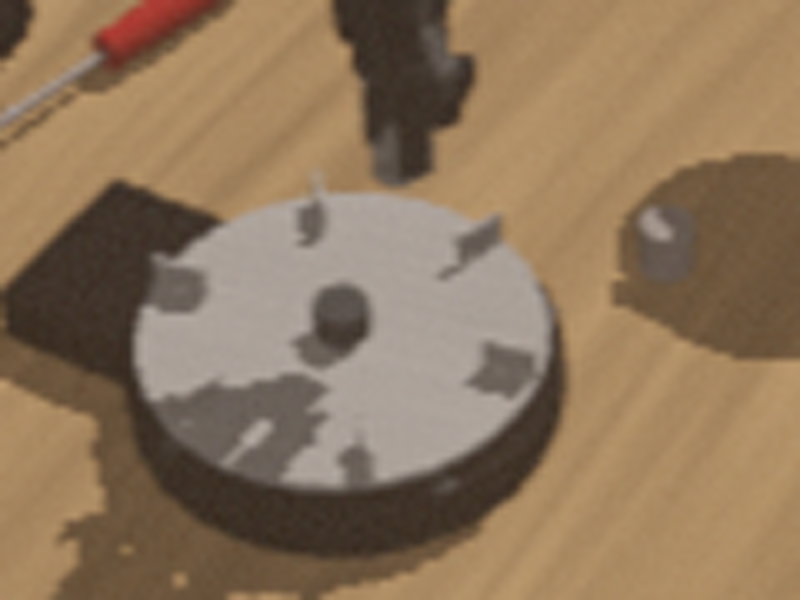

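>>> carry_out(motion=[{"jaw": 0.9, "tx": -0.0171, "ty": 0, "tz": -0.0277, "ax": 0, "ay": 0, "az": 0}, {"jaw": 0.9, "tx": -0.0171, "ty": 0, "tz": -0.0277, "ax": 0, "ay": 0, "az": 0}, {"jaw": 0.9, "tx": -0.0171, "ty": 0, "tz": -0.0277, "ax": 0, "ay": 0, "az": 0}, {"jaw": 0.9, "tx": -0.0171, "ty": 0, "tz": -0.0277, "ax": 0, "ay": 0, "az": 0}, {"jaw": 0.9, "tx": -0.0171, "ty": 0, "tz": -0.0277, "ax": 0, "ay": 0, "az": 0}, {"jaw": 0.9, "tx": -0.0171, "ty": 0, "tz": -0.0277, "ax": 0, "ay": 0, "az": 0}, {"jaw": 0.9, "tx": -0.0171, "ty": 0, "tz": -0.0277, "ax": 0, "ay": 0, "az": 0}, {"jaw": 0.9, "tx": -0.0171, "ty": 0, "tz": -0.0277, "ax": 0, "ay": 0, "az": 0}, {"jaw": 0.9, "tx": -0.0171, "ty": 0, "tz": -0.0277, "ax": 0, "ay": 0, "az": 0}, {"jaw": 0.9, "tx": -0.0171, "ty": 0, "tz": -0.0277, "ax": 0, "ay": 0, "az": 0}, {"jaw": 0.9, "tx": -0.0171, "ty": 0, "tz": -0.0277, "ax": 0, "ay": 0, "az": 0}, {"jaw": 0.9, "tx": -0.0171, "ty": 0, "tz": -0.0277, "ax": 0, "ay": 0, "az": 0}, {"jaw": 0.9, "tx": 0, "ty": 0, "tz": 0, "ax": 0, "ay": -6, "az": 0}, {"jaw": 0.9, "tx": 0, "ty": 0, "tz": 0, "ax": 0, "ay": -6, "az": 0}, {"jaw": 0.9, "tx": 0, "ty": 0, "tz": 0, "ax": 0, "ay": -6, "az": 0}, {"jaw": 0.9, "tx": 0, "ty": 0, "tz": 0, "ax": 0, "ay": -6, "az": 0}, {"jaw": 0.9, "tx": 0, "ty": 0, "tz": 0, "ax": 0, "ay": -6, "az": 0}, {"jaw": 0.9, "tx": 0, "ty": 0, "tz": 0, "ax": 0, "ay": -6, "az": 0}, {"jaw": 0.9, "tx": 0, "ty": 0, "tz": 0, "ax": 0, "ay": 0, "az": 0}])

```text
time: 23.42
position: [0.4305, 0.3117, 0.1287]
tcp_rot: [-1.574, -0.002, -1.57]
wrist_force: [0.3, -0.6, -0.4]
opening: 0.229
```

```bash
python3 - <<'E'
from h import *
p=get_image("side");save(p,"s11.png",(180,200,340,320)); 
s=get_state();print(s["position"],s["opening"],s["joint_positions"])
X=s["position"];print((px(p,[X,[X[0],X[1],.004]])-[180,200]+.5)*5)
goto([.432,.313,.016],s)
E
```

```text
[0.4306222  0.31179566 0.12887778] 0.22477262642286963 [-0.40148247  0.53175924 -0.41749707  2.10673685  0.38365792  0.57869357
 -1.09593257]
[[407.38359929 442.25800782]
 [431.2999429  577.19299363]]
tool axes x,z az: -90.2 -0.2 shift tx,ty,tz [-0.0014  0.1129  0.0017]
```

View pics/s11.png

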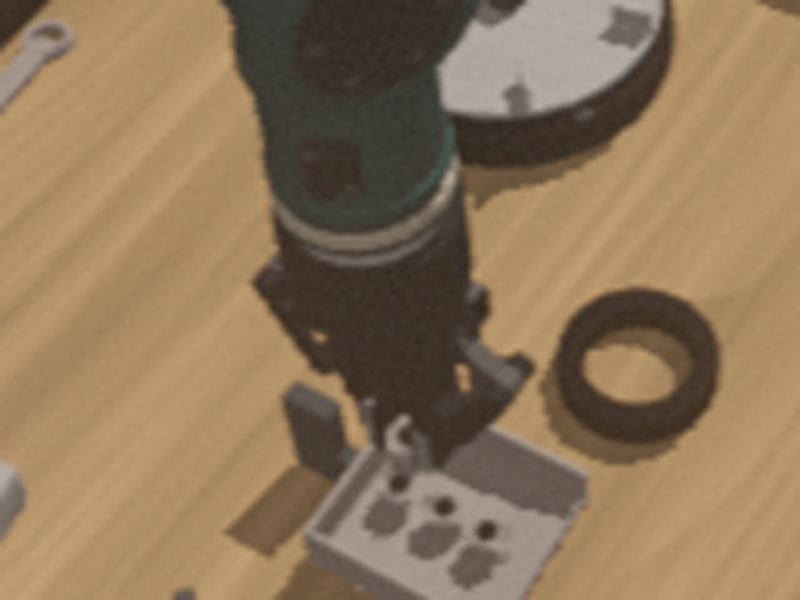

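>>> carry_out(motion=[{"jaw": 0.9, "tx": -0.001, "ty": 0.03, "tz": 0, "ax": 0, "ay": 0, "az": 0}, {"jaw": 0.9, "tx": 0, "ty": 0.03, "tz": 0, "ax": 0, "ay": 0, "az": 0}, {"jaw": 0.9, "tx": 0, "ty": 0.03, "tz": 0, "ax": 0, "ay": 0, "az": 0}, {"jaw": 0.9, "tx": 0, "ty": 0.014, "tz": 0, "ax": 0, "ay": 0, "az": 0}, {"jaw": 0.9, "tx": 0, "ty": 0.006, "tz": 0, "ax": 0, "ay": 0, "az": 0}, {"jaw": 0.9, "tx": 0, "ty": 0, "tz": 0, "ax": 0, "ay": 0, "az": 0}, {"jaw": 0.58, "tx": 0, "ty": 0, "tz": 0, "ax": 0, "ay": 0, "az": 0}, {"jaw": 0.58, "tx": 0, "ty": 0, "tz": 0, "ax": 0, "ay": 0, "az": 0}, {"jaw": 0.58, "tx": 0, "ty": 0, "tz": 0, "ax": 0, "ay": 0, "az": 0}, {"jaw": 0.58, "tx": 0, "ty": -0.01, "tz": 0, "ax": 0, "ay": 0, "az": 0}, {"jaw": 0.58, "tx": 0, "ty": -0.025, "tz": 0, "ax": 0, "ay": 0, "az": 0}, {"jaw": 0.7, "tx": 0, "ty": -0.035, "tz": 0, "ax": 0, "ay": 0, "az": 0}, {"jaw": 1, "tx": 0, "ty": -0.035, "tz": 0, "ax": 0, "ay": 0, "az": 0}, {"jaw": 1, "tx": 0, "ty": -0.02, "tz": 0, "ax": 0, "ay": 0, "az": 0}])

```text
time: 24.63
position: [0.4326, 0.3148, 0.1499]
tcp_rot: [-1.566, 0.003, -1.572]
wrist_force: [0.2, 0.1, -0.2]
opening: 0.022
```

```bash
python3 - <<'E'
from h import *
p=get_image("side");save(p,"s12.png",(0,80,640,400)); 
t=get_image("top");save(t,"t12.png",(0,0,640,400))
s=get_state();print(s["position"],s["opening"],s["joint_positions"])
E
```

```text
[0.43382375 0.31568366 0.15037091] 0.0029901381415170986 [-0.37981292  0.50208328 -0.44727233  2.09053291  0.37153558  0.61452932
 -1.08534933]
```

View pics/s12.png

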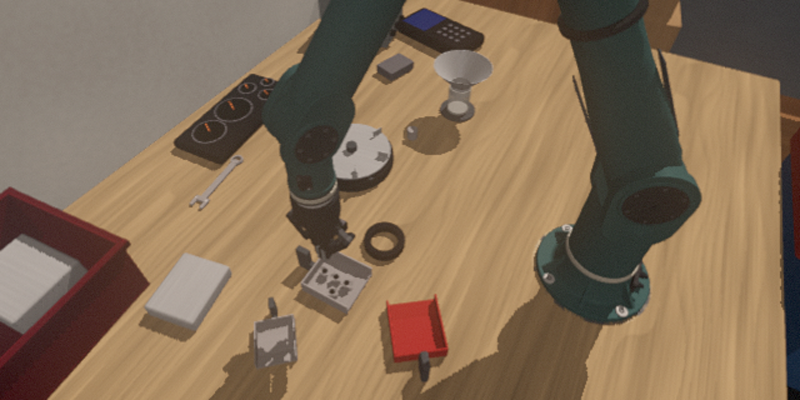

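View pics/t12.png

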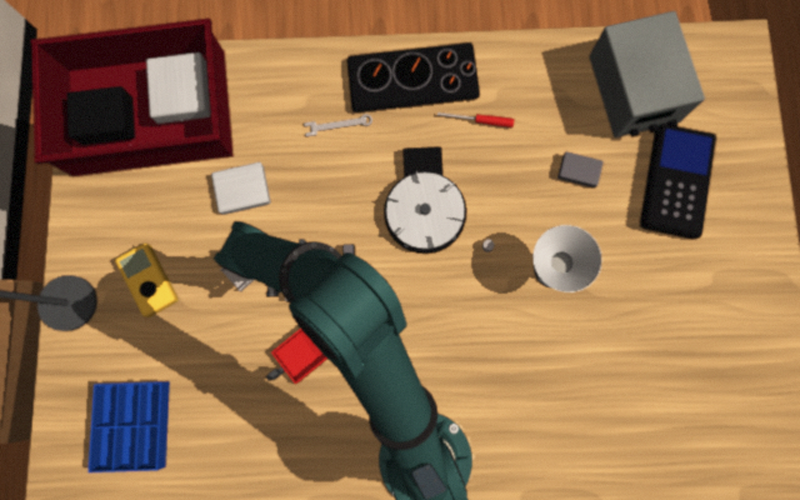

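```bash
python3 - <<'E'
from h import *
t=get_image("top");p=get_image("side");save(t,"t13.png",(300,130,380,205));save(p,"s13.png",(255,180,335,240))
s=get_state()
H=np.array([.5965,-.0225])
for a in range(0,360,30):
    q=[H[0]+.005+.083*np.cos(np.radians(a)),H[1]+.083*np.sin(np.radians(a)),.061]
    u=px(t,[q])[0]; print(a,np.round((u-[300,130]+.5)*8-.5))
print("hub",(px(t,[[H[0]+.005,H[1],.061]])[0]-[300,130]+.5)*8)
goto([.5135,.0025,.13],s)
E
```

```text
0 [320.  86.]
30 [215. 117.]
60 [139. 195.]
90 [113. 300.]
120 [145. 404.]
150 [226. 479.]
180 [335. 504.]
210 [443. 472.]
240 [519. 392.]
270 [543. 286.]
300 [510. 183.]
330 [428. 110.]
hub [328.33671325 293.35472079]
tool axes x,z az: -90.1 -0.1 shift tx,ty,tz [0.311  0.0166 0.0819]
```

View pics/t13.png

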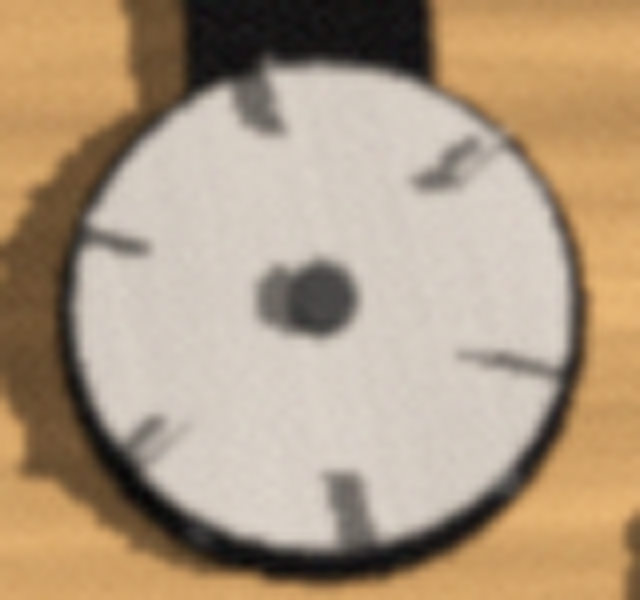

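>>> carry_out(motion=[{"jaw": 1, "tx": 0.031, "ty": 0, "tz": 0.0083, "ax": 0, "ay": 0, "az": 0}, {"jaw": 1, "tx": 0.031, "ty": 0, "tz": 0.0083, "ax": 0, "ay": 0, "az": 0}, {"jaw": 1, "tx": 0.031, "ty": 0, "tz": 0.0083, "ax": 0, "ay": 0, "az": 0}, {"jaw": 1, "tx": 0.031, "ty": 0, "tz": 0.0083, "ax": 0, "ay": 0, "az": 0}, {"jaw": 1, "tx": 0.031, "ty": 0, "tz": 0.0083, "ax": 0, "ay": 0, "az": 0}, {"jaw": 1, "tx": 0.031, "ty": 0, "tz": 0.0083, "ax": 0, "ay": 0, "az": 0}, {"jaw": 1, "tx": 0.031, "ty": 0, "tz": 0.0083, "ax": 0, "ay": 0, "az": 0}, {"jaw": 1, "tx": 0.031, "ty": 0, "tz": 0.0083, "ax": 0, "ay": 0, "az": 0}, {"jaw": 1, "tx": 0.031, "ty": 0, "tz": 0.0083, "ax": 0, "ay": 0, "az": 0}, {"jaw": 1, "tx": 0.031, "ty": 0, "tz": 0.0083, "ax": 0, "ay": 0, "az": 0}, {"jaw": 1, "tx": 0, "ty": 0.03, "tz": 0, "ax": 0, "ay": 0, "az": 0}, {"jaw": 1, "tx": 0, "ty": 0.015, "tz": 0, "ax": 0, "ay": 0, "az": 0}, {"jaw": 1, "tx": 0, "ty": 0, "tz": 0, "ax": 0, "ay": 0, "az": 0}])

```text
time: 25.92
position: [0.5111, 0.002, 0.0967]
tcp_rot: [-1.579, -0.001, -1.573]
wrist_force: [-0.2, 0.2, 0.5]
opening: -0.002
```

```bash
python3 - <<'E'
from h import *
p=get_image("side");save(p,"s14.png",(235,160,355,250)); 
t=get_image("top");save(t,"t14.png",(200,130,440,310)); 
s=get_state();print(s["position"],s["opening"],s["joint_positions"])
goto([.5145,.004,.051],s)
E
```

```text
[0.51305185 0.00394089 0.09930833] 0.0006932993934218693 [ 0.20187625  0.56348837 -0.40033725  2.16290916  0.4499217   0.49786247
 -0.54350788]
tool axes x,z az: -90.0 0.0 shift tx,ty,tz [-0.0001  0.0483  0.0016]
```

View pics/s14.png

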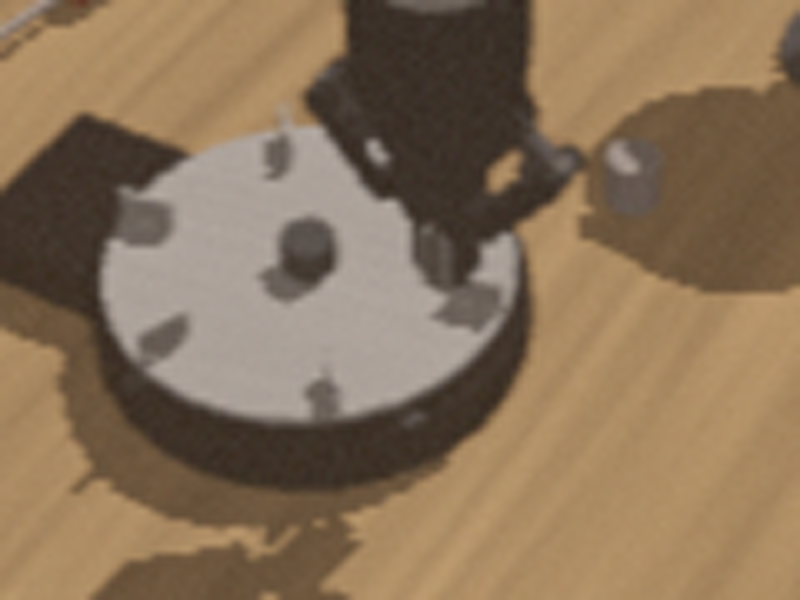

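View pics/t14.png

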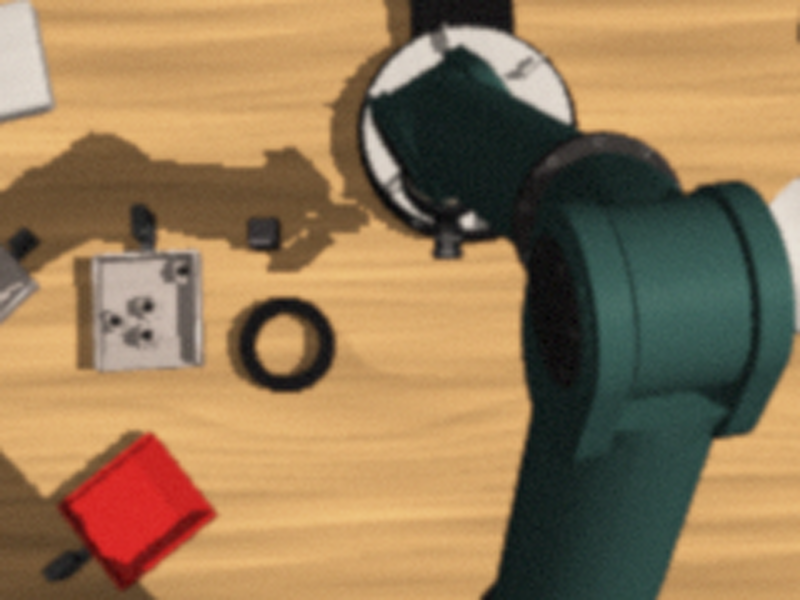

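>>> carry_out(motion=[{"jaw": 1, "tx": 0, "ty": 0.02, "tz": 0.001, "ax": 0, "ay": 0, "az": 0}, {"jaw": 1, "tx": 0, "ty": 0.018, "tz": 0, "ax": 0, "ay": 0, "az": 0}, {"jaw": 1, "tx": 0, "ty": 0.009, "tz": 0, "ax": 0, "ay": 0, "az": 0}, {"jaw": 1, "tx": 0, "ty": 0, "tz": 0, "ax": 0, "ay": 0, "az": 0}, {"jaw": 1, "tx": 0, "ty": 0, "tz": 0, "ax": 0, "ay": 0, "az": 0}, {"jaw": 1, "tx": 0.015, "ty": 0, "tz": 0, "ax": 0, "ay": 0, "az": 0}, {"jaw": 1, "tx": 0.03, "ty": 0, "tz": 0, "ax": 0, "ay": 0, "az": 0}, {"jaw": 1, "tx": 0.041, "ty": 0, "tz": 0, "ax": 0, "ay": 0, "az": 0}, {"jaw": 1, "tx": 0.041, "ty": 0, "tz": 0, "ax": 0, "ay": 0, "az": 0}, {"jaw": 1, "tx": 0.036, "ty": -0.02, "tz": 0, "ax": 0, "ay": 0, "az": 0}, {"jaw": 1, "tx": 0.02, "ty": -0.035, "tz": 0, "ax": 0, "ay": 0, "az": 0}, {"jaw": 1, "tx": 0.005, "ty": -0.035, "tz": 0, "ax": 0, "ay": 0, "az": 0}])

```text
time: 27.02
position: [0.5138, -0.1902, 0.1445]
tcp_rot: [-1.573, -0.002, -1.579]
wrist_force: [0.7, -0.8, 0.1]
opening: -0.001
```

```bash
python3 - <<'E'
from h import *
H=(.5965,-.0225)
ang=np.radians(np.arange(0,360,1.));r=np.linspace(.072,.094,8)
P=np.array([[H[0]+k*np.cos(a),H[1]+k*np.sin(a),.061] for a in ang for k in r])
ims=[]
for i in range(8):
    p=get_image("side");s=get_state();c=p["color"];ims.append(c[180:240,235:335,::-1])
    print(round(s["time"],3),end=" ")
    if i==0:print(s["position"])
rows=[np.hstack(ims[:4]),np.hstack(ims[4:])]
m=np.vstack(rows);cv2.imwrite("pics/spin.png",cv2.resize(m,None,fx=2,fy=2,interpolation=cv2.INTER_CUBIC))
E
```

```text
27.067 [ 0.51877301 -0.18980217  0.15136488]
27.117 27.167 27.217 27.267 27.317 27.367 27.417
```

View pics/spin.png

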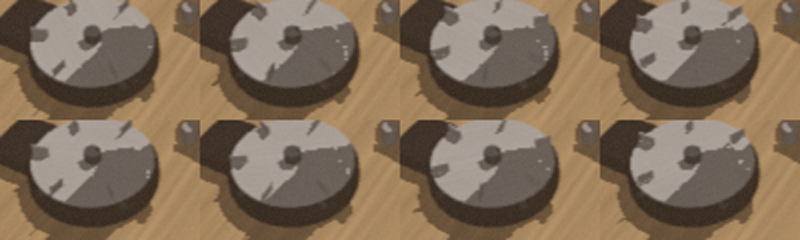

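>>> carry_out(motion=[{"jaw": 1, "tx": -0.02, "ty": 0, "tz": 0, "ax": 0, "ay": 0, "az": 0}, {"jaw": 0.6, "tx": -0.038, "ty": 0, "tz": -0.001, "ax": 0, "ay": 0, "az": 0}, {"jaw": 0.3, "tx": -0.038, "ty": 0, "tz": -0.001, "ax": 0, "ay": 0, "az": 0}, {"jaw": 0.3, "tx": -0.038, "ty": 0, "tz": -0.001, "ax": 0, "ay": 0, "az": 0}, {"jaw": 0.3, "tx": -0.038, "ty": 0, "tz": -0.001, "ax": 0, "ay": 0, "az": 0}, {"jaw": 0.3, "tx": -0.038, "ty": 0, "tz": -0.001, "ax": 0, "ay": 0, "az": 0}, {"jaw": 0.3, "tx": -0.038, "ty": 0, "tz": -0.001, "ax": 0, "ay": 0, "az": 0}, {"jaw": 0.3, "tx": -0.038, "ty": 0, "tz": -0.001, "ax": 0, "ay": 0, "az": 0}, {"jaw": 0.3, "tx": -0.038, "ty": 0, "tz": 0, "ax": 0, "ay": 0, "az": 0}, {"jaw": 0.3, "tx": -0.038, "ty": 0, "tz": 0, "ax": 0, "ay": 0, "az": 0}, {"jaw": 0.3, "tx": -0.038, "ty": 0, "tz": 0, "ax": 0, "ay": 0, "az": 0}, {"jaw": 0.3, "tx": -0.038, "ty": 0, "tz": 0, "ax": 0, "ay": 0, "az": 0}, {"jaw": 0.3, "tx": -0.036, "ty": 0, "tz": 0, "ax": 0, "ay": 0, "az": 0}])

```text
time: 28.5
position: [0.5068, 0.2924, 0.1421]
tcp_rot: [-1.573, -0.001, -1.569]
wrist_force: [0.7, 0.3, -0.7]
opening: 0.701
```

>>> carry_out(motion=[{"jaw": 0.3, "tx": 0, "ty": 0, "tz": 0, "ax": 0, "ay": -6.95, "az": 0}, {"jaw": 0.3, "tx": 0, "ty": 0, "tz": 0, "ax": 0, "ay": -6.95, "az": 0}, {"jaw": 0.3, "tx": 0, "ty": 0, "tz": 0, "ax": 0, "ay": -6.95, "az": 0}, {"jaw": 0.3, "tx": 0, "ty": 0, "tz": 0, "ax": 0, "ay": -6.95, "az": 0}, {"jaw": 0.3, "tx": 0, "ty": 0, "tz": 0, "ax": 0, "ay": -6.95, "az": 0}, {"jaw": 0.3, "tx": 0, "ty": 0, "tz": 0, "ax": 0, "ay": -6.95, "az": 0}, {"jaw": 0.3, "tx": 0, "ty": 0, "tz": 0, "ax": 0, "ay": -6.95, "az": 0}, {"jaw": 0.3, "tx": 0, "ty": 0, "tz": 0, "ax": 0, "ay": -6.95, "az": 0}, {"jaw": 0.3, "tx": 0, "ty": 0, "tz": 0, "ax": 0, "ay": -6.95, "az": 0}, {"jaw": 0.3, "tx": 0, "ty": 0, "tz": 0, "ax": 0, "ay": -6.95, "az": 0}, {"jaw": 0.3, "tx": 0, "ty": 0, "tz": 0, "ax": 0, "ay": -6.95, "az": 0}, {"jaw": 0.3, "tx": 0, "ty": 0, "tz": 0, "ax": 0, "ay": -6.95, "az": 0}, {"jaw": 0.3, "tx": 0, "ty": 0, "tz": 0, "ax": 0, "ay": -6.95, "az": 0}, {"jaw": 0.3, "tx": 0, "ty": 0, "tz": 0, "ax": 0, "ay": 0, "az": 0}])

```text
time: 29.67
position: [0.5073, 0.2897, 0.1418]
tcp_rot: [-1.571, 0.003, 0.009]
wrist_force: [0.1, -0.0, 0.1]
opening: 0.699
```

```bash
python3 - <<'E'
from h import *
ims=[]
for i in range(8):
    p=get_image("top");s=get_state();c=p["color"];ims.append(c[130:205,300:380,::-1])
    print(round(s["time"],3),end=" ")
m=np.vstack([np.hstack(ims[:4]),np.hstack(ims[4:])]);cv2.imwrite("pics/spin2.png",cv2.resize(m,None,fx=2.4,fy=2.4,interpolation=cv2.INTER_CUBIC))
save(p,"t15.png",(190,170,310,260));p=get_image("side");save(p,"s15.png",(180,190,340,310))
s=get_state();print(s["position"],s["joint_positions"]);goto([.512,.284,.025],s)
E
```

```text
29.717 29.767 29.817 29.867 29.917 29.967 30.017 30.067 [0.50849279 0.28978885 0.14341305] [ 0.01454699  0.69268011 -0.89289907  1.97029656  0.73280716  0.83901088
  0.28639875]
tool axes x,z az: 0.3 90.3 shift tx,ty,tz [ 0.0034  0.1184 -0.0058]
```

View pics/spin2.png

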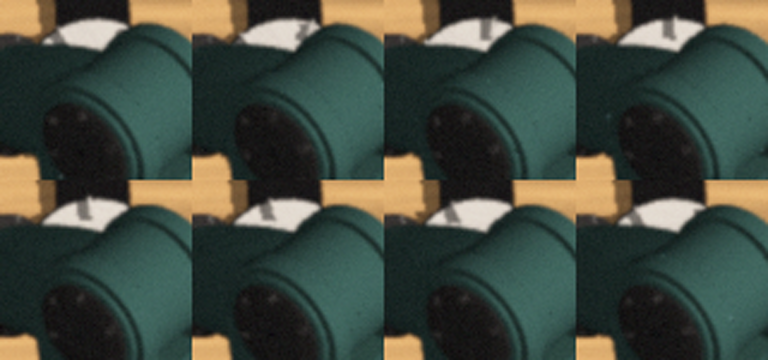

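View pics/s15.png

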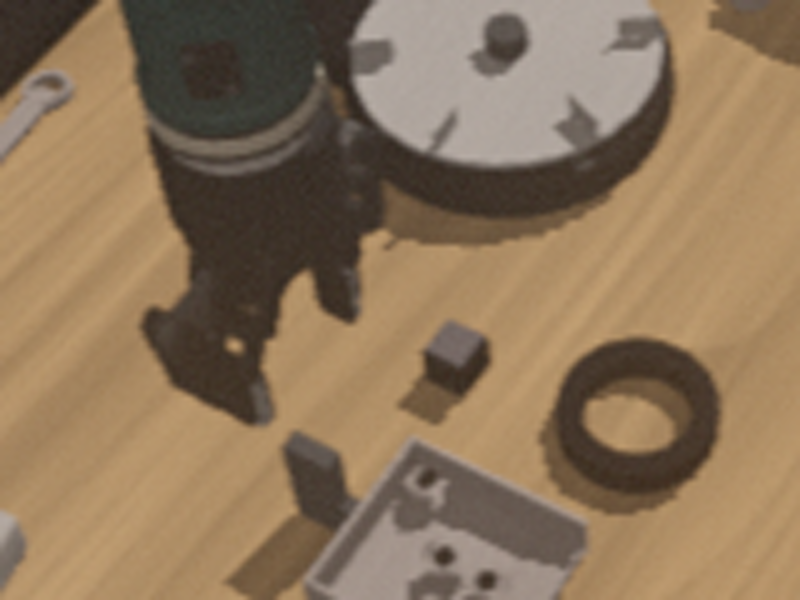

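View pics/t15.png

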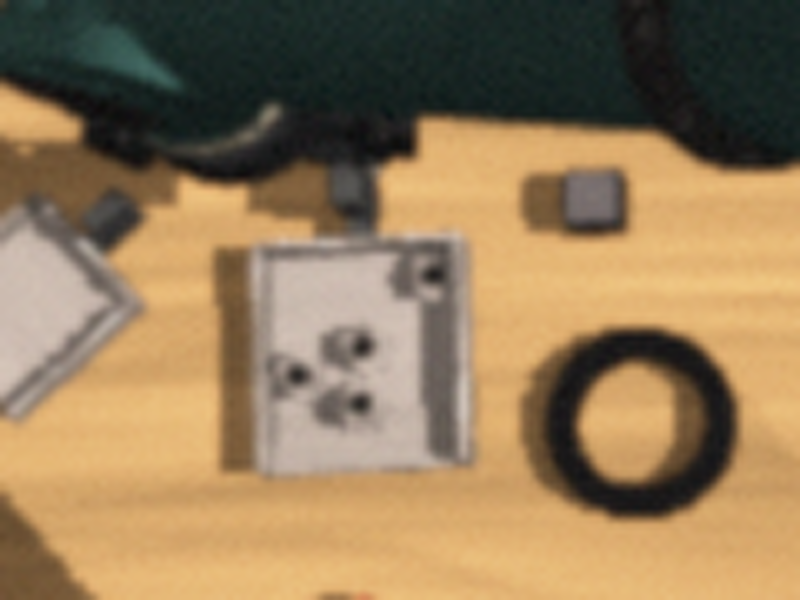

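>>> carry_out(motion=[{"jaw": 0.3, "tx": 0, "ty": 0, "tz": 0, "ax": 0, "ay": 6.95, "az": 0}, {"jaw": 0.3, "tx": 0, "ty": 0, "tz": 0, "ax": 0, "ay": 6.95, "az": 0}, {"jaw": 0.3, "tx": 0, "ty": 0, "tz": 0, "ax": 0, "ay": 6.95, "az": 0}, {"jaw": 0.3, "tx": 0, "ty": 0, "tz": 0, "ax": 0, "ay": 6.95, "az": 0}, {"jaw": 0.3, "tx": 0, "ty": 0, "tz": 0, "ax": 0, "ay": 6.95, "az": 0}, {"jaw": 0.3, "tx": 0, "ty": 0, "tz": 0, "ax": 0, "ay": 6.95, "az": 0}, {"jaw": 0.3, "tx": 0, "ty": 0, "tz": 0, "ax": 0, "ay": 6.95, "az": 0}, {"jaw": 0.3, "tx": 0, "ty": 0, "tz": 0, "ax": 0, "ay": 6.95, "az": 0}, {"jaw": 0.3, "tx": 0, "ty": 0, "tz": 0, "ax": 0, "ay": 6.95, "az": 0}, {"jaw": 0.3, "tx": 0, "ty": 0, "tz": 0, "ax": 0, "ay": 6.95, "az": 0}, {"jaw": 0.3, "tx": 0, "ty": 0, "tz": 0, "ax": 0, "ay": 6.95, "az": 0}, {"jaw": 0.3, "tx": 0, "ty": 0, "tz": 0, "ax": 0, "ay": 6.95, "az": 0}, {"jaw": 0.3, "tx": 0, "ty": 0, "tz": 0, "ax": 0, "ay": 6.95, "az": 0}, {"jaw": 0.3, "tx": 0, "ty": 0, "tz": 0, "ax": 0, "ay": 6.95, "az": 0}, {"jaw": 0.3, "tx": 0, "ty": 0, "tz": 0, "ax": 0, "ay": 6.95, "az": 0}, {"jaw": 0.3, "tx": 0, "ty": 0, "tz": 0, "ax": 0, "ay": 6.95, "az": 0}, {"jaw": 0.3, "tx": 0, "ty": 0, "tz": 0, "ax": 0, "ay": 6.95, "az": 0}, {"jaw": 0.3, "tx": 0, "ty": 0, "tz": 0, "ax": 0, "ay": 6.95, "az": 0}, {"jaw": 0.3, "tx": 0, "ty": 0, "tz": 0, "ax": 0, "ay": 6.95, "az": 0}, {"jaw": 0.3, "tx": 0, "ty": 0, "tz": 0, "ax": 0, "ay": 6.95, "az": 0}])

```text
time: 31.78
position: [0.5084, 0.29, 0.1436]
tcp_rot: [-1.571, 0.0, -2.426]
wrist_force: [0.2, 0.1, -0.3]
opening: 0.699
```

>>> carry_out(motion=[{"jaw": 0.3, "tx": 0, "ty": 0, "tz": 0, "ax": 0, "ay": 6.95, "az": 0}, {"jaw": 0.3, "tx": 0, "ty": 0, "tz": 0, "ax": 0, "ay": 6.95, "az": 0}, {"jaw": 0.3, "tx": 0, "ty": 0, "tz": 0, "ax": 0, "ay": 6.95, "az": 0}, {"jaw": 0.3, "tx": 0, "ty": 0, "tz": 0, "ax": 0, "ay": 6.95, "az": 0}, {"jaw": 0.3, "tx": 0, "ty": 0, "tz": 0, "ax": 0, "ay": 6.95, "az": 0}, {"jaw": 0.3, "tx": 0, "ty": 0, "tz": 0, "ax": 0, "ay": 6.95, "az": 0}, {"jaw": 0.3, "tx": 0, "ty": 0, "tz": 0, "ax": 0, "ay": 0, "az": 0}])

```text
time: 32.37
position: [0.5083, 0.2902, 0.1435]
tcp_rot: [-1.571, 0.0, 3.133]
wrist_force: [-0.4, -0.5, 0.2]
opening: 0.701
```

```bash
python3 - <<'E'
from h import *
p=get_image("side");save(p,"s16.png",(180,190,340,310))
s=get_state();print(s["position"],s["joint_positions"]);goto([.512,.284,.025],s)
ws=lambda U,z:w(p,crop2px(U,5,(180,190)),z)
print(ws([(284,440),(300,431),(343,457),(328,468)],.064))
E
```

```text
[0.50829619 0.29016883 0.14348166] [-0.56024393  0.53178967 -0.04964322  1.99526149  0.0440741   0.61529284
 -2.21357156]
tool axes x,z az: 179.8 -90.2 shift tx,ty,tz [-0.0037  0.1185  0.0061]
[[0.53012143 0.28819045 0.064     ]
 [0.52637995 0.27993745 0.064     ]
 [0.49835137 0.28151597 0.064     ]
 [0.50103335 0.29034929 0.064     ]]
```

View pics/s16.png

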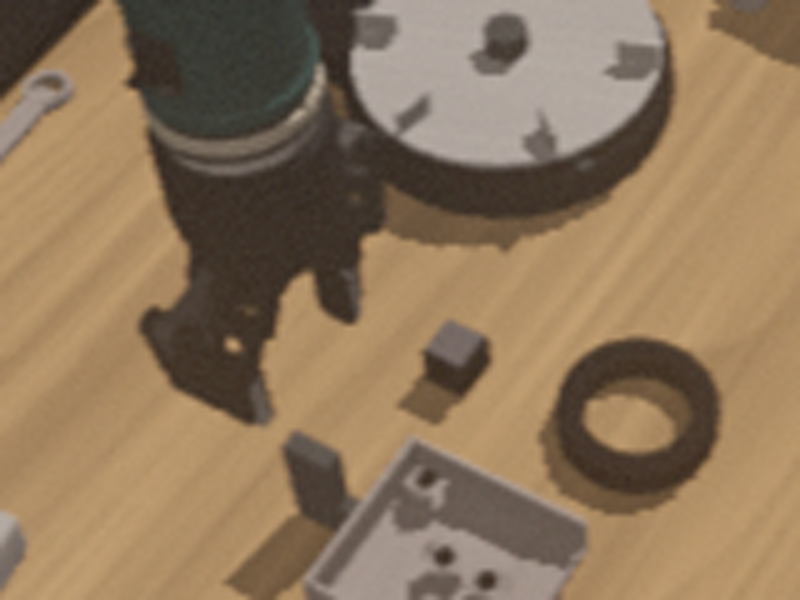

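>>> carry_out(motion=[{"jaw": 0.4, "tx": -0.0045, "ty": 0.03, "tz": 0.0052, "ax": 0, "ay": 0, "az": 0}, {"jaw": 0.4, "tx": 0, "ty": 0.03, "tz": 0, "ax": 0, "ay": 0, "az": 0}, {"jaw": 0.4, "tx": 0, "ty": 0.03, "tz": 0, "ax": 0, "ay": 0, "az": 0}, {"jaw": 0.4, "tx": 0, "ty": 0.02, "tz": 0, "ax": 0, "ay": 0, "az": 0}, {"jaw": 0.4, "tx": 0, "ty": 0.008, "tz": 0, "ax": 0, "ay": 0, "az": 0}, {"jaw": 0.4, "tx": 0, "ty": 0, "tz": 0, "ax": 0, "ay": 0, "az": 0}, {"jaw": 1, "tx": 0, "ty": 0, "tz": 0, "ax": 0, "ay": 0, "az": 0}, {"jaw": 1, "tx": 0, "ty": 0, "tz": 0, "ax": 0, "ay": 0, "az": 0}, {"jaw": 1, "tx": 0, "ty": 0, "tz": 0, "ax": 0, "ay": 0, "az": 0}, {"jaw": 1, "tx": 0, "ty": 0, "tz": 0, "ax": 0, "ay": 0, "az": 0}, {"jaw": 1, "tx": 0, "ty": 0, "tz": 0, "ax": 0, "ay": 0, "az": 0}, {"jaw": 1, "tx": 0, "ty": 0, "tz": 0, "ax": 0, "ay": 0, "az": 0}, {"jaw": 1, "tx": 0, "ty": 0, "tz": 0, "ax": 0, "ay": 0, "az": 0}, {"jaw": 1, "tx": 0, "ty": 0, "tz": 0, "ax": 0, "ay": 0, "az": 0}], newtons=120)

```text
time: 33.58
position: [0.5142, 0.2852, 0.0271]
tcp_rot: [-1.572, 0.003, 3.135]
wrist_force: [-0.9, 0.1, 6.3]
opening: 0.138
```

```bash
python3 - <<'E'
from h import *
p=get_image("side");save(p,"s17.png",(180,200,340,320))
s=get_state();print(s["position"],s["tcp_rot"],s["opening"],s["wrist_force"],s["joint_positions"])
E
```

```text
[0.51417382 0.28520334 0.02709734] [-1.57242090e+00  2.71441832e-03  3.13506555e+00] 0.14868159273739512 [ 0.42670676 -0.75958826  6.67234721] [-0.55819512  0.71449282 -0.03574776  2.03607154  0.06224384  0.38886423
 -2.22005922]
```

View pics/s17.png

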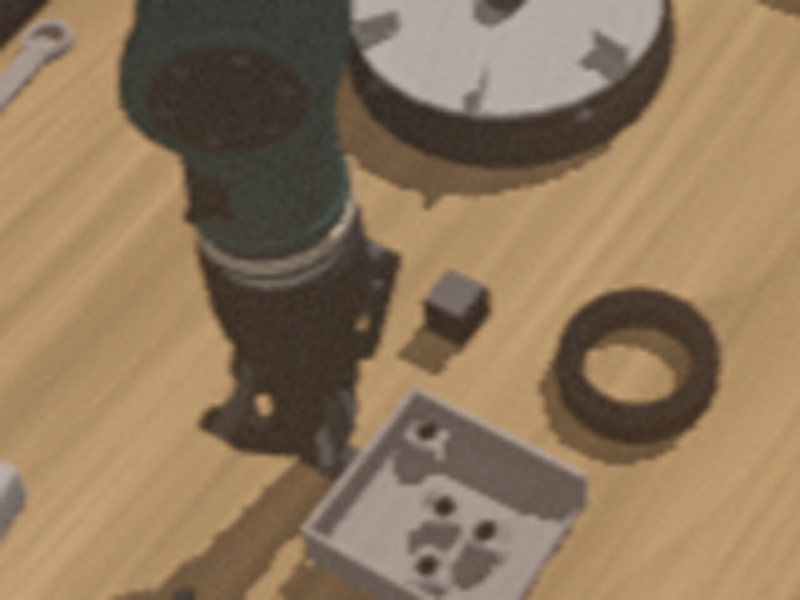

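>>> carry_out(motion=[{"jaw": 1, "tx": 0, "ty": -0.005, "tz": 0, "ax": 0, "ay": 0, "az": 0}, {"jaw": 1, "tx": 0, "ty": -0.01, "tz": 0, "ax": 0, "ay": 0, "az": 0}, {"jaw": 1, "tx": 0, "ty": -0.018, "tz": 0, "ax": 0, "ay": 0, "az": 0}, {"jaw": 1, "tx": 0, "ty": -0.02, "tz": 0, "ax": 0, "ay": 0, "az": 0}, {"jaw": 1, "tx": 0, "ty": -0.02, "tz": 0, "ax": 0, "ay": 0, "az": 0}, {"jaw": 1, "tx": 0, "ty": -0.02, "tz": 0, "ax": 0, "ay": 0, "az": 0}, {"jaw": 1, "tx": 0, "ty": -0.02, "tz": 0, "ax": 0, "ay": 0, "az": 0}, {"jaw": 1, "tx": 0, "ty": -0.02, "tz": 0, "ax": 0, "ay": 0, "az": 0}, {"jaw": 1, "tx": 0, "ty": -0.02, "tz": 0, "ax": 0, "ay": 0, "az": 0}, {"jaw": 1, "tx": 0, "ty": -0.02, "tz": 0, "ax": 0, "ay": 0, "az": 0}, {"jaw": 1, "tx": 0, "ty": -0.015, "tz": 0, "ax": 0, "ay": 0, "az": 0}, {"jaw": 1, "tx": 0, "ty": -0.007, "tz": 0, "ax": 0, "ay": 0, "az": 0}, {"jaw": 1, "tx": 0, "ty": 0, "tz": 0, "ax": 0, "ay": 0, "az": 0}])

```text
time: 34.72
position: [0.5135, 0.2847, 0.2222]
tcp_rot: [-1.572, 0.003, 3.135]
wrist_force: [-0.3, 0.3, -5.3]
opening: 0.147
```

```bash
python3 - <<'E'
from h import *
p=get_image("side");save(p,"s18.png",(180,120,420,300))
t=get_image("top");save(t,"t18.png",(200,150,500,280))
s=get_state();print(s["position"],s["tcp_rot"],s["opening"],s["wrist_force"],s["joint_positions"])
# funnel rim projections
for q,bx,n,f in((p,(330,110,410,190),"fs.png",7.5),(t,(410,165,500,245),"ft.png",7.5)):
    c=q["color"][bx[1]:bx[3],bx[0]:bx[2],::-1];c=cv2.resize(c,None,fx=f,fy=f,interpolation=cv2.INTER_CUBIC)
    a=np.radians(np.arange(0,361,5));dx=.005 if q is t else 0
    P=np.c_[.442+dx+.078*np.cos(a),-.340+.078*np.sin(a),np.full_like(a,.153)]
    u=((px(q,P)-bx[:2]+.5)*f).astype(int);cv2.polylines(c,[u],True,(0,255,0),1);cv2.imwrite("pics/"+n,c)
E
```

```text
[0.51224487 0.28398047 0.21986275] [-1.57011234e+00 -9.51129928e-04  3.13508982e+00] 0.14972110341158332 [-0.53355696  0.74021224 -4.41447874] [-0.54216133  0.43088847 -0.05579322  1.93715362  0.03331349  0.7755902
 -2.19398049]
```

View pics/s18.png

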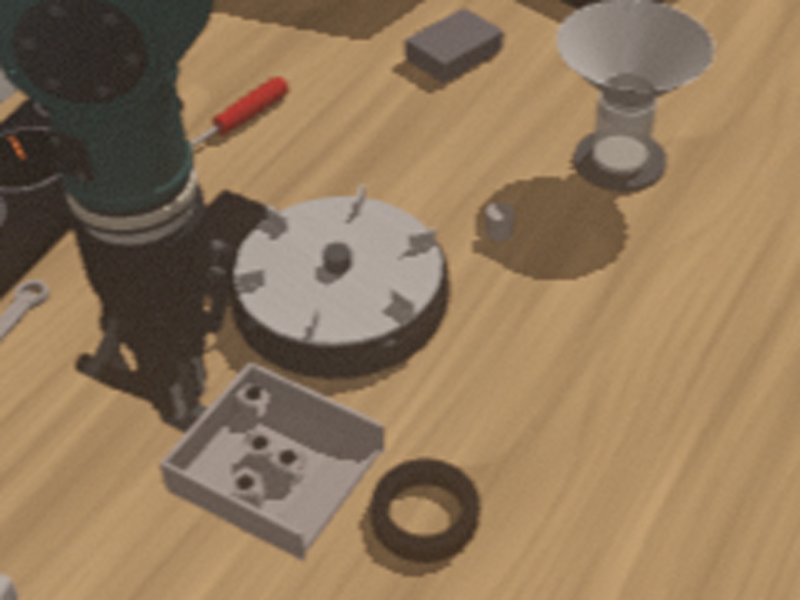

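View pics/fs.png

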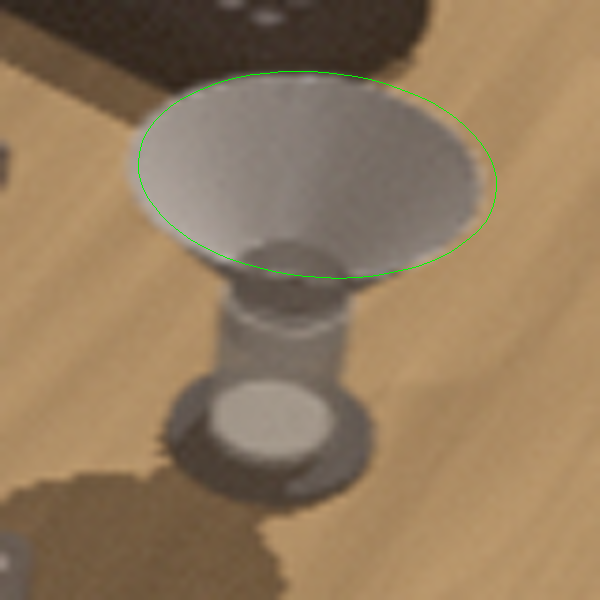

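View pics/ft.png

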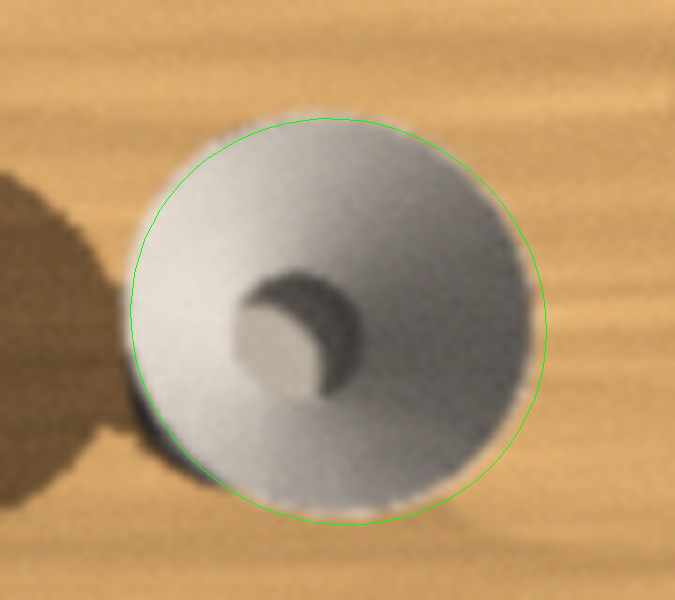

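>>> carry_out(motion=[{"jaw": 1, "tx": -0.0006, "ty": 0, "tz": 0.008, "ax": 0, "ay": 0, "az": 0}, {"jaw": 1, "tx": -0.0012, "ty": 0, "tz": 0.016, "ax": 0, "ay": 0, "az": 0}, {"jaw": 1, "tx": -0.002, "ty": 0, "tz": 0.024, "ax": 0, "ay": 0, "az": 0}, {"jaw": 1, "tx": -0.0024, "ty": 0, "tz": 0.03, "ax": 0, "ay": 0, "az": 0}, {"jaw": 1, "tx": -0.0024, "ty": 0, "tz": 0.03, "ax": 0, "ay": 0, "az": 0}, {"jaw": 1, "tx": -0.0024, "ty": 0, "tz": 0.03, "ax": 0, "ay": 0, "az": 0}, {"jaw": 1, "tx": -0.0024, "ty": 0, "tz": 0.03, "ax": 0, "ay": 0, "az": 0}, {"jaw": 1, "tx": -0.0024, "ty": 0, "tz": 0.03, "ax": 0, "ay": 0, "az": 0}, {"jaw": 1, "tx": -0.0024, "ty": 0, "tz": 0.03, "ax": 0, "ay": 0, "az": 0}, {"jaw": 1, "tx": -0.0024, "ty": 0, "tz": 0.03, "ax": 0, "ay": 0, "az": 0}, {"jaw": 1, "tx": -0.0024, "ty": 0, "tz": 0.03, "ax": 0, "ay": 0, "az": 0}, {"jaw": 1, "tx": -0.0024, "ty": 0, "tz": 0.03, "ax": 0, "ay": 0, "az": 0}, {"jaw": 1, "tx": -0.0024, "ty": 0, "tz": 0.03, "ax": 0, "ay": 0, "az": 0}, {"jaw": 1, "tx": -0.0024, "ty": 0, "tz": 0.025, "ax": 0, "ay": 0, "az": 0}, {"jaw": 1, "tx": -0.0024, "ty": 0, "tz": 0.018, "ax": 0, "ay": 0, "az": 0}, {"jaw": 1, "tx": -0.001, "ty": 0, "tz": 0.01, "ax": 0, "ay": 0, "az": 0}, {"jaw": 1, "tx": 0, "ty": 0, "tz": 0, "ax": 0, "ay": 0, "az": 0}])

```text
time: 36.23
position: [0.5429, -0.1202, 0.2193]
tcp_rot: [-1.569, -0.002, 3.13]
wrist_force: [0.2, -0.6, -6.3]
opening: 0.147
```

```bash
python3 - <<'E'
from h import *
p=get_image("side");save(p,"s19.png",(200,80,440,260))
s=get_state();print(s["position"],s["tcp_rot"],s["opening"],s["wrist_force"],s["joint_positions"]); goto([.568,-.431,.225],s)
E
```

```text
[ 0.54303123 -0.11759609  0.21942607] [-1.57110372e+00 -2.04161835e-03  3.13238885e+00] 0.14574443622100433 [ 2.30320973  1.0202583  -6.35389322] [ 0.12741145  0.3951038   0.00571912  2.00338505 -0.00332528  0.74517631
 -1.44486191]
tool axes x,z az: 179.5 -90.5 shift tx,ty,tz [-0.0278 -0.0057  0.3132]
```

View pics/s19.png

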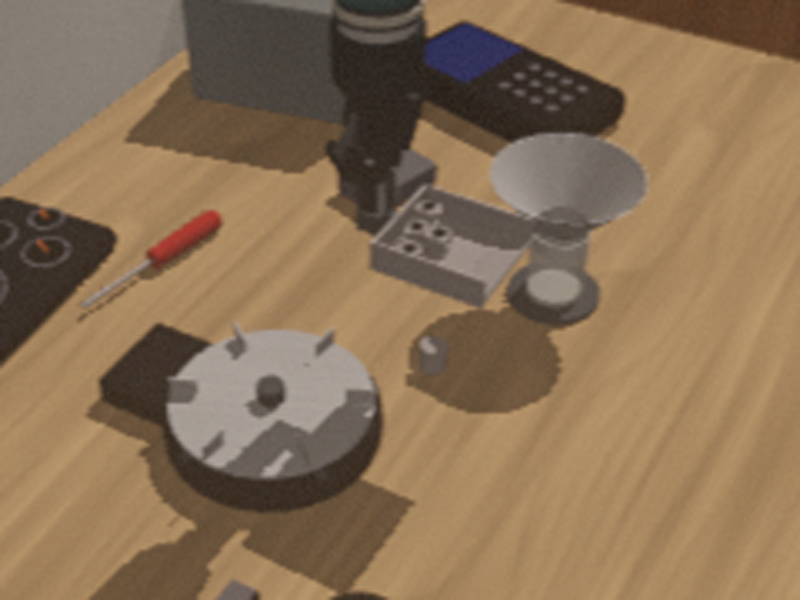

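>>> carry_out(motion=[{"jaw": 1, "tx": -0.0008, "ty": 0, "tz": 0.008, "ax": 0, "ay": 0, "az": 0}, {"jaw": 1, "tx": -0.0014, "ty": 0, "tz": 0.016, "ax": 0, "ay": 0, "az": 0}, {"jaw": 1, "tx": -0.002, "ty": 0, "tz": 0.024, "ax": 0, "ay": 0, "az": 0}, {"jaw": 1, "tx": -0.0027, "ty": 0, "tz": 0.03, "ax": 0, "ay": 0, "az": 0}, {"jaw": 1, "tx": -0.0027, "ty": 0, "tz": 0.03, "ax": 0, "ay": 0, "az": 0}, {"jaw": 1, "tx": -0.0027, "ty": 0, "tz": 0.03, "ax": 0, "ay": 0, "az": 0}, {"jaw": 1, "tx": -0.0027, "ty": 0, "tz": 0.03, "ax": 0, "ay": 0, "az": 0}, {"jaw": 1, "tx": -0.0027, "ty": 0, "tz": 0.03, "ax": 0, "ay": 0, "az": 0}, {"jaw": 1, "tx": -0.0027, "ty": 0, "tz": 0.03, "ax": 0, "ay": 0, "az": 0}, {"jaw": 1, "tx": -0.0027, "ty": 0, "tz": 0.03, "ax": 0, "ay": 0, "az": 0}, {"jaw": 1, "tx": -0.0027, "ty": 0, "tz": 0.025, "ax": 0, "ay": 0, "az": 0}, {"jaw": 1, "tx": -0.002, "ty": 0, "tz": 0.018, "ax": 0, "ay": 0, "az": 0}, {"jaw": 1, "tx": -0.001, "ty": 0, "tz": 0.012, "ax": 0, "ay": 0, "az": 0}, {"jaw": 1, "tx": 0, "ty": 0, "tz": 0, "ax": 0, "ay": 5, "az": 0}, {"jaw": 1, "tx": 0, "ty": 0, "tz": 0, "ax": 0, "ay": 6.7, "az": 0}, {"jaw": 1, "tx": 0, "ty": 0, "tz": 0, "ax": 0, "ay": 6.7, "az": 0}, {"jaw": 1, "tx": 0, "ty": 0, "tz": 0, "ax": 0, "ay": 6.7, "az": 0}, {"jaw": 1, "tx": 0, "ty": 0, "tz": 0, "ax": 0, "ay": 6.7, "az": 0}, {"jaw": 1, "tx": 0, "ty": 0, "tz": 0, "ax": 0, "ay": 5, "az": 0}, {"jaw": 1, "tx": 0, "ty": 0, "tz": 0, "ax": 0, "ay": 0, "az": 0}])

```text
time: 37.95
position: [0.5718, -0.427, 0.2196]
tcp_rot: [-1.572, -0.002, 2.495]
wrist_force: [1.4, -1.0, -4.0]
opening: 0.15
```

```bash
cat >> h.py <<'E'
def lip(s,l=(.131,.017,0)):
    R=Rm(s["tcp_rot"]);L=np.array(s["position"])+R@np.array(l);return L
E
python3 - <<'E'
from h import *
p=get_image("side");save(p,"s20.png",(280,60,440,180));t=get_image("top");save(t,"t20.png",(380,130,540,250))
s=get_state();print(s["position"],s["tcp_rot"],s["opening"],s["wrist_force"],s["joint_positions"])
L=lip(s);a=np.radians(-37.2);u=np.array([np.cos(a),np.sin(a),0]);F=np.array([.444,-.337,0])
print("lip",L,"rel funnel: radial",(L-F)@u,"tang",(L-F)@[-u[1],u[0],0]); goto(s["position"]+F+.025*u-[L[0],L[1],0],s)
print((px(p,[L])-[280,60])*5,(px(t,[L+[.005,0,0]])-[380,130])*5)
E
```

```text
[ 0.57140135 -0.42784997  0.21985119] [-1.57158822e+00 -1.33678274e-03  2.49779348e+00] 0.14602829457536207 [-2.26388764  0.84621863 -4.21860279] [ 0.44618006  0.59606781  0.20659821  1.64991462 -0.14718851  0.91215006
 -1.50603173]
lip [ 0.46661478 -0.34919439  0.20302633] rel funnel: radial 0.025386070571096618 tang 0.003959677837817414
tool axes x,z az: 143.1 -126.9 shift tx,ty,tz [ 0.0004 -0.      0.004 ]
[[437.74163608 278.27511657]] [[407.69657196 325.8292358 ]]
```

View pics/s20.png

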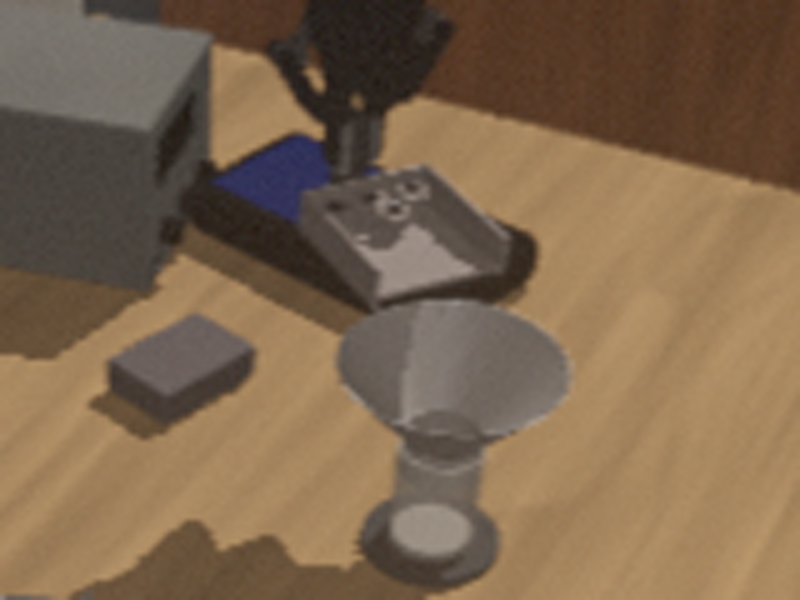

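View pics/t20.png

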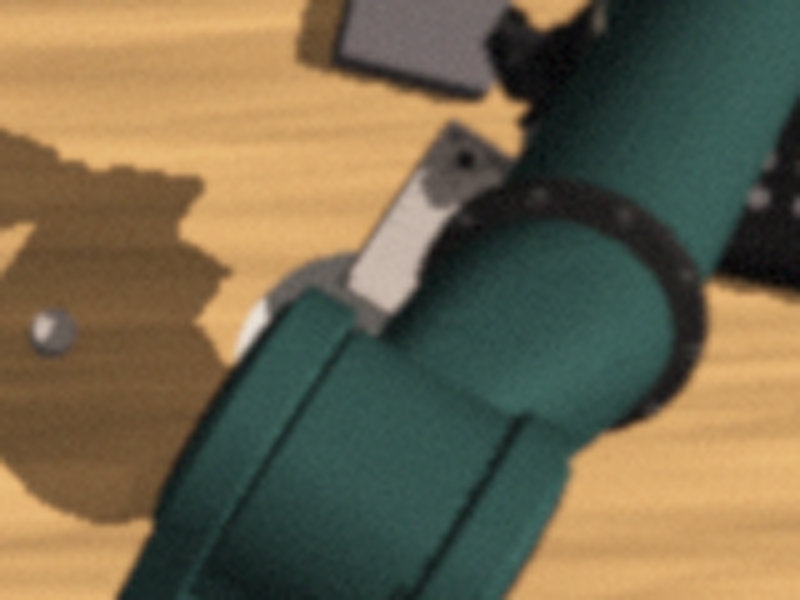

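>>> carry_out(motion=[{"jaw": 1, "tx": 0.0015, "ty": -0.0091, "tz": 0.004, "ax": 0, "ay": 0, "az": 4}, {"jaw": 1, "tx": 0.0015, "ty": -0.0091, "tz": 0, "ax": 0, "ay": 0, "az": 4}, {"jaw": 1, "tx": 0.0015, "ty": -0.0091, "tz": 0, "ax": 0, "ay": 0, "az": 4}, {"jaw": 1, "tx": 0.0015, "ty": -0.0091, "tz": 0, "ax": 0, "ay": 0, "az": 4}, {"jaw": 1, "tx": 0.0015, "ty": -0.0091, "tz": 0, "ax": 0, "ay": 0, "az": 4}, {"jaw": 1, "tx": 0.0015, "ty": -0.0091, "tz": 0, "ax": 0, "ay": 0, "az": 4}, {"jaw": 1, "tx": 0, "ty": 0, "tz": 0, "ax": 0, "ay": 0, "az": 0}])

```text
time: 38.63
position: [0.5502, -0.4189, 0.2717]
tcp_rot: [-1.571, 0.415, 2.495]
wrist_force: [0.7, -0.5, -4.5]
opening: 0.145
```

```bash
cat > lipc.py <<'E'
from h import *
import sys
n=sys.argv[1]
p=get_image("side");save(p,n,(280,60,440,180))
s=get_state();print(s["position"],s["opening"],s["wrist_force"],s["joint_positions"])
L=lip(s);a=np.radians(-37.2);u=np.array([np.cos(a),np.sin(a),0]);F=np.array([.444,-.337,0])
R=Rm(s["tcp_rot"]);print("tilt",np.degrees(np.arcsin(-R[2,0])),"roll",R[2,2])
print("lip",L,"radial",(L-F)@u,"tang",(L-F)@[-u[1],u[0],0]); T=F+.025*u+[0,0,.163]; print("shift to target",R.T@(T-L))
print((px(p,[L])-[280,60])*5)
E
python3 lipc.py s21.png
```

```text
[ 0.55164579 -0.41997394  0.27176966] 0.1438097392038603 [ 1.43346705 -0.16386865 -4.91926936] [ 0.41466537  0.38337973  0.20815122  1.95911587 -0.14442963  0.3951796
 -1.50407248]
tilt 23.764964887285057 roll -0.00023421817018274334
lip [ 0.46144709 -0.35183788  0.20342002] radial 0.02286810047120037 tang -0.0012703200480325774
shift to target [ 0.01433484  0.03785331 -0.00125561]
[[446.8301989  277.94531557]]
```

View pics/s21.png

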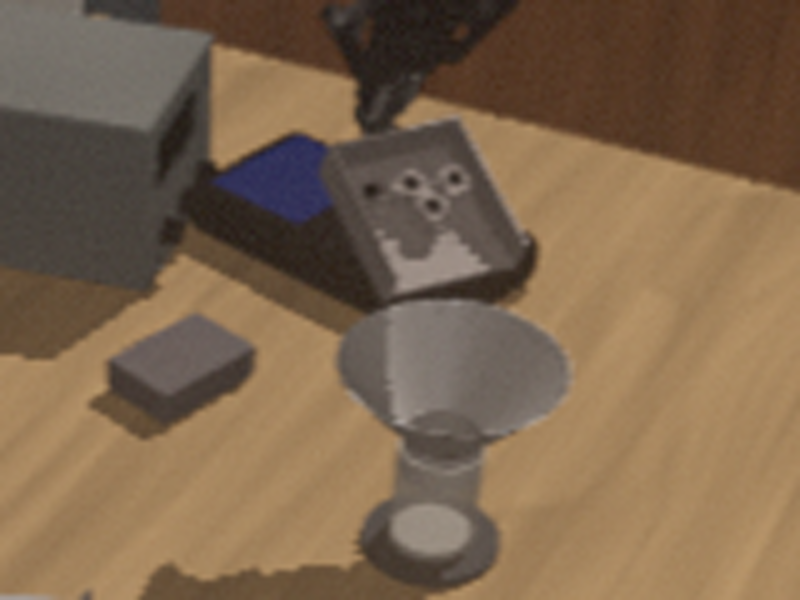

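>>> carry_out(motion=[{"jaw": 1, "tx": -0.0009, "ty": 0.0092, "tz": 0, "ax": 0, "ay": 0, "az": -4}, {"jaw": 1, "tx": -0.0009, "ty": 0.0092, "tz": 0, "ax": 0, "ay": 0, "az": -4}, {"jaw": 1, "tx": -0.0009, "ty": 0.0092, "tz": 0, "ax": 0, "ay": 0, "az": -4}, {"jaw": 1, "tx": -0.0009, "ty": 0.0092, "tz": 0, "ax": 0, "ay": 0, "az": -4}, {"jaw": 1, "tx": -0.0009, "ty": 0.0092, "tz": 0, "ax": 0, "ay": 0, "az": -4}, {"jaw": 1, "tx": -0.0009, "ty": 0.0092, "tz": 0, "ax": 0, "ay": 0, "az": -4}, {"jaw": 1, "tx": 0, "ty": 0, "tz": -0.01, "ax": 0, "ay": 0, "az": 0}, {"jaw": 1, "tx": 0, "ty": 0, "tz": -0.02, "ax": 0, "ay": 0, "az": 0}, {"jaw": 1, "tx": 0, "ty": 0, "tz": -0.025, "ax": 0, "ay": 0, "az": 0}, {"jaw": 1, "tx": 0, "ty": 0, "tz": -0.025, "ax": 0, "ay": 0, "az": 0}, {"jaw": 1, "tx": 0, "ty": 0, "tz": -0.025, "ax": 0, "ay": 0, "az": 0}, {"jaw": 1, "tx": 0, "ty": 0, "tz": -0.025, "ax": 0, "ay": 0, "az": 0}, {"jaw": 1, "tx": 0, "ty": 0, "tz": -0.02, "ax": 0, "ay": 0, "az": 0}, {"jaw": 1, "tx": 0, "ty": 0, "tz": -0.01, "ax": 0, "ay": 0, "az": 0}, {"jaw": 1, "tx": 0, "ty": 0, "tz": 0, "ax": 0, "ay": 0, "az": 0}])

```text
time: 39.93
position: [0.6686, -0.3008, 0.2202]
tcp_rot: [-1.574, 0.0, 2.5]
wrist_force: [-1.9, 1.8, -0.3]
opening: 0.142
```

>>> carry_out(motion=[{"jaw": 1, "tx": 0, "ty": 0, "tz": 0, "ax": 0, "ay": -4, "az": 0}, {"jaw": 1, "tx": 0, "ty": 0, "tz": 0, "ax": 0, "ay": -6.5, "az": 0}, {"jaw": 1, "tx": 0, "ty": 0, "tz": 0, "ax": 0, "ay": -6.5, "az": 0}, {"jaw": 1, "tx": 0, "ty": 0, "tz": 0, "ax": 0, "ay": -6.5, "az": 0}, {"jaw": 1, "tx": 0, "ty": 0, "tz": 0, "ax": 0, "ay": -6.5, "az": 0}, {"jaw": 1, "tx": 0, "ty": 0, "tz": 0, "ax": 0, "ay": -6.5, "az": 0}, {"jaw": 1, "tx": 0, "ty": 0, "tz": 0, "ax": 0, "ay": -6.5, "az": 0}, {"jaw": 1, "tx": 0, "ty": 0, "tz": 0, "ax": 0, "ay": -6.5, "az": 0}, {"jaw": 1, "tx": 0, "ty": 0, "tz": 0, "ax": 0, "ay": -6.5, "az": 0}, {"jaw": 1, "tx": 0, "ty": 0, "tz": 0, "ax": 0, "ay": -6.5, "az": 0}, {"jaw": 1, "tx": 0, "ty": 0, "tz": 0, "ax": 0, "ay": -6.5, "az": 0}, {"jaw": 1, "tx": 0, "ty": 0, "tz": 0, "ax": 0, "ay": -6.5, "az": 0}, {"jaw": 1, "tx": 0, "ty": 0, "tz": 0, "ax": 0, "ay": -6.5, "az": 0}, {"jaw": 1, "tx": 0, "ty": 0, "tz": 0, "ax": 0, "ay": -6, "az": 0}, {"jaw": 1, "tx": 0, "ty": 0, "tz": 0, "ax": 0, "ay": -3, "az": 0}, {"jaw": 1, "tx": 0, "ty": 0, "tz": 0, "ax": 0, "ay": 0, "az": 0}])

```text
time: 41.27
position: [0.6634, -0.3088, 0.2201]
tcp_rot: [-1.571, -0.002, -2.205]
wrist_force: [-0.4, -0.3, -3.4]
opening: 0.148
```

```bash
cat > lipd.py <<'E'
from h import *
import sys
n=sys.argv[1];zt=float(sys.argv[2]);off=float(sys.argv[3]) if len(sys.argv)>3 else .025
p=get_image("side");save(p,n,(260,60,440,195))
s=get_state();print(s["position"],s["opening"],s["wrist_force"],np.round(s["joint_positions"],3))
L=lip(s);R=Rm(s["tcp_rot"]);u=-R[:,0]*[1,1,0];u/=np.linalg.norm(u);F=np.array([.444,-.337,0])
print("tilt",np.degrees(np.arcsin(-R[2,0])),"roll",R[2,2],"tray az",np.degrees(np.arctan2(u[1],u[0])))
print("lip",L,"along",(L-F)@u,"across",(L-F)@[-u[1],u[0],0]); T=F+off*u+[0,0,zt]; print("shift to target",np.round(R.T@(T-L),4))
print((px(p,[L])-[260,60])*800/180)
E
python3 lipd.py s22.png .203
```

```text
[ 0.66362654 -0.30837013  0.22012082] 0.1473400274600972 [ 0.16504091  0.14522711 -3.11786493] [ 0.507  0.618 -0.213  1.592  0.153  0.949 -0.392]
tilt -0.0936151209463148 roll -0.00020759818933797913 tray az 53.584041305953654
lip [ 0.58584007 -0.41380967  0.20333488] along 0.022391442098349604 across -0.1597402739063597
shift to target [-0.0026  0.0004 -0.1597]
[[369.98885953 165.8370098 ]]
```

View pics/s22.png

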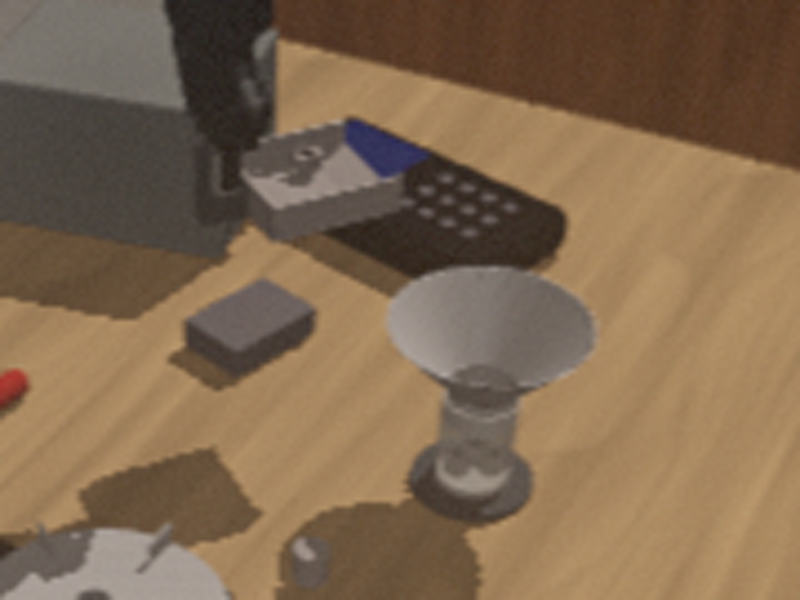

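>>> carry_out(motion=[{"jaw": 1, "tx": -0.0025, "ty": 0, "tz": -0.01, "ax": 0, "ay": 0, "az": 0}, {"jaw": 1, "tx": 0, "ty": 0, "tz": -0.02, "ax": 0, "ay": 0, "az": 0}, {"jaw": 1, "tx": 0, "ty": 0, "tz": -0.025, "ax": 0, "ay": 0, "az": 0}, {"jaw": 1, "tx": 0, "ty": 0, "tz": -0.025, "ax": 0, "ay": 0, "az": 0}, {"jaw": 1, "tx": 0, "ty": 0, "tz": -0.025, "ax": 0, "ay": 0, "az": 0}, {"jaw": 1, "tx": 0, "ty": 0, "tz": -0.025, "ax": 0, "ay": 0, "az": 0}, {"jaw": 1, "tx": 0, "ty": 0, "tz": -0.02, "ax": 0, "ay": 0, "az": 0}, {"jaw": 1, "tx": 0, "ty": 0, "tz": -0.01, "ax": 0, "ay": 0, "az": 0}, {"jaw": 1, "tx": 0, "ty": 0, "tz": 0, "ax": 0, "ay": 0, "az": 0}])

```text
time: 42.07
position: [0.5348, -0.2076, 0.2204]
tcp_rot: [-1.573, -0.001, -2.201]
wrist_force: [0.1, 0.9, -3.2]
opening: 0.151
```

```bash
python3 lipd.py s23.png .203; python3 - <<'E'
from h import *
p=get_image("side");save(p,"s23b.png",(340,130,400,185));save(p,"s23c.png",(300,90,370,145))
E
```

```text
[ 0.53698866 -0.2090264   0.2207188 ] 0.14301021473406345 [-0.15315452 -0.27236004 -3.845755  ] [ 0.471  0.426 -0.238  1.952  0.14   0.778 -0.479]
tilt -0.01402666742994951 roll 0.0008216822290219861 tray az 53.83504341492539
lip [ 0.45969281 -0.3147971   0.20375087] along 0.02718539535460496 across 0.00043305618372550207
shift to target [0.0022 0.0008 0.0004]
[[467.60441138 272.1507675 ]]
```

View pics/s23.png

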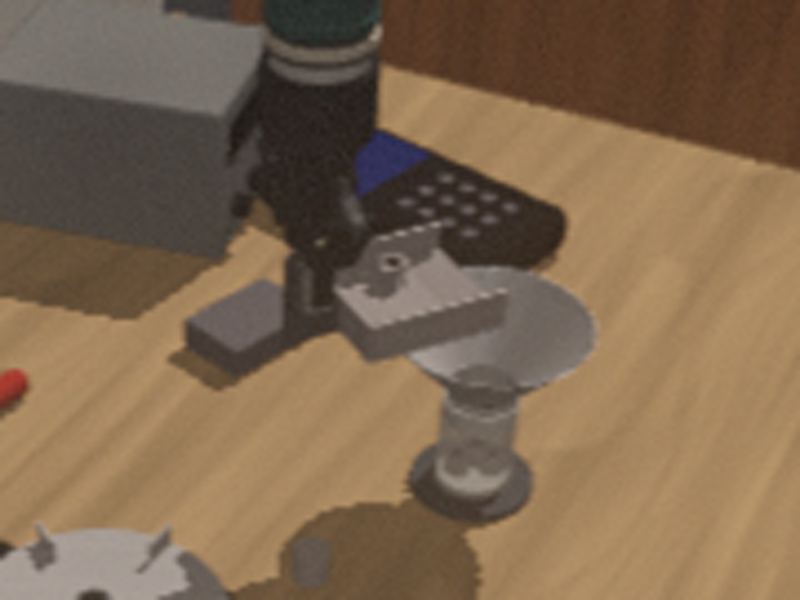

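View pics/s23b.png

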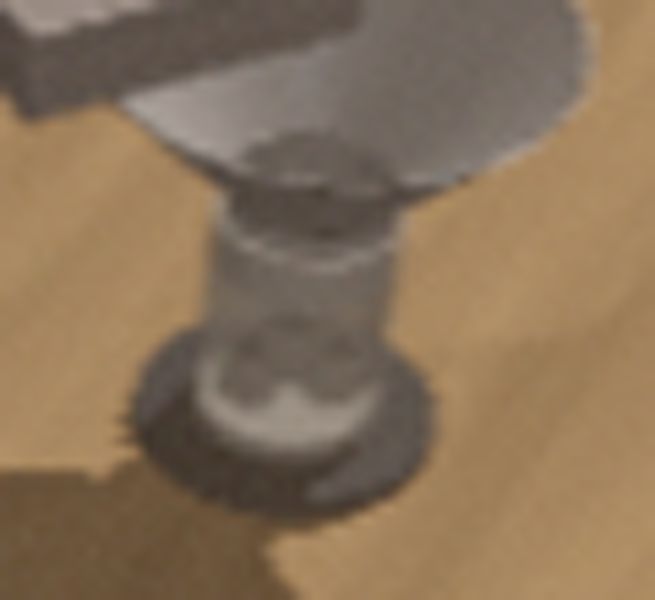

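View pics/s23c.png

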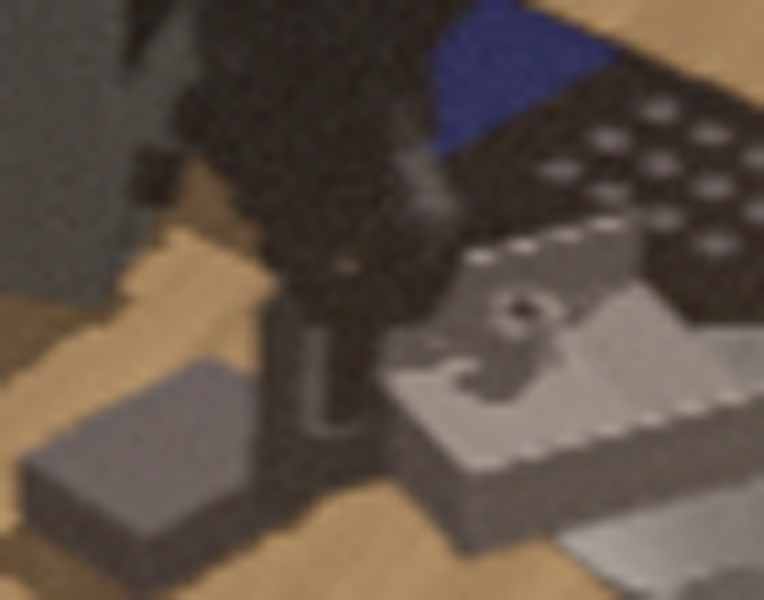

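```bash
python3 - <<'E'
from h import *
t=get_image("top");save(t,"t23.png",(340,110,540,260))
E
```

```text
(no output)
```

View pics/t23.png

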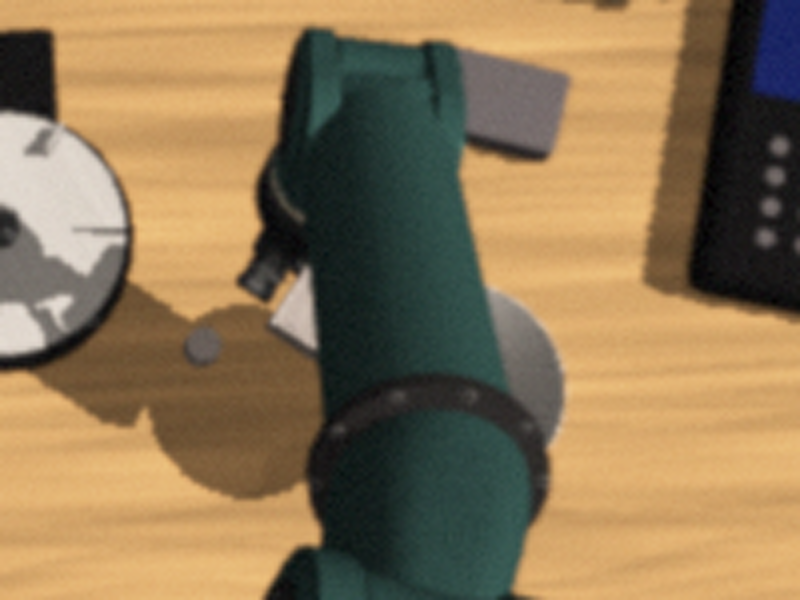

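>>> carry_out(motion=[{"jaw": 1, "tx": 0.003, "ty": 0.008, "tz": 0, "ax": 0, "ay": 0, "az": 0}, {"jaw": 1, "tx": 0, "ty": 0.012, "tz": 0, "ax": 0, "ay": 0, "az": 0}, {"jaw": 1, "tx": 0, "ty": 0.008, "tz": 0, "ax": 0, "ay": 0, "az": 0}, {"jaw": 1, "tx": 0, "ty": 0, "tz": 0, "ax": 0, "ay": 0, "az": 0}, {"jaw": 1, "tx": 0.0011, "ty": -0.0068, "tz": 0, "ax": 0, "ay": 0, "az": 3}, {"jaw": 1, "tx": 0.0011, "ty": -0.0068, "tz": 0, "ax": 0, "ay": 0, "az": 3}, {"jaw": 1, "tx": 0.0011, "ty": -0.0068, "tz": 0, "ax": 0, "ay": 0, "az": 3}, {"jaw": 1, "tx": 0.0011, "ty": -0.0068, "tz": 0, "ax": 0, "ay": 0, "az": 3}, {"jaw": 1, "tx": 0.0011, "ty": -0.0068, "tz": 0, "ax": 0, "ay": 0, "az": 3}, {"jaw": 1, "tx": 0.0011, "ty": -0.0068, "tz": 0, "ax": 0, "ay": 0, "az": 3}, {"jaw": 1, "tx": 0.0011, "ty": -0.0068, "tz": 0, "ax": 0, "ay": 0, "az": 3}, {"jaw": 1, "tx": 0.0011, "ty": -0.0068, "tz": 0, "ax": 0, "ay": 0, "az": 3}, {"jaw": 1, "tx": 0, "ty": 0, "tz": 0, "ax": 0, "ay": 0, "az": 0}])

```text
time: 43.3
position: [0.523, -0.231, 0.2429]
tcp_rot: [-1.571, 0.418, -2.209]
wrist_force: [-1.0, -0.6, -3.8]
opening: 0.147
```

```bash
python3 lipd.py s24.png .168 .02
```

```text
[ 0.52358235 -0.22941666  0.24288871] 0.1515542131492747 [ 0.40659914  0.21920674 -3.01057452] [ 0.959  0.448 -0.543  1.985 -0.285  0.716  0.043]
tilt 23.90293867239405 roll -0.000881017938509504 tray az 53.529643115358056
lip [ 0.45647471 -0.32017807  0.17426706] along 0.020942649681122884 across -3.264439617473222e-05
shift to target [ 0.0034  0.0053 -0.    ]
[[470.53001975 304.48980951]]
```

View pics/s24.png

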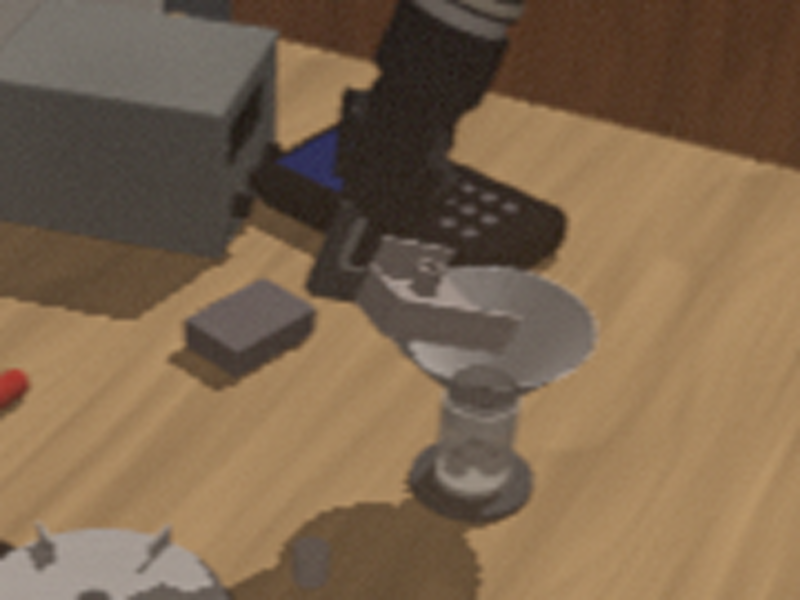

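>>> carry_out(motion=[{"jaw": 1, "tx": 0.0025, "ty": -0.002, "tz": 0, "ax": 0, "ay": 0, "az": 3}, {"jaw": 1, "tx": 0.0011, "ty": -0.0068, "tz": 0, "ax": 0, "ay": 0, "az": 3}, {"jaw": 1, "tx": 0.0011, "ty": -0.0068, "tz": 0, "ax": 0, "ay": 0, "az": 3}, {"jaw": 1, "tx": 0.0011, "ty": -0.0068, "tz": 0, "ax": 0, "ay": 0, "az": 3}, {"jaw": 1, "tx": 0.0011, "ty": -0.0068, "tz": 0, "ax": 0, "ay": 0, "az": 3}, {"jaw": 1, "tx": 0.0011, "ty": -0.0068, "tz": 0, "ax": 0, "ay": 0, "az": 3}, {"jaw": 1, "tx": 0.0011, "ty": -0.0068, "tz": 0, "ax": 0, "ay": 0, "az": 3}, {"jaw": 1, "tx": 0.0011, "ty": -0.0068, "tz": 0, "ax": 0, "ay": 0, "az": 3}, {"jaw": 1, "tx": 0, "ty": 0, "tz": 0, "ax": 0, "ay": 0, "az": 0}, {"jaw": 1, "tx": 0, "ty": 0, "tz": 0, "ax": 0, "ay": 0, "az": 0}, {"jaw": 1, "tx": 0, "ty": 0, "tz": 0, "ax": 0, "ay": 0, "az": 0}, {"jaw": 1, "tx": 0, "ty": 0, "tz": 0, "ax": 0, "ay": 0, "az": 0}])

```text
time: 44.35
position: [0.5037, -0.2548, 0.2788]
tcp_rot: [-1.57, 0.837, -2.198]
wrist_force: [0.1, -0.1, -2.9]
opening: 0.145
```

```bash
python3 lipd.py s25.png .168 .02
```

```text
[ 0.50363805 -0.25490885  0.27885996] 0.14700817210437434 [ 0.39348833 -0.14473725 -3.14154453] [ 1.351  0.586 -0.785  1.974 -0.597  0.846  0.453]
tilt 47.93506189479883 roll 0.0008241628969905546 tray az 54.05102489739646
lip [ 0.45953952 -0.3157547   0.17021788] along 0.02632162321102678 across -0.00010750033994039648
shift to target [ 0.0059 -0.0032 -0.0001]
[[463.60851405 311.02278784]]
```

View pics/s25.png

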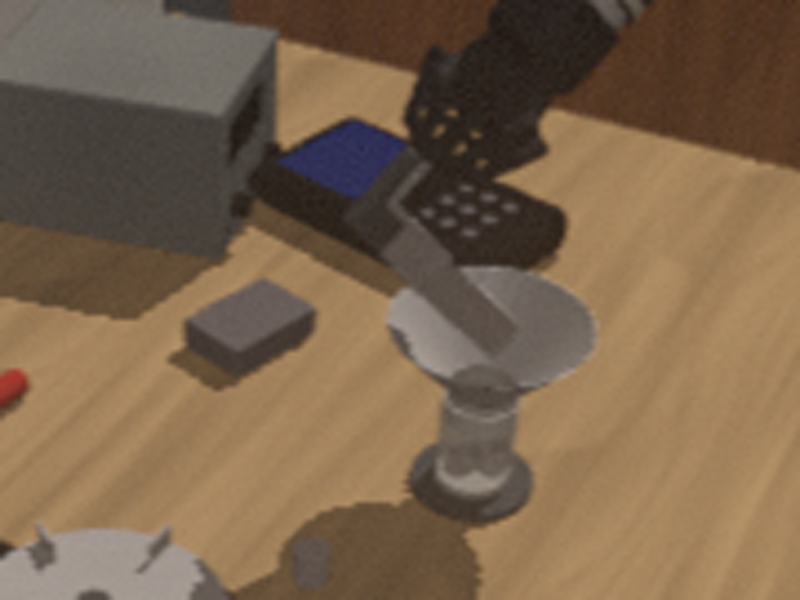

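>>> carry_out(motion=[{"jaw": 1, "tx": -0.011, "ty": -0.01, "tz": 0, "ax": 0, "ay": 0, "az": 0}, {"jaw": 1, "tx": -0.015, "ty": -0.014, "tz": 0, "ax": 0, "ay": 0, "az": 0}, {"jaw": 1, "tx": -0.0011, "ty": 0.0138, "tz": 0, "ax": 0, "ay": 0, "az": -6}, {"jaw": 1, "tx": -0.0011, "ty": 0.0138, "tz": 0, "ax": 0, "ay": 0, "az": -6}, {"jaw": 1, "tx": -0.0011, "ty": 0.0138, "tz": 0, "ax": 0, "ay": 0, "az": -6}, {"jaw": 1, "tx": -0.0011, "ty": 0.0138, "tz": 0, "ax": 0, "ay": 0, "az": -6}, {"jaw": 1, "tx": -0.0011, "ty": 0.0138, "tz": 0, "ax": 0, "ay": 0, "az": -6}, {"jaw": 1, "tx": -0.0011, "ty": 0.0138, "tz": 0, "ax": 0, "ay": 0, "az": -6}, {"jaw": 1, "tx": -0.0011, "ty": 0.0138, "tz": 0, "ax": 0, "ay": 0, "az": -6}, {"jaw": 1, "tx": -0.0011, "ty": 0.0138, "tz": 0, "ax": 0, "ay": 0, "az": -6}, {"jaw": 1, "tx": 0, "ty": 0, "tz": 0, "ax": 0, "ay": 0, "az": 0}])

```text
time: 45.32
position: [0.5399, -0.1999, 0.2214]
tcp_rot: [-1.573, 0.002, -2.185]
wrist_force: [0.5, 2.5, -2.7]
opening: 0.147
```

```bash
python3 lipd.py s26.png .168 .02;python3 - <<'E'
from h import *
p=get_image("side");save(p,"s26b.png",(340,130,400,185));s=get_state();goto([.513,.284,.22],s);print(s["tcp_rot"])
E
```

```text
[ 0.53859023 -0.20287499  0.2218431 ] 0.14700236151290053 [ 0.1941637   0.24629282 -3.03063364] [ 0.517  0.431 -0.313  1.949  0.178  0.789 -0.513]
tilt 0.1609694714534098 roll -0.002003393275508386 tray az 54.56980443464176
lip [ 0.46264836 -0.30955764  0.20447517] along 0.0331713061500579 across 0.0007135267098745682
shift to target [0.0133 0.0364 0.0008]
[[460.88973918 273.72488408]]
tool axes x,z az: -125.7 -35.7 shift tx,ty,tz [-0.3839  0.0033 -0.3061]
[-1.57215467e+00  1.90292330e-03 -2.19427581e+00]
```

View pics/s26.png

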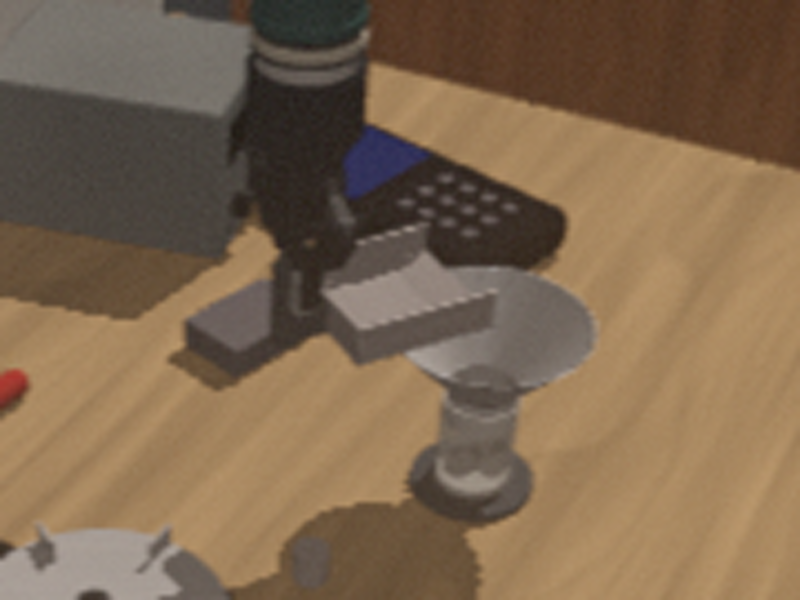

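View pics/s26b.png

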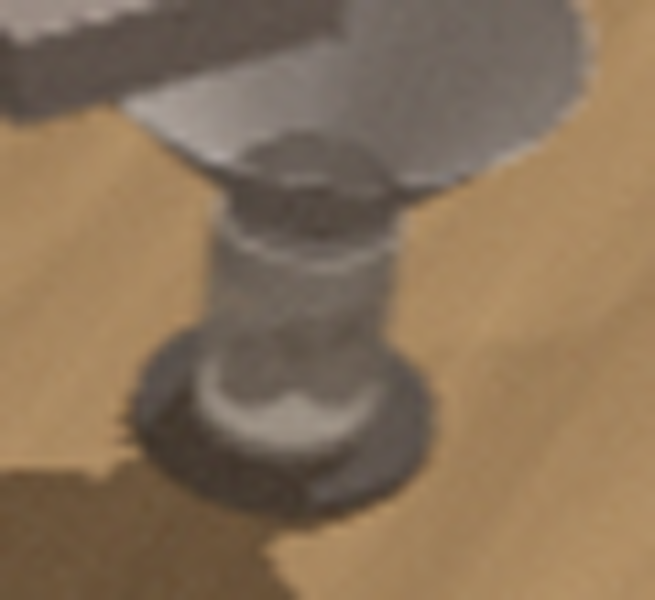

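>>> carry_out(motion=[{"jaw": 1, "tx": -0.012, "ty": 0, "tz": -0.0095, "ax": 0, "ay": 0, "az": 0}, {"jaw": 1, "tx": -0.024, "ty": 0, "tz": -0.0191, "ax": 0, "ay": 0, "az": 0}, {"jaw": 1, "tx": -0.024, "ty": 0, "tz": -0.0191, "ax": 0, "ay": 0, "az": 0}, {"jaw": 1, "tx": -0.024, "ty": 0, "tz": -0.0191, "ax": 0, "ay": 0, "az": 0}, {"jaw": 1, "tx": -0.024, "ty": 0, "tz": -0.0191, "ax": 0, "ay": 0, "az": 0}, {"jaw": 1, "tx": -0.024, "ty": 0, "tz": -0.0191, "ax": 0, "ay": 0, "az": 0}, {"jaw": 1, "tx": -0.024, "ty": 0, "tz": -0.0191, "ax": 0, "ay": 0, "az": 0}, {"jaw": 1, "tx": -0.024, "ty": 0, "tz": -0.0191, "ax": 0, "ay": 0, "az": 0}, {"jaw": 1, "tx": -0.024, "ty": 0, "tz": -0.0191, "ax": 0, "ay": 0, "az": 0}, {"jaw": 1, "tx": -0.024, "ty": 0, "tz": -0.0191, "ax": 0, "ay": 0, "az": 0}, {"jaw": 1, "tx": -0.024, "ty": 0, "tz": -0.0191, "ax": 0, "ay": 0, "az": 0}, {"jaw": 1, "tx": -0.024, "ty": 0, "tz": -0.0191, "ax": 0, "ay": 0, "az": 0}, {"jaw": 1, "tx": -0.024, "ty": 0, "tz": -0.0191, "ax": 0, "ay": 0, "az": 0}, {"jaw": 1, "tx": -0.024, "ty": 0, "tz": -0.0191, "ax": 0, "ay": 0, "az": 0}, {"jaw": 1, "tx": -0.024, "ty": 0, "tz": -0.0191, "ax": 0, "ay": 0, "az": 0}, {"jaw": 1, "tx": -0.024, "ty": 0, "tz": -0.0191, "ax": 0, "ay": 0, "az": 0}, {"jaw": 1, "tx": -0.012, "ty": 0, "tz": -0.0095, "ax": 0, "ay": 0, "az": 0}, {"jaw": 1, "tx": 0, "ty": 0, "tz": 0, "ax": 0, "ay": 0, "az": 0}])

```text
time: 46.92
position: [0.5156, 0.2835, 0.2232]
tcp_rot: [-1.573, 0.005, -2.198]
wrist_force: [-0.2, 0.9, -2.3]
opening: 0.145
```

>>> carry_out(motion=[{"jaw": 1, "tx": 0, "ty": 0, "tz": 0, "ax": 0, "ay": 6, "az": 0}, {"jaw": 1, "tx": 0, "ty": 0, "tz": 0, "ax": 0, "ay": 6, "az": 0}, {"jaw": 1, "tx": 0, "ty": 0, "tz": 0, "ax": 0, "ay": 6, "az": 0}, {"jaw": 1, "tx": 0, "ty": 0, "tz": 0, "ax": 0, "ay": 6, "az": 0}, {"jaw": 1, "tx": 0, "ty": 0, "tz": 0, "ax": 0, "ay": 6, "az": 0}, {"jaw": 1, "tx": 0, "ty": 0, "tz": 0, "ax": 0, "ay": 6, "az": 0}, {"jaw": 1, "tx": 0, "ty": 0, "tz": 0, "ax": 0, "ay": 6, "az": 0}, {"jaw": 1, "tx": 0, "ty": 0, "tz": 0, "ax": 0, "ay": 6, "az": 0}, {"jaw": 1, "tx": 0, "ty": 0, "tz": 0, "ax": 0, "ay": 6, "az": 0}, {"jaw": 1, "tx": 0, "ty": 0, "tz": 0, "ax": 0, "ay": 0, "az": 0}])

```text
time: 47.75
position: [0.5165, 0.2763, 0.2224]
tcp_rot: [-1.57, -0.0, 3.133]
wrist_force: [0.6, 0.2, -3.2]
opening: 0.148
```

```bash
python3 - <<'E'
from h import *
p=get_image("side");save(p,"s27.png",(160,100,420,295));t=get_image("top");save(t,"t27.png",(150,100,510,300));s=get_state();goto([.513,.284,.027],s);print(s["tcp_rot"],s["position"],s["joint_positions"])
E
```

```text
tool axes x,z az: 179.8 -90.2 shift tx,ty,tz [ 0.0034  0.1953 -0.0072]
[-1.57005612e+00 -9.90359404e-05  3.13869748e+00] [0.51637312 0.27694106 0.22228698] [-0.47027905  0.43038001 -0.13415519  1.93237023  0.07987439  0.78434918
 -2.22264572]
```

View pics/s27.png

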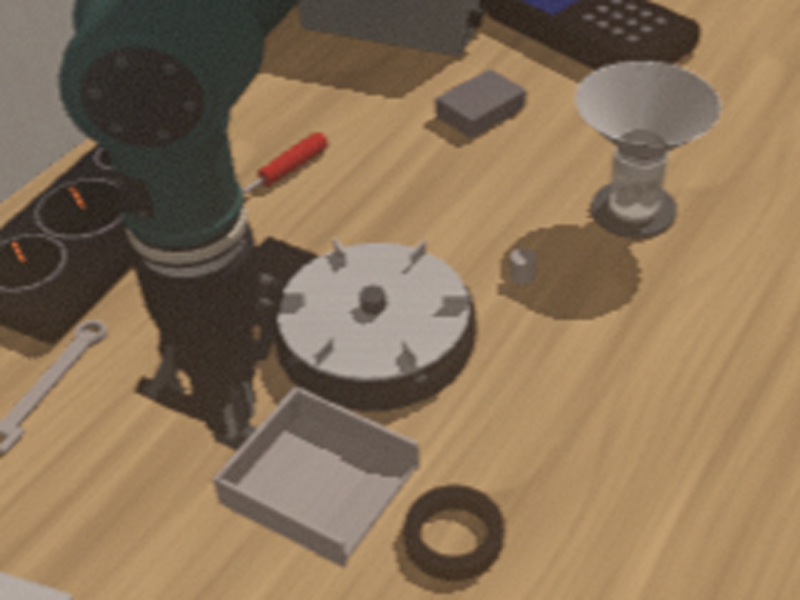

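View pics/t27.png

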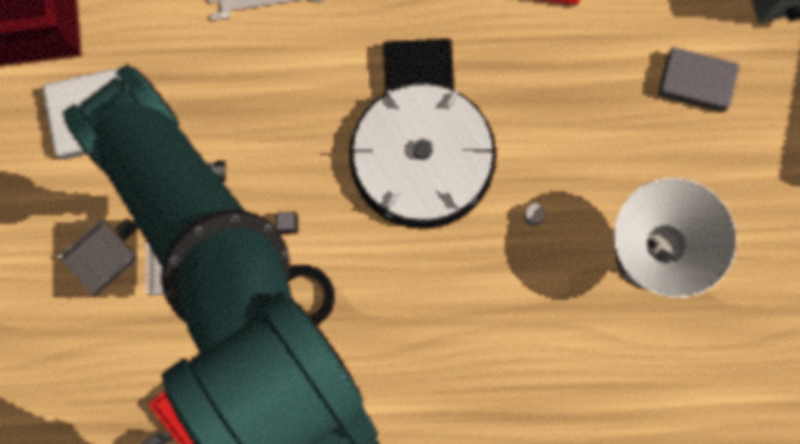

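>>> carry_out(motion=[{"jaw": 1, "tx": 0.0034, "ty": 0.01, "tz": -0.0072, "ax": 0, "ay": 0, "az": 0}, {"jaw": 1, "tx": 0, "ty": 0.025, "tz": 0, "ax": 0, "ay": 0, "az": 0}, {"jaw": 1, "tx": 0, "ty": 0.03, "tz": 0, "ax": 0, "ay": 0, "az": 0}, {"jaw": 1, "tx": 0, "ty": 0.03, "tz": 0, "ax": 0, "ay": 0, "az": 0}, {"jaw": 1, "tx": 0, "ty": 0.03, "tz": 0, "ax": 0, "ay": 0, "az": 0}, {"jaw": 1, "tx": 0, "ty": 0.025, "tz": 0, "ax": 0, "ay": 0, "az": 0}, {"jaw": 1, "tx": 0, "ty": 0.018, "tz": 0, "ax": 0, "ay": 0, "az": 0}, {"jaw": 1, "tx": 0, "ty": 0.01, "tz": 0, "ax": 0, "ay": 0, "az": 0}, {"jaw": 1, "tx": 0, "ty": 0.006, "tz": 0, "ax": 0, "ay": 0, "az": 0}, {"jaw": 1, "tx": 0, "ty": 0.004, "tz": 0, "ax": 0, "ay": 0, "az": 0}, {"jaw": 1, "tx": 0, "ty": 0.002, "tz": 0, "ax": 0, "ay": 0, "az": 0}, {"jaw": 1, "tx": 0, "ty": 0, "tz": 0, "ax": 0, "ay": 0, "az": 0}, {"jaw": 1, "tx": 0, "ty": 0, "tz": 0, "ax": 0, "ay": 0, "az": 0}])

```text
time: 48.93
position: [0.5133, 0.2865, 0.033]
tcp_rot: [-1.572, 0.002, 3.139]
wrist_force: [0.8, -0.0, -3.5]
opening: 0.147
```

>>> carry_out(motion=[{"jaw": 1, "tx": 0, "ty": 0.002, "tz": 0, "ax": 0, "ay": 0, "az": 0}, {"jaw": 1, "tx": 0, "ty": 0.002, "tz": 0, "ax": 0, "ay": 0, "az": 0}, {"jaw": 1, "tx": 0, "ty": 0.001, "tz": 0, "ax": 0, "ay": 0, "az": 0}, {"jaw": 1, "tx": 0, "ty": 0, "tz": 0, "ax": 0, "ay": 0, "az": 0}, {"jaw": 1, "tx": 0, "ty": 0, "tz": 0, "ax": 0, "ay": 0, "az": 0}])

```text
time: 49.35
position: [0.5127, 0.2861, 0.0272]
tcp_rot: [-1.571, 0.0, 3.139]
wrist_force: [1.0, 0.3, -1.9]
opening: 0.147
```

Nearly in contact; set down the last millimetre and release.

>>> carry_out(motion=[{"jaw": 1, "tx": 0, "ty": 0.001, "tz": 0, "ax": 0, "ay": 0, "az": 0}, {"jaw": 1, "tx": 0, "ty": 0, "tz": 0, "ax": 0, "ay": 0, "az": 0}, {"jaw": 0.75, "tx": 0, "ty": 0, "tz": 0, "ax": 0, "ay": 0, "az": 0}, {"jaw": 0.6, "tx": 0, "ty": 0, "tz": 0, "ax": 0, "ay": 0, "az": 0}, {"jaw": 0.5, "tx": 0, "ty": 0, "tz": 0, "ax": 0, "ay": 0, "az": 0}, {"jaw": 0.5, "tx": 0, "ty": 0, "tz": 0, "ax": 0, "ay": 0, "az": 0}, {"jaw": 0.5, "tx": 0, "ty": -0.015, "tz": 0, "ax": 0, "ay": 0, "az": 0}, {"jaw": 0.5, "tx": 0, "ty": -0.03, "tz": 0, "ax": 0, "ay": 0, "az": 0}, {"jaw": 0.5, "tx": 0, "ty": -0.03, "tz": 0, "ax": 0, "ay": 0, "az": 0}, {"jaw": 0.5, "tx": 0, "ty": -0.04, "tz": 0, "ax": 0, "ay": 0, "az": 0}, {"jaw": 0.5, "tx": 0, "ty": -0.04, "tz": 0, "ax": 0, "ay": 0, "az": 0}, {"jaw": 0.5, "tx": -0.03, "ty": -0.02, "tz": 0, "ax": 0, "ay": 0, "az": 0}, {"jaw": 0.5, "tx": -0.04, "ty": 0, "tz": 0, "ax": 0, "ay": 0, "az": 0}, {"jaw": 0.5, "tx": -0.04, "ty": 0, "tz": 0, "ax": 0, "ay": 0, "az": 0}, {"jaw": 0.5, "tx": -0.04, "ty": 0, "tz": 0, "ax": 0, "ay": 0, "az": 0}, {"jaw": 0.5, "tx": 0, "ty": 0, "tz": 0, "ax": 0, "ay": 0, "az": 0}])

```text
time: 50.68
position: [0.6717, 0.2827, 0.2013]
tcp_rot: [-1.571, 0.009, 3.132]
wrist_force: [0.7, 0.0, 0.4]
opening: 0.498
```

```bash
python3 - <<'E'
from h import *
p=get_image("side");save(p,"s28.png",(120,100,480,370));t=get_image("top");save(t,"t28.png",(0,0,640,400));save(t,"t28b.png",(410,165,500,245));save(p,"s28b.png",(340,130,400,185));s=get_state();print(s["position"],s["wrist_force"])
E
```

```text
[0.66400077 0.28436159 0.2002149 ] [-0.84961438 -0.22570506 -0.09545696]
```

View pics/s28.png

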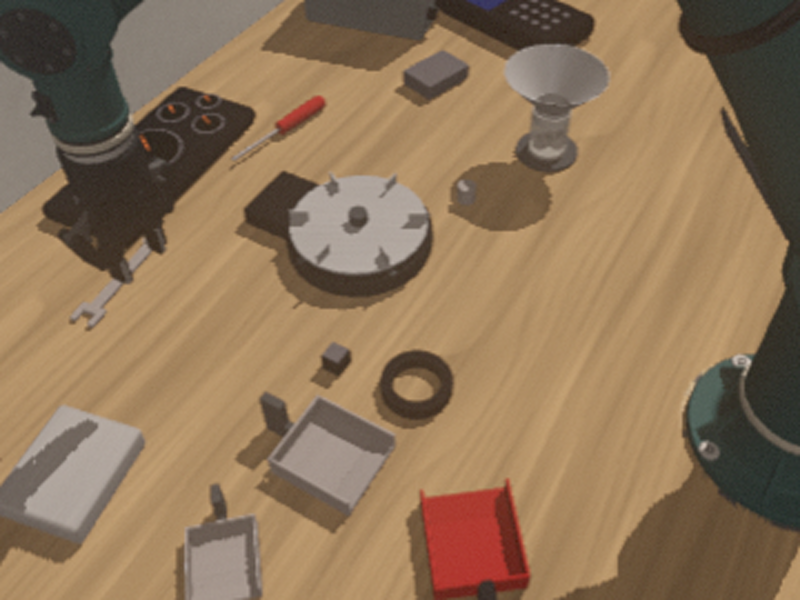

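View pics/t28.png

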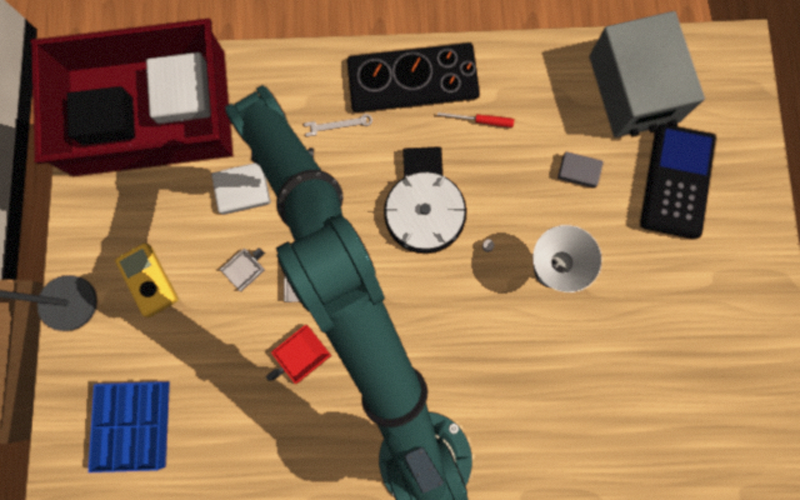

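View pics/t28b.png

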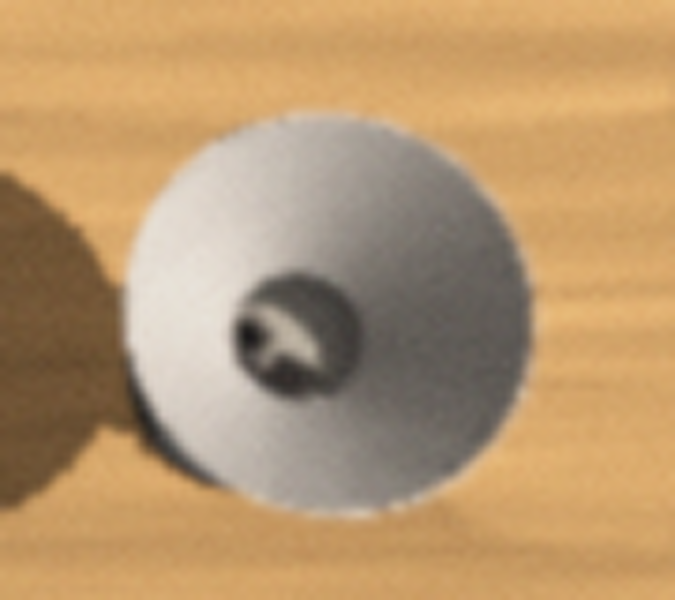

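View pics/s28b.png

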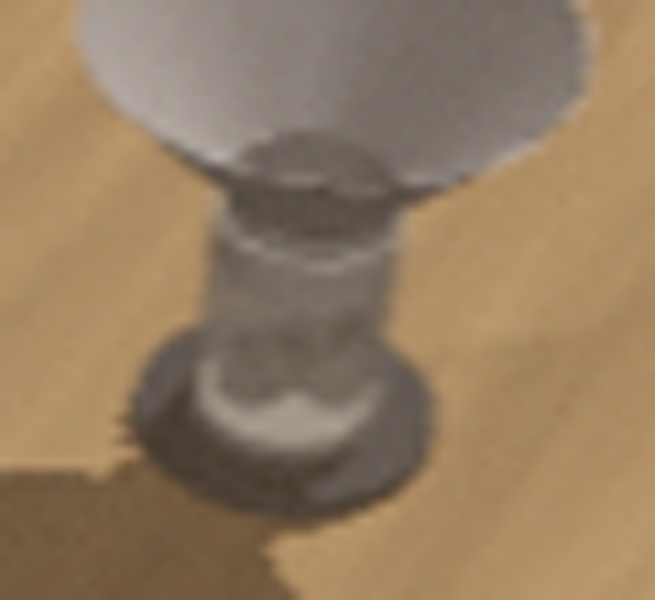

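```bash
python3 - <<'E'
from h import *
for n in("side","top"):
    p=get_image(n)
    print(n,[(round(d["confidence"],2),np.round(d["at"])) for d in pinpoint("nut1_mid",p)],[(round(d["confidence"],2),np.round(d["extent"])) for d in spot_in("nut1_mid",p)])
    if n=="side":save(p,"s29.png",(205,255,300,330));q=p
E
```

```text
side [(0.64, array([270., 264.])), (0.3, array([243., 283.]))] []
top [(0.45, array([444., 217.])), (0.4, array([446., 217.]))] [(0.62, array([448., 217.,   8.,   9.])), (0.43, array([464., 137.,  36.,  32.]))]
```

View pics/s29.png

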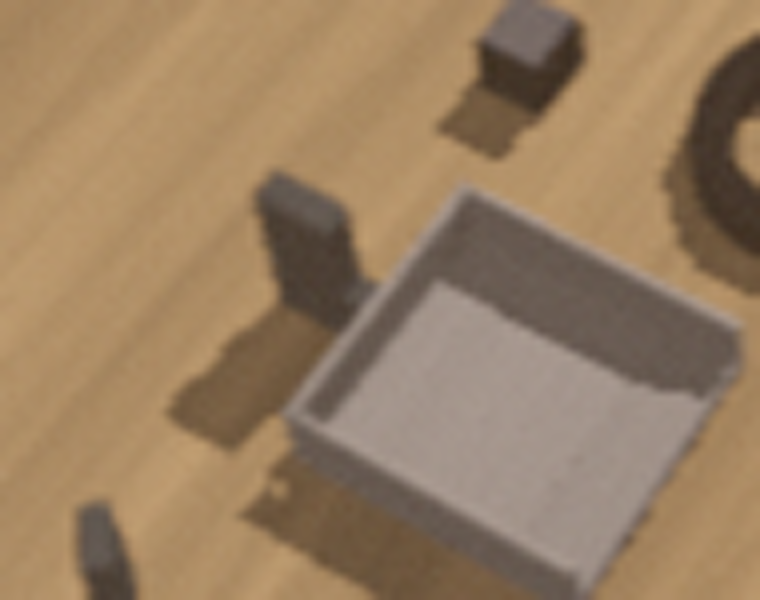

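```bash
python3 - <<'E'
from bench import *
print(job_done())
E
```

```text
the job is handed in; nothing more can be done
None
```

The job is done and handed in at about 51 s of the 210 s allowed. I'm confident of everything except the exact nut count in the jar, which I couldn't read directly.

**What I did:** I found four nuts, three on the fan wheel and one on the bench, and put them in the larger grey tray. I then spun the cleared wheel with closed fingers, tipped the tray over the funnel, and stood the empty tray back at its old place.

**What the last checks showed:**
- **Wheel:** it started at about 5 rad/s. It was still coasting at about 3 rad/s some 3 s later with nothing touching it, so it had gone well past one full turn.
- **Tray:** it is empty and flat. The wrist load just after pouring (3.1 N) matches the bare tray.
- **Bench and bystanders:** neither camera shows a stray nut, and the other things look where they were. The nut detector's remaining hits are inside the jar, plus false ones on the relay, the tray's fin and the fuse box.

**What didn't go as planned:**
- **Early pour:** I first tilted to about 24° with the tray in line with the arm, then abandoned that because a wrist joint would have reached its limit. During that tilt and the untilting, three nuts slid off the lip while it was over the funnel. I poured the last one after turning the tray 90°.
- **Jar count:** the nuts overlap in the jar pictures, so I can't count four individually. I infer all four from the empty tray, the clear bench and the jar looking fuller after the second pour.
- **Moved nut:** one nut shifted a few centimetres on its own while in the tray and stayed inside.

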